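# Raise the tumbler stand's flap and nest the tumblers in it

### The arm

A 7-joint arm with a two-finger parallel gripper is mounted at the origin on a cart in front of the work surface, level with it; the furniture and walls round the work are solid. World frame = base frame: x ahead of the robot, y to its left, z up, the work surface at z = 0. Lengths are in m, angles in rad, forces in N, time in s.
With the tool pointing down it reaches from about 0.425 to 0.925 m from the base axis. Payload 6.8 kg.
Tool frame: the origin (TCP) lies on the mounting face of the last link; the fingertips stand 173 mm ahead of it and the grasp point (between the pads) lies 155 mm ahead of it; z points along the fingers, y is the line along which they close (so a half turn about z gives the same grasp; the last joint's range is limited). The gripper opens to 85 mm and grips with 20 to 120 N. Pads are 22 mm wide; open, the fingers measure 114 mm over their backs; the gripper's body (76 mm by 85 mm) begins 54 mm behind the grasp point. The pads swing forward as they close: fully open they stand 13 mm farther back than shut.
Start: joints at [1.022, 0.477, 0.022, 1.555, -0.011, 1.109, -0.083], TCP at [0.288, -0.61, 0.405] pointing down, gripper open.
Joint ranges: [-2.96, 2.96], [-0.34, 2.1], [-1.41, 1.46], [0.24, 2.44], [-1.37, 4.51], [0.17, 1.92], [-2.96, 2.96]. Speed limits (rad/s): [2.39, 2.39, 3.14, 3.14, 3.14, 3.14, 3.14].

### API

Orientations are given as a rotation vector (axis times angle).
In Python, from bench import r gives the robot as it stands.
- The arm moves only by the tool arm_command, never from a script. Its argument "plan" is a list of rows, each an object of numbers: "claw": the closure, from 0 (fully open) to 1 (shut); "tx", "ty", "tz": the shift along the tool's x, y, z in m; "ax", "ay", "az": the turn, a rotation vector about the tool's x, y, z in degrees. A call has exactly 10 rows; each row shifts and turns the commanded pose from where the row before left it, along the tool's axes as they then stand; what a row does not reach is not made up. A row lasts 1/12 s, in which the tool goes at most 41.7 mm and 7.16 degrees, less where a joint would pass 70% of its speed; a pose out of reach is approached as far as the arm can. A call is refused whole if a number of a shift passes 0.0417 or a number of a turn 7.16, either way. A call with a gripper value outside its range is refused whole. The fingers move at their own pace and stop on an object; "squeeze" is the grip in N (left out, the last holds). Time passes only in rows, so rows that do not move let the fingers close, or fill a call up. It gives the time, the measured TCP pose, the force, the opening and the grip force at its end, in the units of the state.
- r.get_obs(): the state, without advancing time (a new reading comes with each control period).
- r.grab_frame(name): name is "scene" or "top" or "wrist"; returns the picture (400x640x3 uint8, red, green, blue); there is no depth.
- r.camera_model(name): a dict with "fx", "fy", "cx", "cy" (pixels), "k1" (the pictures are not rectified: a ray, as slopes to the right and down, at radius r is drawn at 1 + k1 r^2 times it, then the intrinsics apply), "position" and "orientation" of the camera in the world; the wrist camera has in their place "tool_from_camera" (4x4, takes a point from camera to tool coordinates, whose origin is the TCP and whose axes are the flange's). Camera axes: x right, y up, looking along -z (the intrinsics and any distortion apply to the point x, -y, -z); pixel columns grow to the right and rows downward; lengths in m; the calibration is good to about 2 mm. A picture is of the moment at which its call begins: read the wrist's pose just before it. camera_model takes no time and is no camera call.
- r.hand_in(): hands the job in; it is judged then, once.
Trained networks look in the newest picture that a camera, given by its name, has taken for a name from the list of things; names that differ only in an ending like _2 or _b are one class to them, and where a whole thing is asked for, a point or a joint stands for the part that bears it (a point fixed in the world has none). Each returns a list of dicts, best first, with "confidence" (0 to 1); they miss things now and then, are a little off and sometimes report something else, mostly with a low value. They report only what shows in the picture. A call takes as long as a camera call.
- r.boxes_of(target, camera): "location" ([x, y, z] in m, in the coordinates of the camera as it stood for that picture, good to about 4 mm: the middle of the surface that is visible of it).
- r.tip_of(target, camera): "location" ([x, y, z] in m, in the coordinates of the camera as it stood for that picture, good to about 4 mm: a listed point, or the origin of a listed thing).
The state is a dict: "clock": time; "joints": joint angles; "qvel": joint speeds; "tau": joint torques, N m; "tcp_pos": TCP position; "orientation": TCP orientation; "contact_force": force on the tool from outside, world axes, zero at the start; "moment": the same for the moment, N m; "grip_width": finger opening in m; "gripper_force": force on a finger pad.
Only numpy, scipy, OpenCV 4.12 (cv2) and the standard library are available. Lean on these libraries where they do the work, as an engineer would, in place of code of your own. Each camera call takes 0.05 s, during which the arm holds its last target. There are 200 camera calls.

### The job

Set up the tumbler stand: raise the flap that covers its pockets and prop it with its stay (swing the stay fully up by its red ball, so that the flap cannot fall shut). Then put all the coloured tumblers into the two pockets, upright, gently nested one in another, at most three to a pocket: let each one down until it just seats, never press it tight into the one below. Leave the flap propped.

Things in the scene. Friction and masses are not known exactly. Their poses are not given: they have to be found in the camera images.
- stand: fold-flat wooden tumbler stand, fixed to the worktop: a block 150 (its x) x 176 (its y) x 40 high; origin at the centre of its underside, z up. Two square pockets, 56 mm wide and 28 mm deep, are sunk in its top side by side along its y; a flap hinged along its +x edge lies folded over them, and a wire lid stay with a red ball lies along its +y side.
- pocket1 (a point): centre of the floor of the pocket on the stand's -y side, 12 mm above the worktop; axes as the stand's
- pocket2 (a point): centre of the floor of the pocket on the stand's +y side (the side of the stay), 12 mm above the worktop; axes as the stand's
- flap (a joint): angle of the flap in rad: 0 folded flat over the pockets, rises about the stand's +y axis, stop at 1.5 (nearly upright). Board 142 long x 144 wide x 8, about 0.3 kg. Its hinge is slightly stiff: let go above about 1.25 it stays where it is, lower down it falls shut.
- flap_tab (a point): centre of the dark wooden lifting tab on the flap's free edge: 55 long (out from the board's edge, 27 mm of it beyond this point), 20 wide along the stand's y, 10 thick. 172 mm from the hinge line and 40 mm to the +y side of the flap's middle; moves on an arc about flap_hinge. When folded the tab juts out level beyond the stand's -x side at 45 mm height; when raised it points up.
- flap_hinge (a point): middle of the flap's hinge line, which runs along the stand's y axis, 45 mm above the worktop
- stay (a joint): angle of the lid stay in rad: 0 lying level along the stand's +y side, pointing to +x; its tip rises as the value grows; stop at 0.97. Stiff pivot: stays where it is left (about 1 N at the ball moves it). Fully up, its tip stands in front of the steel lug on the flap's edge, so that the flap cannot fall below about 1.1 (short of about 0.9 it does not hold the flap). It can pass the lug only while the flap is above about 1.3.
- stay_knob (a point): centre of the red ball, 20 mm diameter, by which the stay is lifted; 95 mm from the pivot's axis; it stands 57 mm clear of the stand's +y side and 73 mm clear of the flap's edge. Moves on an arc about stay_pivot, in the stand's x-z plane.
- stay_pivot (a point): pivot of the stay's bar, 28 mm above the worktop, axis along the stand's y (the ball lies 60 mm further out along +y than this point)
- bag_sealer: blue impulse bag sealer, fixed, an obstacle behind the work: it spans x 0.51 to 0.63 and y -0.18 to 0.175 in the world; its raised arm is 0.23 m high, the black handle at its -y end reaches 0.30 m
- cup1_mid (a point): centre (half-way up) of the orange tumbler, or None when it is absent: an open round tapered plastic cup 80 high, foot 50 across, rim 66 outside, 60 inside, about 90 g; z along its axis, up out of the mouth. Starts upright on the worktop. One tumbler let down into another of them wedges on the taper with its rim 37 mm (within 2) above the lower rim; so in a pocket this point stands about 40, 77 or 114 mm above the pocket's floor.
- cup2_mid (a point): centre (half-way up) of the blue tumbler, or None when it is absent: an open round tapered plastic cup 80 high, foot 50 across, rim 66 outside, 60 inside, about 90 g; z along its axis, up out of the mouth. Starts upright on the worktop. One tumbler let down into another of them wedges on the taper with its rim 37 mm (within 2) above the lower rim; so in a pocket this point stands about 40, 77 or 114 mm above the pocket's floor.
- cup3_mid (a point): centre (half-way up) of the green tumbler, or None when it is absent: an open round tapered plastic cup 80 high, foot 50 across, rim 66 outside, 60 inside, about 90 g; z along its axis, up out of the mouth. Starts upright on the worktop. One tumbler let down into another of them wedges on the taper with its rim 37 mm (within 2) above the lower rim; so in a pocket this point stands about 40, 77 or 114 mm above the pocket's floor.
- cup4_mid (a point): centre (half-way up) of the yellow tumbler, or None when it is absent: an open round tapered plastic cup 80 high, foot 50 across, rim 66 outside, 60 inside, about 90 g; z along its axis, up out of the mouth. Starts upright on the worktop. One tumbler let down into another of them wedges on the taper with its rim 37 mm (within 2) above the lower rim; so in a pocket this point stands about 40, 77 or 114 mm above the pocket's floor.
- cup5_mid (a point): centre (half-way up) of the red tumbler, or None when it is absent: an open round tapered plastic cup 80 high, foot 50 across, rim 66 outside, 60 inside, about 90 g; z along its axis, up out of the mouth. Starts upright on the worktop. One tumbler let down into another of them wedges on the taper with its rim 37 mm (within 2) above the lower rim; so in a pocket this point stands about 40, 77 or 114 mm above the pocket's floor.
- cup6_mid (a point): centre (half-way up) of the white tumbler, or None when it is absent: an open round tapered plastic cup 80 high, foot 50 across, rim 66 outside, 60 inside, about 90 g; z along its axis, up out of the mouth. Starts upright on the worktop. One tumbler let down into another of them wedges on the taper with its rim 37 mm (within 2) above the lower rim; so in a pocket this point stands about 40, 77 or 114 mm above the pocket's floor.

How it is judged:
By the outcome, as a careful person would: the job done as asked, in the order asked, and still so for the second after the job is handed in, with the robot touching nothing.
Of cup1, cup2, cup3, cup4, cup5, cup6 only 3 to 5 are there at a start; the rules pass over those that are not, and their reading is None.
At some moment in a run one of cup1, cup2, cup3, cup4, cup5, cup6 may be knocked a few centimetres aside while the robot is not near it.
It also fails if it takes over 210 s, if anything falls off the work surface, if the arm or the gripper's body presses on something with over 40 N, if the wrist force passes 120 N, or if a joint passes its speed limit or range.

## Working session

There is one attempt and no reset: what is moved stays moved. The work goes in short steps, Python scripts to look and compute and a tool call to move; the robot and the scene stay as the last step left them, time stands still between calls to the robot, and variables do not carry over. Pictures are saved under pics/ and viewed, at most 14 in all, crops included, and the job is handed in when it is done.

Besides the shell and the picture viewer there is one more tool, called after "Call:" in YAML: its name, and indented under it one key for each argument. arm_command: Moves the arm, as the interface text tells. Its arguments: {"type":"object","properties":{"plan":{"type":"array","items":{"type":"object","properties":{"claw":{"type":"number"},"tx":{"type":"number"},"ty":{"type":"number"},"tz":{"type":"number"},"ax":{"type":"number"},"ay":{"type":"number"},"az":{"type":"number"}}}},"squeeze":{"type":"number"}},"required":["plan"]}

```bash
ls; mkdir -p pics
cat > h.py <<'E'
import numpy as np,cv2
from scipy.spatial.transform import Rotation as R
from bench import r
def campose(n,o=None):
    m=r.camera_model(n)
    if 'tool_from_camera' in m:
        o=o or r.get_obs(); T=np.eye(4);T[:3,:3]=R.from_rotvec(o['orientation']).as_matrix();T[:3,3]=o['tcp_pos']
        return T@np.array(m['tool_from_camera'])
    T=np.eye(4);q=np.array(m['orientation'],float)
    T[:3,:3]=q if q.shape==(3,3) else (R.from_rotvec(q).as_matrix() if q.size==3 else R.from_quat(q).as_matrix());T[:3,3]=m['position'];return T
def snap(n,save=None):
    T=campose(n);im=np.array(r.grab_frame(n))
    if save: cv2.imwrite('pics/'+save,im[:,:,::-1])
    return im,T
def find(t,n,T,f='tip'):
    d=(r.tip_of if f=='tip' else r.boxes_of)(t,n)
    return [((T@np.r_[x['location'],1])[:3].round(4),round(x['confidence'],2)) for x in d if x['location'] is not None]
def st():
    o=r.get_obs();print({k:np.round(o[k],3).tolist() for k in('clock','joints','tcp_pos','orientation','contact_force','grip_width','gripper_force')})
E
cat > a.py <<'E'
from h import *
st()
for n in('scene','top'):
    print(n,r.camera_model(n))
    im,T=snap(n,n+'0.png')
    for t in ['stand','pocket1','pocket2','flap_tab','flap_hinge','stay_knob','stay_pivot']+['cup%d_mid'%i for i in range(1,7)]: print(t,find(t,n,T)[:2])
E
python3 a.py
```

```text
pics
{'clock': 0.0, 'joints': [1.022, 0.478, 0.022, 1.556, -0.011, 1.109, -0.083], 'tcp_pos': [0.288, -0.61, 0.404], 'orientation': [-3.064, -0.687, 0.001], 'contact_force': [-0.067, -0.383, 0.279], 'grip_width': 0.085, 'gripper_force': 0.0}
scene {'fx': 441.972847054316, 'fy': 441.972847054316, 'cx': 323.7493367768543, 'cy': 198.2880121707286, 'k1': -0.09536141509200101, 'position': array([-0.56030412,  0.59161436,  0.69894473]), 'orientation': array([ 0.67874979, -1.10084401, -1.84734103])}
stand [(array([ 0.5408,  0.2943, -0.0015]), 0.69)]
pocket1 [(array([0.4945, 0.3105, 0.0107]), 0.75), (array([0.578 , 0.2545, 0.0137]), 0.7)]
pocket2 [(array([0.4945, 0.3105, 0.0107]), 0.75), (array([0.578 , 0.2545, 0.0137]), 0.7)]
flap_tab [(array([0.4506, 0.2277, 0.0404]), 0.78)]
flap_hinge [(array([0.5796, 0.3504, 0.0448]), 0.86)]
stay_knob [(array([0.4348, 0.4089, 0.0366]), 0.48)]
stay_pivot [(array([0.4364, 0.2958, 0.0272]), 0.76)]
cup1_mid [(array([0.4373, 0.0679, 0.045 ]), 0.9)]
cup2_mid []
cup3_mid [(array([ 0.4175, -0.0679,  0.0394]), 0.8)]
cup4_mid [(array([ 0.4191, -0.1767,  0.0362]), 
[... 348 characters left out ...]
y([0.4948, 0.3033, 0.0129]), 0.87), (array([0.5782, 0.2538, 0.0111]), 0.82)]
pocket2 [(array([0.4948, 0.3033, 0.0129]), 0.87), (array([0.5782, 0.2538, 0.0111]), 0.82)]
flap_tab [(array([0.4537, 0.2255, 0.044 ]), 0.56), (array([ 0.4198, -0.1841,  0.0381]), 0.27)]
flap_hinge [(array([0.5774, 0.3509, 0.0437]), 0.82)]
stay_knob [(array([0.4313, 0.4034, 0.0372]), 0.67)]
stay_pivot [(array([0.4287, 0.2933, 0.0259]), 0.71)]
cup1_mid [(array([0.4385, 0.0662, 0.0357]), 0.76)]
cup2_mid []
cup3_mid [(array([ 0.4175, -0.0817,  0.0388]), 0.76)]
cup4_mid [(array([ 0.4346, -0.3221,  0.0361]), 0.72), (array([ 0.4234, -0.1816,  0.0393]), 0.64)]
cup5_mid []
cup6_mid [(array([ 0.4385, -0.3227,  0.0359]), 0.7)]
```

View pics/scene0.png

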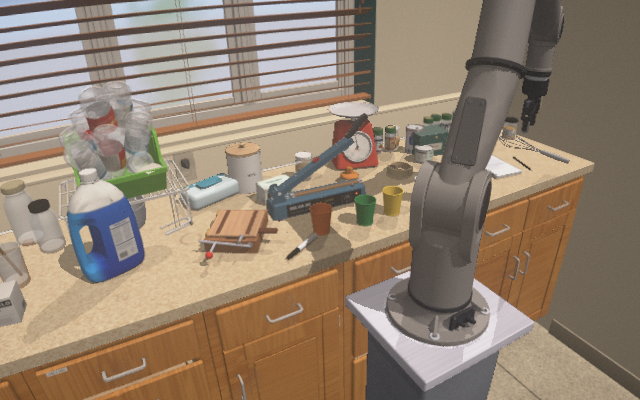

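View pics/top0.png

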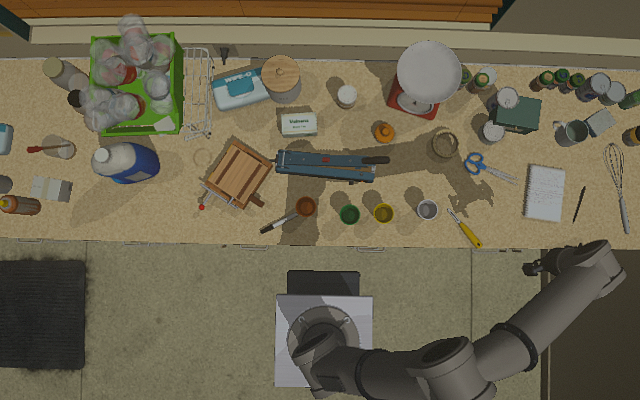

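The scene view shows the stand (235,232), the stay ball (209,256), and the orange (320,218), green (365,210) and yellow (392,201) tumblers. The top view adds white (427,209), so there are four cups: orange, green, yellow and white. Stand +x points about 56.5° from world x.

Call:
arm_command:
  plan:
    - {"az": -6.24,"tz": -0.01}
    - {"az": -6.24,"tz": -0.01}
    - {"az": -6.24,"tz": -0.01}
    - {"az": -6.24,"tz": -0.01}
    - {"az": -6.24,"tz": -0.005}
    - {"tx": 0.039,"ty": -0.0064}
    - {"tx": 0.039,"ty": -0.0064}
    - {"tx": 0.039,"ty": -0.0064}
    - {"tx": 0.039,"ty": -0.0064}
    - {"tx": 0.039,"ty": -0.0064}

```text
invalid input at $.plan[0]: expected keys claw, tx, ty, tz, ax, ay, az
```

Call:
arm_command:
  plan:
    - {"tx": 0.039,"ty": -0.0064}
    - {"tx": 0.039,"ty": -0.0064}
    - {"tx": 0.039,"ty": -0.0064}
    - {"tx": 0.039,"ty": -0.0064}
    - {"tx": 0.039,"ty": -0.0064}
    - {"tx": 0.03,"ty": -0.02}
    - {"tx": 0.03,"ty": -0.02}
    - {"tx": 0.03,"ty": -0.02}
    - {"tx": 0.03,"ty": -0.02}
    - {"tx": 0.03,"ty": -0.02}

```text
invalid input at $.plan[0]: expected keys claw, tx, ty, tz, ax, ay, az
```

```bash
cat >> h.py <<'E'
def to(g,yaw=None,off=0.155):
    """print tool-frame shift to bring grasp point (tool down) to world g, and az to yaw of tool x (deg)"""
    o=r.get_obs();M=R.from_rotvec(o['orientation']).as_matrix()
    cur=np.degrees(np.arctan2(M[1,0],M[0,0]))
    p=np.array(o['tcp_pos'])+M[:,2]*off
    print('yaw',cur.round(2),'grasp',p.round(4),'tilt',np.degrees(np.arccos(-M[2,2])).round(2))
    if yaw is not None:
        az=-((yaw-cur+180)%360-180);print('az',round(az,2))
        M=R.from_euler('z',yaw,degrees=True).as_matrix()@np.diag([1,-1,-1])
        p=np.array(o['tcp_pos'])-[0,0,off]
    print('shift',(M.T@(np.array(g)-p)).round(4))
E
python3 -c "
from h import *
st();to([.451,.228,.2],56.5)"
```

```text
{'clock': 1.4, 'joints': [1.022, 0.477, 0.022, 1.555, -0.012, 1.109, -0.083], 'tcp_pos': [0.288, -0.61, 0.405], 'orientation': [3.066, 0.687, 0.0], 'contact_force': [-0.876, -0.398, -0.516], 'grip_width': 0.085, 'gripper_force': 0.0}
yaw 25.26 grasp [ 0.288  -0.6105  0.2497] tilt 0.0
az -31.24
shift [ 0.7892 -0.3269  0.0497]
```

Call:
arm_command:
  plan:
    - {"claw": 0,"tx": 0,"ty": 0,"tz": -0.01,"ax": 0,"ay": 0,"az": -6.24}
    - {"claw": 0,"tx": 0,"ty": 0,"tz": -0.01,"ax": 0,"ay": 0,"az": -6.24}
    - {"claw": 0,"tx": 0,"ty": 0,"tz": -0.01,"ax": 0,"ay": 0,"az": -6.24}
    - {"claw": 0,"tx": 0,"ty": 0,"tz": -0.01,"ax": 0,"ay": 0,"az": -6.24}
    - {"claw": 0,"tx": 0,"ty": 0,"tz": -0.005,"ax": 0,"ay": 0,"az": -6.24}
    - {"claw": 0,"tx": 0.039,"ty": -0.0064,"tz": 0,"ax": 0,"ay": 0,"az": 0}
    - {"claw": 0,"tx": 0.039,"ty": -0.0064,"tz": 0,"ax": 0,"ay": 0,"az": 0}
    - {"claw": 0,"tx": 0.039,"ty": -0.0064,"tz": 0,"ax": 0,"ay": 0,"az": 0}
    - {"claw": 0,"tx": 0.039,"ty": -0.0064,"tz": 0,"ax": 0,"ay": 0,"az": 0}
    - {"claw": 0,"tx": 0.039,"ty": -0.0064,"tz": 0,"ax": 0,"ay": 0,"az": 0}

```text
clock: 2.23
tcp_pos: [0.3694, -0.4285, 0.4499]
orientation: [2.768, 1.485, 0.0]
contact_force: [1.4, 1.4, 0.1]
grip_width: 0.0854
gripper_force: 0.0
```

Call:
arm_command:
  plan:
    - {"claw": 0,"tx": 0.039,"ty": -0.0064,"tz": 0,"ax": 0,"ay": 0,"az": 0}
    - {"claw": 0,"tx": 0.039,"ty": -0.0064,"tz": 0,"ax": 0,"ay": 0,"az": 0}
    - {"claw": 0,"tx": 0.039,"ty": -0.0064,"tz": 0,"ax": 0,"ay": 0,"az": 0}
    - {"claw": 0,"tx": 0.039,"ty": -0.0064,"tz": 0,"ax": 0,"ay": 0,"az": 0}
    - {"claw": 0,"tx": 0.039,"ty": -0.0064,"tz": 0,"ax": 0,"ay": 0,"az": 0}
    - {"claw": 0,"tx": 0.03,"ty": -0.02,"tz": 0,"ax": 0,"ay": 0,"az": 0}
    - {"claw": 0,"tx": 0.03,"ty": -0.02,"tz": 0,"ax": 0,"ay": 0,"az": 0}
    - {"claw": 0,"tx": 0.03,"ty": -0.02,"tz": 0,"ax": 0,"ay": 0,"az": 0}
    - {"claw": 0,"tx": 0.03,"ty": -0.02,"tz": 0,"ax": 0,"ay": 0,"az": 0}
    - {"claw": 0,"tx": 0.03,"ty": -0.02,"tz": 0,"ax": 0,"ay": 0,"az": 0}

```text
clock: 3.07
tcp_pos: [0.4493, -0.0681, 0.45]
orientation: [2.767, 1.485, 0.001]
contact_force: [-0.2, 0.3, 0.4]
grip_width: 0.0854
gripper_force: 0.0
```

```bash
python3 -c "
from h import *
st();to([.451,.228,.2],56.5)"
```

```text
{'clock': 3.067, 'joints': [0.436, 0.091, -0.446, 1.977, 0.045, 1.082, -0.615], 'tcp_pos': [0.449, -0.068, 0.45], 'orientation': [2.767, 1.485, 0.001], 'contact_force': [-0.192, 0.333, 0.383], 'grip_width': 0.085, 'gripper_force': 0.0}
yaw 56.45 grasp [ 0.4494 -0.0681  0.295 ] tilt 0.05
az -0.05
shift [ 0.2478 -0.162   0.095 ]
```

Motion tracks well. On to above the tab.

Call:
arm_command:
  plan:
    - {"claw": 0,"tx": 0.029,"ty": -0.019,"tz": 0,"ax": 0,"ay": 0,"az": 0}
    - {"claw": 0,"tx": 0.029,"ty": -0.019,"tz": 0,"ax": 0,"ay": 0,"az": 0}
    - {"claw": 0,"tx": 0.029,"ty": -0.019,"tz": 0,"ax": 0,"ay": 0,"az": 0}
    - {"claw": 0,"tx": 0.029,"ty": -0.019,"tz": 0,"ax": 0,"ay": 0,"az": 0}
    - {"claw": 0,"tx": 0.029,"ty": -0.019,"tz": 0,"ax": 0,"ay": 0,"az": 0}
    - {"claw": 0,"tx": 0.029,"ty": -0.019,"tz": 0,"ax": 0,"ay": 0,"az": 0}
    - {"claw": 0,"tx": 0.029,"ty": -0.019,"tz": 0.02,"ax": 0,"ay": 0,"az": 0}
    - {"claw": 0,"tx": 0.025,"ty": -0.019,"tz": 0.02,"ax": 0,"ay": 0,"az": 0}
    - {"claw": 0,"tx": 0.02,"ty": -0.01,"tz": 0.02,"ax": 0,"ay": 0,"az": 0}
    - {"claw": 0,"tx": 0,"ty": 0,"tz": 0,"ax": 0,"ay": 0,"az": 0}

```text
clock: 3.9
tcp_pos: [0.4501, 0.2304, 0.3868]
orientation: [-2.76, -1.493, 0.005]
contact_force: [-0.5, 0.5, 0.2]
grip_width: 0.0859
gripper_force: 0.0
```

```bash
python3 -c "
from h import *
im,T=snap('wrist','w1.png')
for t in ['stand','flap_tab','flap_hinge','stay_knob','stay_pivot','pocket1']: print(t,find(t,'wrist',T)[:2])
to([.451,.228,.045],56.5)"
```

```text
stand [(array([ 0.5389,  0.2919, -0.0043]), 0.7)]
flap_tab [(array([0.4536, 0.225 , 0.0496]), 0.62)]
flap_hinge []
stay_knob [(array([0.432 , 0.4089, 0.0326]), 0.8)]
stay_pivot [(array([0.4353, 0.297 , 0.0319]), 0.57)]
pocket1 []
yaw 56.32 grasp [0.4525 0.2253 0.2356] tilt 0.1
az -0.18
shift [ 0.0016 -0.0025  0.1906]
```

View pics/w1.png

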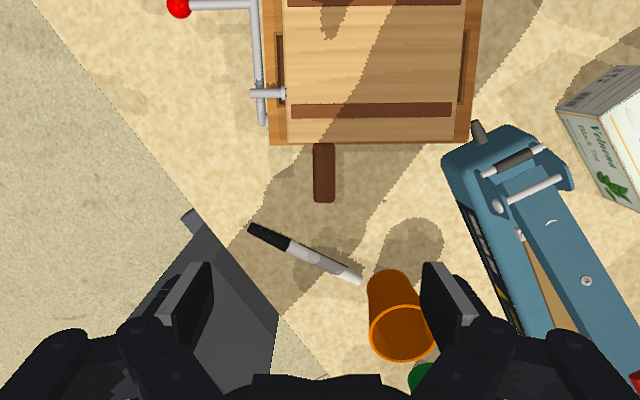

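The wrist view shows the tab at (324,172), square to the tool, the red ball at (180,8), and the stay on the left. The estimate agrees, so I descend.

Call:
arm_command:
  plan:
    - {"claw": 0,"tx": 0,"ty": 0,"tz": 0.03,"ax": 0,"ay": 0,"az": 0}
    - {"claw": 0,"tx": 0,"ty": 0,"tz": 0.03,"ax": 0,"ay": 0,"az": 0}
    - {"claw": 0,"tx": 0,"ty": 0,"tz": 0.03,"ax": 0,"ay": 0,"az": 0}
    - {"claw": 0.2,"tx": 0,"ty": 0,"tz": 0.03,"ax": 0,"ay": 0,"az": 0}
    - {"claw": 0.3,"tx": 0,"ty": 0,"tz": 0.03,"ax": 0,"ay": 0,"az": 0}
    - {"claw": 0.4,"tx": 0,"ty": 0,"tz": 0.02,"ax": 0,"ay": 0,"az": 0}
    - {"claw": 0.5,"tx": 0,"ty": 0,"tz": 0.013,"ax": 0,"ay": 0,"az": 0}
    - {"claw": 0.5,"tx": 0,"ty": 0,"tz": 0.007,"ax": 0,"ay": 0,"az": 0}
    - {"claw": 0.5,"tx": 0,"ty": 0,"tz": 0,"ax": 0,"ay": 0,"az": 0}
    - {"claw": 0.5,"tx": 0,"ty": 0,"tz": 0,"ax": 0,"ay": 0,"az": 0}

```text
clock: 5.08
tcp_pos: [0.4523, 0.2266, 0.2006]
orientation: [2.768, 1.485, 0.002]
contact_force: [-0.4, 0.3, 0.7]
grip_width: 0.0429
gripper_force: 0.0
```

```bash
python3 -c "
from h import *
im,T=snap('wrist','w2.png')
for t in ['flap_tab','stay_knob']: print(t,find(t,'wrist',T)[:2])
to([.451,.228,.045],56.5);st()"
```

```text
flap_tab [(array([0.4529, 0.2272, 0.0478]), 0.65)]
stay_knob []
yaw 56.44 grasp [0.4527 0.2269 0.046 ] tilt 0.14
az -0.06
shift [ 0.0003 -0.0018  0.001 ]
{'clock': 5.233, 'joints': [-0.166, 0.558, -0.523, 2.076, 0.473, 0.621, -1.6], 'tcp_pos': [0.452, 0.227, 0.201], 'orientation': [2.768, 1.485, 0.004], 'contact_force': [0.189, -0.509, 0.839], 'grip_width': 0.042, 'gripper_force': 0.0}
```

View pics/w2.png

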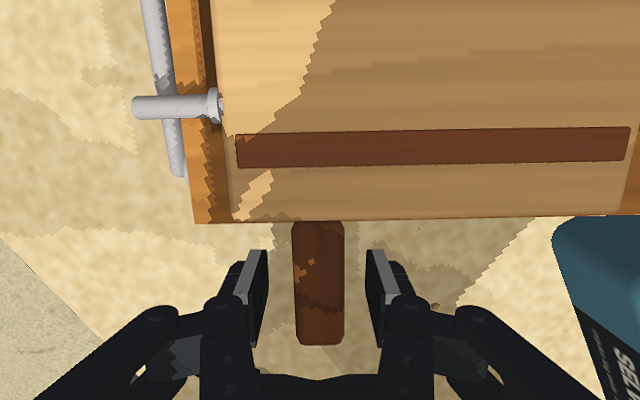

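The tab at (318,285) is centred between the pads. Next I close and lift along the arc, letting the tab pivot in the pads.

Call:
arm_command:
  plan:
    - {"claw": 1,"tx": 0,"ty": 0,"tz": 0,"ax": 0,"ay": 0,"az": 0}
    - {"claw": 1,"tx": 0,"ty": 0,"tz": 0,"ax": 0,"ay": 0,"az": 0}
    - {"claw": 1,"tx": 0,"ty": 0,"tz": 0,"ax": 0,"ay": 0,"az": 0}
    - {"claw": 1,"tx": 0,"ty": 0,"tz": 0,"ax": 0,"ay": 0,"az": 0}
    - {"claw": 1,"tx": 0,"ty": 0,"tz": 0,"ax": 0,"ay": 0,"az": 0}
    - {"claw": 1,"tx": 0.0009,"ty": 0,"tz": -0.0172,"ax": 0,"ay": 0,"az": 0}
    - {"claw": 1,"tx": 0.0026,"ty": 0,"tz": -0.017,"ax": 0,"ay": 0,"az": 0}
    - {"claw": 1,"tx": 0.0043,"ty": 0,"tz": -0.0167,"ax": 0,"ay": 0,"az": 0}
    - {"claw": 1,"tx": 0,"ty": 0,"tz": 0,"ax": 0,"ay": 0,"az": 0}
    - {"claw": 1,"tx": 0,"ty": 0,"tz": 0,"ax": 0,"ay": 0,"az": 0}
  squeeze: 30

```text
clock: 6.07
tcp_pos: [0.4566, 0.2323, 0.2509]
orientation: [2.767, 1.485, 0.003]
contact_force: [4.1, -3.0, -0.2]
grip_width: 0.0192
gripper_force: 30.5
```

Call:
arm_command:
  plan:
    - {"claw": 1,"tx": 0.0059,"ty": 0,"tz": -0.0162,"ax": 0,"ay": 0,"az": 0}
    - {"claw": 1,"tx": 0.0075,"ty": 0,"tz": -0.0155,"ax": 0,"ay": 0,"az": 0}
    - {"claw": 1,"tx": 0.009,"ty": 0,"tz": -0.0147,"ax": 0,"ay": 0,"az": 0}
    - {"claw": 1,"tx": 0.0104,"ty": 0,"tz": -0.0137,"ax": 0,"ay": 0,"az": 0}
    - {"claw": 1,"tx": 0.0117,"ty": 0,"tz": -0.0126,"ax": 0,"ay": 0,"az": 0}
    - {"claw": 1,"tx": 0.0129,"ty": 0,"tz": -0.0114,"ax": 0,"ay": 0,"az": 0}
    - {"claw": 1,"tx": 0.014,"ty": 0,"tz": -0.01,"ax": 0,"ay": 0,"az": 0}
    - {"claw": 1,"tx": 0.0149,"ty": 0,"tz": -0.0086,"ax": 0,"ay": 0,"az": 0}
    - {"claw": 1,"tx": 0,"ty": 0,"tz": 0,"ax": 0,"ay": 0,"az": 0}
    - {"claw": 1,"tx": 0,"ty": 0,"tz": 0,"ax": 0,"ay": 0,"az": 0}

```text
clock: 6.9
tcp_pos: [0.5035, 0.3051, 0.3526]
orientation: [-2.767, -1.486, 0.001]
contact_force: [-0.2, -0.8, 4.5]
grip_width: 0.0195
gripper_force: 33.6
```

```bash
python3 -c "
from h import *
im,T=snap('scene')
cv2.imwrite('pics/s3.png',cv2.resize(im[130:310,150:450,::-1],None,fx=2.5,fy=2.5))
for t in ['flap_tab','stay_knob','cup1_mid','cup3_mid']: print(t,find(t,'scene',T)[:2])
st();to([.5,.3,.2],56.5)"
```

```text
flap_tab [(array([0.5004, 0.3026, 0.1946]), 0.5)]
stay_knob [(array([0.4326, 0.4099, 0.0414]), 0.76), (array([ 0.5413,  0.2966, -0.0014]), 0.73)]
cup1_mid [(array([0.4406, 0.0707, 0.0421]), 0.79)]
cup3_mid [(array([ 0.4173, -0.0681,  0.0405]), 0.87)]
{'clock': 7.15, 'joints': [-0.172, 0.463, -0.626, 1.787, 0.316, 0.994, -1.508], 'tcp_pos': [0.503, 0.305, 0.353], 'orientation': [-2.767, -1.486, -0.0], 'contact_force': [1.444, 2.78, -2.242], 'grip_width': 0.019, 'gripper_force': 32.891}
yaw 56.47 grasp [0.5033 0.3051 0.1975] tilt 0.07
az -0.03
shift [-0.0059 -0.0001 -0.0025]
```

View pics/s3.png

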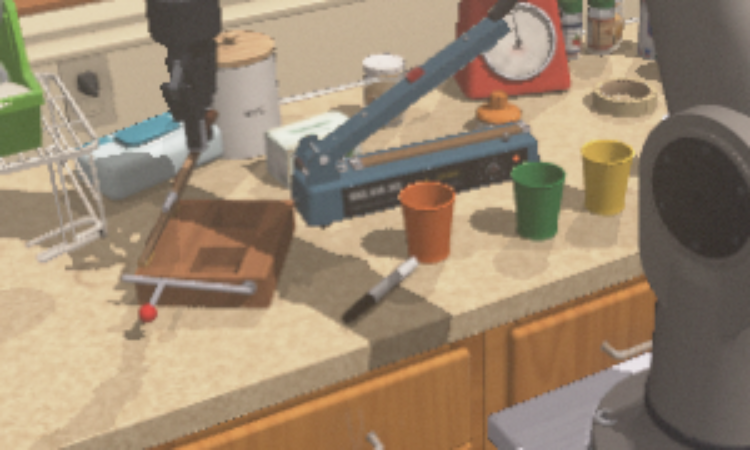

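Flap is up about 1.1, with the tab still held. Finishing the arc to about 1.45.

Call:
arm_command:
  plan:
    - {"claw": 1,"tx": 0.0157,"ty": 0,"tz": -0.007,"ax": 0,"ay": 0,"az": 0}
    - {"claw": 1,"tx": 0.0163,"ty": 0,"tz": -0.0054,"ax": 0,"ay": 0,"az": 0}
    - {"claw": 1,"tx": 0.0168,"ty": 0,"tz": -0.0038,"ax": 0,"ay": 0,"az": 0}
    - {"claw": 1,"tx": 0.0085,"ty": 0,"tz": -0.0012,"ax": 0,"ay": 0,"az": 0}
    - {"claw": 1,"tx": 0,"ty": 0,"tz": 0,"ax": 0,"ay": 0,"az": 0}
    - {"claw": 0.6,"tx": 0,"ty": 0,"tz": 0,"ax": 0,"ay": 0,"az": 0}
    - {"claw": 0.5,"tx": 0,"ty": 0,"tz": 0,"ax": 0,"ay": 0,"az": 0}
    - {"claw": 0.5,"tx": 0,"ty": 0,"tz": 0,"ax": 0,"ay": 0,"az": 0}
    - {"claw": 0.5,"tx": 0,"ty": 0,"tz": 0,"ax": 0,"ay": 0,"az": 0}
    - {"claw": 0.5,"tx": 0,"ty": 0,"tz": -0.02,"ax": 0,"ay": 0,"az": 0}

```text
clock: 7.98
tcp_pos: [0.5351, 0.3509, 0.3873]
orientation: [2.767, 1.484, -0.009]
contact_force: [0.2, -0.2, -1.7]
grip_width: 0.043
gripper_force: 0.0
```

```bash
python3 -c "
from h import *
im,T=snap('scene')
for t in ['flap_tab','stay_knob','stay_pivot']: print(t,find(t,'scene',T)[:2])
im,T=snap('top')
for t in ['flap_tab','stay_knob','pocket1','stay_pivot','stand']: print(t,find(t,'top',T)[:2])
st()"
```

```text
flap_tab [(array([0.5301, 0.3523, 0.212 ]), 0.64)]
stay_knob [(array([0.4333, 0.4097, 0.039 ]), 0.8), (array([0.5282, 0.3522, 0.212 ]), 0.27)]
stay_pivot [(array([0.4364, 0.2957, 0.0279]), 0.49)]
flap_tab [(array([0.531 , 0.3509, 0.2146]), 0.6)]
stay_knob [(array([0.4311, 0.4048, 0.0386]), 0.59)]
pocket1 [(array([0.579 , 0.2557, 0.0138]), 0.68), (array([0.4924, 0.31  , 0.0135]), 0.57)]
stay_pivot []
stand [(array([ 0.5407,  0.2928, -0.0007]), 0.96)]
{'clock': 8.483, 'joints': [-0.235, 0.507, -0.621, 1.623, 0.32, 1.116, -1.524], 'tcp_pos': [0.535, 0.352, 0.39], 'orientation': [2.768, 1.486, -0.001], 'contact_force': [-1.271, -1.253, 0.461], 'grip_width': 0.043, 'gripper_force': 0.0}
```

Call:
arm_command:
  plan:
    - {"claw": 0.5,"tx": 0,"ty": 0,"tz": -0.025,"ax": 0,"ay": 0,"az": 0}
    - {"claw": 0.5,"tx": 0,"ty": 0,"tz": -0.025,"ax": 0,"ay": 0,"az": 0}
    - {"claw": 0.5,"tx": 0,"ty": 0,"tz": -0.025,"ax": 0,"ay": 0,"az": 0}
    - {"claw": 0.5,"tx": 0,"ty": 0,"tz": 0,"ax": 0,"ay": 0,"az": -6.92}
    - {"claw": 0.5,"tx": 0,"ty": 0,"tz": 0,"ax": 0,"ay": 0,"az": -6.92}
    - {"claw": 0.5,"tx": 0,"ty": 0,"tz": 0,"ax": 0,"ay": 0,"az": -6.92}
    - {"claw": 0.5,"tx": 0,"ty": 0,"tz": 0,"ax": 0,"ay": 0,"az": -6.92}
    - {"claw": 0.5,"tx": 0,"ty": 0,"tz": 0,"ax": 0,"ay": 0,"az": -6.92}
    - {"claw": 0.5,"tx": 0,"ty": 0,"tz": 0,"ax": 0,"ay": 0,"az": -6.92}
    - {"claw": 0.5,"tx": 0,"ty": 0,"tz": 0,"ax": 0,"ay": 0,"az": -6.92}

```text
clock: 9.32
tcp_pos: [0.5354, 0.3525, 0.4654]
orientation: [-1.907, -2.496, 0.001]
contact_force: [-0.2, -0.7, -0.6]
grip_width: 0.0429
gripper_force: 0.0
```

Call:
arm_command:
  plan:
    - {"claw": 0.5,"tx": 0,"ty": 0,"tz": 0,"ax": 0,"ay": 0,"az": -6.92}
    - {"claw": 0.5,"tx": 0,"ty": 0,"tz": 0,"ax": 0,"ay": 0,"az": -6.92}
    - {"claw": 0.5,"tx": 0,"ty": 0,"tz": 0,"ax": 0,"ay": 0,"az": -6.92}
    - {"claw": 0.5,"tx": 0,"ty": 0,"tz": 0,"ax": 0,"ay": 0,"az": -6.92}
    - {"claw": 0.5,"tx": 0,"ty": 0,"tz": 0,"ax": 0,"ay": 0,"az": -6.92}
    - {"claw": 0.5,"tx": 0,"ty": 0,"tz": 0,"ax": 0,"ay": 0,"az": -6.92}
    - {"claw": 0.5,"tx": 0.029,"ty": -0.0027,"tz": 0,"ax": 0,"ay": 0,"az": 0}
    - {"claw": 0.5,"tx": 0.029,"ty": -0.0027,"tz": 0,"ax": 0,"ay": 0,"az": 0}
    - {"claw": 0.5,"tx": 0.029,"ty": -0.0027,"tz": 0,"ax": 0,"ay": 0,"az": 0}
    - {"claw": 0.5,"tx": 0.029,"ty": -0.0027,"tz": 0,"ax": 0,"ay": 0,"az": 0}

```text
clock: 10.15
tcp_pos: [0.4317, 0.4081, 0.4653]
orientation: [-0.908, -3.007, 0.0]
contact_force: [-1.0, 0.3, 0.5]
grip_width: 0.0427
gripper_force: 0.0
```

```bash
python3 -c "
from h import *
im,T=snap('wrist','w4.png')
for t in ['stay_knob','flap_tab','stay_pivot']: print(t,find(t,'wrist',T)[:2])
to([.4325,.407,.03],146.5);st()"
```

```text
stay_knob [(array([0.4282, 0.4082, 0.0345]), 0.84)]
flap_tab [(array([0.5286, 0.3478, 0.2152]), 0.75), (array([0.4299, 0.4064, 0.0349]), 0.29)]
stay_pivot [(array([0.4344, 0.2958, 0.0295]), 0.88)]
yaw 146.53 grasp [0.4322 0.4081 0.3107] tilt 0.04
az 0.03
shift [-0.0009 -0.0008  0.2807]
{'clock': 10.35, 'joints': [-0.121, 0.469, -1.013, 1.633, 0.414, 1.272, -0.224], 'tcp_pos': [0.432, 0.408, 0.466], 'orientation': [0.905, 3.008, -0.0], 'contact_force': [0.566, 0.16, -0.887], 'grip_width': 0.043, 'gripper_force': 0.0}
```

Call:
arm_command:
  plan:
    - {"claw": 0.5,"tx": 0,"ty": 0,"tz": 0.035,"ax": 0,"ay": 0,"az": 0}
    - {"claw": 0.5,"tx": 0,"ty": 0,"tz": 0.035,"ax": 0,"ay": 0,"az": 0}
    - {"claw": 0.5,"tx": 0,"ty": 0,"tz": 0.035,"ax": 0,"ay": 0,"az": 0}
    - {"claw": 0.5,"tx": 0,"ty": 0,"tz": 0.035,"ax": 0,"ay": 0,"az": 0}
    - {"claw": 0.5,"tx": 0,"ty": 0,"tz": 0.03,"ax": 0,"ay": 0,"az": 0}
    - {"claw": 0.5,"tx": 0,"ty": 0,"tz": 0.025,"ax": 0,"ay": 0,"az": 0}
    - {"claw": 0.5,"tx": 0,"ty": 0,"tz": 0.015,"ax": 0,"ay": 0,"az": 0}
    - {"claw": 0.5,"tx": 0,"ty": 0,"tz": 0.01,"ax": 0,"ay": 0,"az": 0}
    - {"claw": 0.5,"tx": 0,"ty": 0,"tz": 0,"ax": 0,"ay": 0,"az": 0}
    - {"claw": 0.5,"tx": 0,"ty": 0,"tz": 0,"ax": 0,"ay": 0,"az": 0}

```text
clock: 11.18
tcp_pos: [0.4334, 0.408, 0.2463]
orientation: [0.909, 3.007, 0.001]
contact_force: [-0.5, -0.4, 0.7]
grip_width: 0.0427
gripper_force: 0.0
```

```bash
python3 -c "
from h import *
im,T=snap('wrist','w5.png')
for t in ['stay_knob']: print(t,find(t,'wrist',T)[:2])
to([.431,.408,.03],146.5);st()"
```

```text
stay_knob [(array([0.43  , 0.4061, 0.0319]), 0.6)]
yaw 146.39 grasp [0.4336 0.4087 0.0923] tilt 0.15
az -0.11
shift [ 0.0017 -0.0016  0.0623]
{'clock': 11.283, 'joints': [-0.242, 0.697, -0.852, 1.832, 0.655, 0.917, -0.413], 'tcp_pos': [0.433, 0.408, 0.247], 'orientation': [0.908, 3.006, 0.004], 'contact_force': [-0.468, 0.561, 1.201], 'grip_width': 0.043, 'gripper_force': 0.0}
```

View pics/w5.png

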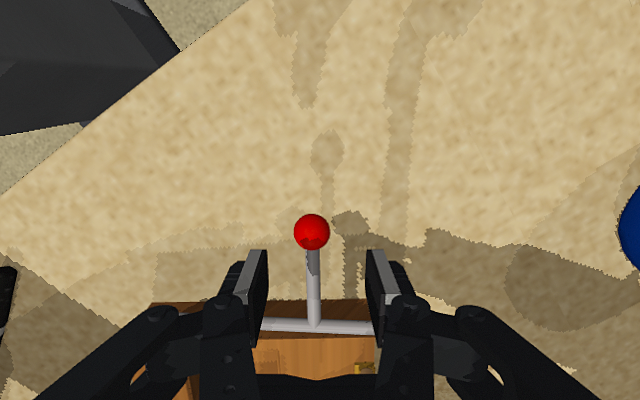

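The ball at (312,232) lies just left of centre between the pads. Correct slightly, descend, grip.

Call:
arm_command:
  plan:
    - {"claw": 0.5,"tx": 0.001,"ty": -0.002,"tz": 0.02,"ax": 0,"ay": 0,"az": 0}
    - {"claw": 0.5,"tx": 0,"ty": 0,"tz": 0.02,"ax": 0,"ay": 0,"az": 0}
    - {"claw": 0.5,"tx": 0,"ty": 0,"tz": 0.014,"ax": 0,"ay": 0,"az": 0}
    - {"claw": 0.5,"tx": 0,"ty": 0,"tz": 0.008,"ax": 0,"ay": 0,"az": 0}
    - {"claw": 0.5,"tx": 0,"ty": 0,"tz": 0,"ax": 0,"ay": 0,"az": 0}
    - {"claw": 1,"tx": 0,"ty": 0,"tz": 0,"ax": 0,"ay": 0,"az": 0}
    - {"claw": 1,"tx": 0,"ty": 0,"tz": 0,"ax": 0,"ay": 0,"az": 0}
    - {"claw": 1,"tx": 0,"ty": 0,"tz": 0,"ax": 0,"ay": 0,"az": 0}
    - {"claw": 1,"tx": 0,"ty": 0,"tz": 0,"ax": 0,"ay": 0,"az": 0}
    - {"claw": 1,"tx": 0,"ty": 0,"tz": 0,"ax": 0,"ay": 0,"az": 0}
  squeeze: 25

```text
clock: 12.12
tcp_pos: [0.4308, 0.4068, 0.1843]
orientation: [0.907, 3.007, 0.001]
contact_force: [-1.0, -0.3, 0.8]
grip_width: 0.0181
gripper_force: 24.4
```

```bash
python3 -c "
from h import *
to([.431,.408,.03],146.5);st()"
```

```text
yaw 146.42 grasp [0.4309 0.4069 0.0293] tilt 0.04
az -0.08
shift [ 0.0005  0.0011 -0.0007]
{'clock': 12.117, 'joints': [-0.289, 0.774, -0.785, 1.863, 0.739, 0.823, -0.479], 'tcp_pos': [0.431, 0.407, 0.184], 'orientation': [0.907, 3.007, 0.001], 'contact_force': [-1.006, -0.319, 0.759], 'grip_width': 0.018, 'gripper_force': 24.356}
```

Call:
arm_command:
  plan:
    - {"claw": 1,"tx": 0,"ty": -0.0005,"tz": -0.0095,"ax": 0,"ay": 0,"az": 0}
    - {"claw": 1,"tx": 0,"ty": -0.0014,"tz": -0.0094,"ax": 0,"ay": 0,"az": 0}
    - {"claw": 1,"tx": 0,"ty": -0.0024,"tz": -0.0092,"ax": 0,"ay": 0,"az": 0}
    - {"claw": 1,"tx": 0,"ty": -0.0033,"tz": -0.0089,"ax": 0,"ay": 0,"az": 0}
    - {"claw": 1,"tx": 0,"ty": -0.0041,"tz": -0.0086,"ax": 0,"ay": 0,"az": 0}
    - {"claw": 1,"tx": 0,"ty": -0.005,"tz": -0.0081,"ax": 0,"ay": 0,"az": 0}
    - {"claw": 1,"tx": 0,"ty": -0.0058,"tz": -0.0076,"ax": 0,"ay": 0,"az": 0}
    - {"claw": 1,"tx": 0,"ty": -0.0065,"tz": -0.007,"ax": 0,"ay": 0,"az": 0}
    - {"claw": 1,"tx": 0,"ty": -0.0071,"tz": -0.0063,"ax": 0,"ay": 0,"az": 0}
    - {"claw": 1,"tx": 0,"ty": 0,"tz": 0,"ax": 0,"ay": 0,"az": 0}

```text
clock: 12.95
tcp_pos: [0.4107, 0.3755, 0.2596]
orientation: [0.908, 3.006, -0.0]
contact_force: [-1.2, -5.0, -4.7]
grip_width: 0.0179
gripper_force: 25.0
```

```bash
python3 -c "
from h import *
for n in ('scene','top'):
  im,T=snap(n,n+'5.png')
  for t in ['stay_knob','flap_tab','stay_pivot']: print(t,find(t,n,T)[:2])
to([.431,.408,.03],146.5);st()
im=cv2.imread('pics/scene5.png');cv2.imwrite('pics/s5.png',cv2.resize(im[150:300,150:350],None,fx=3,fy=3))"
```

```text
stay_knob [(array([0.4176, 0.3805, 0.1092]), 0.64)]
flap_tab [(array([0.4366, 0.2937, 0.0281]), 0.23)]
stay_pivot [(array([0.4354, 0.2917, 0.0294]), 0.62)]
stay_knob []
flap_tab [(array([0.5294, 0.3496, 0.2146]), 0.72)]
stay_pivot []
yaw 146.4 grasp [0.4115 0.3767 0.1034] tilt 0.04
az -0.1
shift [0.0009 0.0369 0.0734]
{'clock': 13.35, 'joints': [-0.189, 0.637, -0.881, 1.915, 0.63, 0.893, -0.407], 'tcp_pos': [0.411, 0.377, 0.258], 'orientation': [0.908, 3.007, 0.0], 'contact_force': [0.974, -5.041, -1.823], 'grip_width': 0.018, 'gripper_force': 25.14}
```

View pics/s5.png

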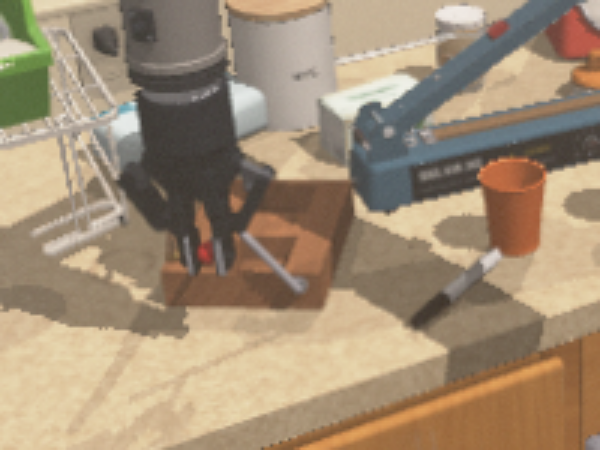

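Stay is at about 0.9; the last bit goes to the stop, with the force watched.

Call:
arm_command:
  plan:
    - {"claw": 1,"tx": 0,"ty": -0.0028,"tz": -0.002,"ax": 0,"ay": 0,"az": 0}
    - {"claw": 1,"tx": 0,"ty": -0.0028,"tz": -0.002,"ax": 0,"ay": 0,"az": 0}
    - {"claw": 1,"tx": 0,"ty": -0.0025,"tz": -0.0015,"ax": 0,"ay": 0,"az": 0}
    - {"claw": 1,"tx": 0,"ty": -0.001,"tz": -0.001,"ax": 0,"ay": 0,"az": 0}
    - {"claw": 1,"tx": 0,"ty": 0,"tz": 0,"ax": 0,"ay": 0,"az": 0}
    - {"claw": 1,"tx": 0,"ty": 0,"tz": 0,"ax": 0,"ay": 0,"az": 0}
    - {"claw": 1,"tx": 0,"ty": 0,"tz": 0,"ax": 0,"ay": 0,"az": 0}
    - {"claw": 1,"tx": 0,"ty": 0,"tz": 0,"ax": 0,"ay": 0,"az": 0}
    - {"claw": 1,"tx": 0,"ty": 0,"tz": 0,"ax": 0,"ay": 0,"az": 0}
    - {"claw": 1,"tx": 0,"ty": 0,"tz": 0,"ax": 0,"ay": 0,"az": 0}

```text
clock: 14.18
tcp_pos: [0.4079, 0.3703, 0.2639]
orientation: [0.908, 3.007, 0.012]
contact_force: [12.1, 11.3, -28.7]
grip_width: 0.0181
gripper_force: 25.5
```

The stop is reached. Ease off, release and rise.

Call:
arm_command:
  plan:
    - {"claw": 1,"tx": 0,"ty": 0.002,"tz": 0.0015,"ax": 0,"ay": 0,"az": 0}
    - {"claw": 0.5,"tx": 0,"ty": 0,"tz": 0,"ax": 0,"ay": 0,"az": 0}
    - {"claw": 0.5,"tx": 0,"ty": 0,"tz": 0,"ax": 0,"ay": 0,"az": 0}
    - {"claw": 0.5,"tx": 0,"ty": 0,"tz": 0,"ax": 0,"ay": 0,"az": 0}
    - {"claw": 0.5,"tx": 0,"ty": 0,"tz": -0.01,"ax": 0,"ay": 0,"az": 0}
    - {"claw": 0.5,"tx": 0.005,"ty": 0,"tz": -0.03,"ax": 0,"ay": 0,"az": 0}
    - {"claw": 0.5,"tx": 0,"ty": 0,"tz": -0.035,"ax": 0,"ay": 0,"az": 0}
    - {"claw": 0.5,"tx": 0,"ty": 0,"tz": -0.035,"ax": 0,"ay": 0,"az": 0}
    - {"claw": 0.3,"tx": 0,"ty": 0,"tz": -0.035,"ax": 0,"ay": 0,"az": 0}
    - {"claw": 0,"tx": 0,"ty": 0,"tz": -0.035,"ax": 0,"ay": 0,"az": 0}

```text
clock: 15.02
tcp_pos: [0.4017, 0.3737, 0.4461]
orientation: [0.905, 3.008, 0.001]
contact_force: [0.7, 0.7, -0.1]
grip_width: 0.0655
gripper_force: 0.0
```

```bash
cat > b.py <<'E'
from h import *
import sys
for n in ('scene','top'):
  im,T=snap(n,n+'_'+sys.argv[1]+'.png')
  for t in sys.argv[2:]: print(n,t,find(t,n,T)[:2])
st()
E
python3 b.py 6 stay_knob flap_tab pocket1 cup1_mid cup3_mid cup4_mid cup6_mid
```

```text
scene stay_knob [(array([0.4139, 0.3766, 0.112 ]), 0.69)]
scene flap_tab [(array([0.5285, 0.3489, 0.2136]), 0.69)]
scene pocket1 [(array([0.4938, 0.3089, 0.0087]), 0.86), (array([0.5781, 0.2525, 0.0122]), 0.65)]
scene cup1_mid [(array([0.4415, 0.0711, 0.0433]), 0.56)]
scene cup3_mid [(array([ 0.4189, -0.0684,  0.0383]), 0.87)]
scene cup4_mid [(array([ 0.4184, -0.1807,  0.0399]), 0.61)]
scene cup6_mid []
top stay_knob [(array([0.4113, 0.371 , 0.1069]), 0.66)]
top flap_tab [(array([0.5296, 0.3472, 0.2139]), 0.65), (array([0.5803, 0.2536, 0.0124]), 0.25)]
top pocket1 [(array([0.5785, 0.2568, 0.0139]), 0.95), (array([0.4944, 0.3066, 0.0149]), 0.66)]
top cup1_mid [(array([0.4367, 0.0652, 0.0344]), 0.89), (array([0.4077, 0.3708, 0.1078]), 0.25)]
top cup3_mid [(array([ 0.417 , -0.0826,  0.0388]), 0.86)]
top cup4_mid [(array([ 0.4215, -0.1822,  0.038 ]), 0.61), (array([0.4939, 0.3082, 0.0137]), 0.32)]
top cup6_mid [(array([ 0.4382, -0.3193,  0.0372]), 0.68), (array([0.4951, 0.3087, 0.0141]), 0.43)]
{'clock': 15.817, 'joints': [-0.042, 0.414, -1.051, 1.763, 0.385, 1.191, -0.218], 'tcp_pos': [0.403, 0.373, 0.443], 'orientation': [-0.907, -3.007, 0.0], 'contact_force': [-0.25, 0.331, -0.387], 'grip_width': 0.085, 'gripper_force': 0.0}
```

The stay stands fully up and the flap is at about 1.42. Now to the orange tumbler, back at yaw 56.5.

Call:
arm_command:
  plan:
    - {"claw": 0,"tx": 0,"ty": 0,"tz": 0,"ax": 0,"ay": 0,"az": 6.92}
    - {"claw": 0,"tx": 0,"ty": 0,"tz": 0,"ax": 0,"ay": 0,"az": 6.92}
    - {"claw": 0,"tx": 0,"ty": 0,"tz": 0,"ax": 0,"ay": 0,"az": 6.92}
    - {"claw": 0,"tx": 0,"ty": 0,"tz": 0,"ax": 0,"ay": 0,"az": 6.92}
    - {"claw": 0,"tx": 0,"ty": 0,"tz": 0,"ax": 0,"ay": 0,"az": 6.92}
    - {"claw": 0,"tx": 0,"ty": 0,"tz": 0,"ax": 0,"ay": 0,"az": 6.92}
    - {"claw": 0,"tx": 0,"ty": 0,"tz": 0,"ax": 0,"ay": 0,"az": 6.92}
    - {"claw": 0,"tx": 0,"ty": 0,"tz": 0,"ax": 0,"ay": 0,"az": 6.92}
    - {"claw": 0,"tx": 0,"ty": 0,"tz": 0,"ax": 0,"ay": 0,"az": 6.92}
    - {"claw": 0,"tx": 0,"ty": 0,"tz": 0,"ax": 0,"ay": 0,"az": 6.92}

```text
clock: 16.65
tcp_pos: [0.4027, 0.3735, 0.4433]
orientation: [-2.461, -1.953, -0.0]
contact_force: [-0.4, 0.7, -0.6]
grip_width: 0.0854
gripper_force: 0.0
```

Call:
arm_command:
  plan:
    - {"claw": 0,"tx": 0,"ty": 0,"tz": 0,"ax": 0,"ay": 0,"az": 6.92}
    - {"claw": 0,"tx": 0,"ty": 0,"tz": 0,"ax": 0,"ay": 0,"az": 6.92}
    - {"claw": 0,"tx": 0,"ty": 0,"tz": 0,"ax": 0,"ay": 0,"az": 6.92}
    - {"claw": 0,"tx": -0.0325,"ty": 0.0248,"tz": 0,"ax": 0,"ay": 0,"az": 0}
    - {"claw": 0,"tx": -0.0325,"ty": 0.0248,"tz": 0,"ax": 0,"ay": 0,"az": 0}
    - {"claw": 0,"tx": -0.0325,"ty": 0.0248,"tz": 0,"ax": 0,"ay": 0,"az": 0}
    - {"claw": 0,"tx": -0.0325,"ty": 0.0248,"tz": 0,"ax": 0,"ay": 0,"az": 0}
    - {"claw": 0,"tx": -0.0325,"ty": 0.0248,"tz": 0,"ax": 0,"ay": 0,"az": 0}
    - {"claw": 0,"tx": -0.0325,"ty": 0.0248,"tz": 0,"ax": 0,"ay": 0,"az": 0}
    - {"claw": 0,"tx": -0.0325,"ty": 0.0248,"tz": 0,"ax": 0,"ay": 0,"az": 0}

```text
clock: 17.48
tcp_pos: [0.4213, 0.0861, 0.4436]
orientation: [2.767, 1.486, 0.001]
contact_force: [1.0, -0.1, -0.2]
grip_width: 0.0857
gripper_force: 0.0
```

```bash
cat > w.py <<'E'
from h import *
import sys
# w.py yaw z target [fallback xy]
yaw=float(sys.argv[1]);z=float(sys.argv[2])
im,T=snap('wrist','w_%s_%d.png'%(sys.argv[3],int(r.get_obs()['clock']*10)))
P=find(sys.argv[3],'wrist',T);print(P[:2])
if P: to([P[0][0][0],P[0][0][1],z],yaw)
st()
E
python3 w.py 56.5 .06 cup1_mid
```

```text
[(array([0.435 , 0.0641, 0.0368]), 0.84)]
yaw 55.87 grasp [0.4219 0.0811 0.288 ] tilt 0.18
az -0.63
shift [-0.0074  0.0205  0.228 ]
{'clock': 17.583, 'joints': [0.224, 0.063, -0.576, 2.027, 0.042, 1.064, -0.967], 'tcp_pos': [0.422, 0.082, 0.443], 'orientation': [2.773, 1.471, -0.003], 'contact_force': [0.76, 0.793, 0.487], 'grip_width': 0.086, 'gripper_force': 0.0}
```

Call:
arm_command:
  plan:
    - {"claw": 0,"tx": -0.003,"ty": 0.009,"tz": 0.02,"ax": 0,"ay": 0,"az": 0}
    - {"claw": 0,"tx": -0.002,"ty": 0.009,"tz": 0.03,"ax": 0,"ay": 0,"az": 0}
    - {"claw": 0,"tx": 0,"ty": 0,"tz": 0.03,"ax": 0,"ay": 0,"az": 0}
    - {"claw": 0,"tx": 0,"ty": 0,"tz": 0.03,"ax": 0,"ay": 0,"az": 0}
    - {"claw": 0,"tx": 0,"ty": 0,"tz": 0.01,"ax": 0,"ay": 0,"az": 0}
    - {"claw": 0,"tx": 0,"ty": 0,"tz": 0,"ax": 0,"ay": 0,"az": 0}
    - {"claw": 0,"tx": 0,"ty": 0,"tz": 0,"ax": 0,"ay": 0,"az": 0}
    - {"claw": 0,"tx": 0,"ty": 0,"tz": 0,"ax": 0,"ay": 0,"az": 0}
    - {"claw": 0,"tx": 0,"ty": 0,"tz": 0,"ax": 0,"ay": 0,"az": 0}
    - {"claw": 0,"tx": 0,"ty": 0,"tz": 0,"ax": 0,"ay": 0,"az": 0}

```text
clock: 18.42
tcp_pos: [0.4345, 0.074, 0.3247]
orientation: [2.767, 1.485, 0.004]
contact_force: [-0.3, 0.2, 0.1]
grip_width: 0.0852
gripper_force: 0.0
```

```bash
python3 w.py 56.5 .06 cup1_mid; ls pics
```

```text
[(array([0.4339, 0.0628, 0.0369]), 0.63)]
yaw 56.44 grasp [0.4346 0.0739 0.1692] tilt 0.1
az -0.06
shift [-0.0094  0.0058  0.1092]
{'clock': 18.517, 'joints': [0.183, 0.246, -0.554, 2.144, 0.182, 0.794, -1.071], 'tcp_pos': [0.434, 0.074, 0.324], 'orientation': [2.767, 1.485, 0.002], 'contact_force': [-0.145, -0.497, -0.508], 'grip_width': 0.086, 'gripper_force': 0.0}
s3.png
s5.png
scene0.png
scene5.png
scene_6.png
top0.png
top5.png
top_6.png
w1.png
w2.png
w4.png
w5.png
w_cup1_mid_174.png
w_cup1_mid_184.png
```

```bash
cat > fit.py <<'E'
from h import *
import sys
from scipy.optimize import minimize
def proj(P,n,T):
    m=r.camera_model(n);q=(np.c_[P,np.ones(len(P))]@np.linalg.inv(T).T)[:,:3]
    s=np.c_[q[:,0],-q[:,1]]/-q[:,2:3];s=s*(1+m['k1']*(s**2).sum(1,keepdims=True))
    return s*[m['fx'],m['fy']]+[m['cx'],m['cy']]
HUE={1:(4,16),3:(55,85),4:(20,32)}
def mask(im,k):
    h=cv2.cvtColor(im,cv2.COLOR_RGB2HSV)
    if k==6: return ((h[...,1]<45)&(h[...,2]>70)).astype(np.uint8)
    a,b=HUE[k];return ((h[...,0]>=a)&(h[...,0]<=b)&(h[...,1]>(170 if k!=3 else 110))).astype(np.uint8)
a=np.linspace(0,2*np.pi,40)
def sil(p,z0,n,T,S):
    c=np.r_[[[p[0]+.025*np.cos(t),p[1]+.025*np.sin(t),z0] for t in a],[[p[0]+.033*np.cos(t),p[1]+.033*np.sin(t),z0+.08] for t in a]]
    h=cv2.convexHull((proj(c,n,T)*S*16).astype(np.int32)); m=np.zeros((400*S,640*S),np.uint8);cv2.fillConvexPoly(m,h,1,cv2.LINE_8,4);return m
def fit(k,n,p,im,T,z0=0.,S=3):
    M=mask(im,k);M=cv2.resize(M,None,fx=S,fy=S,interpolation=cv2.INTER_NEAREST)
    near=cv2.dilate(sil(p,z0,n,T,S),np.ones((25*S,25*S)));M=M*near
    def iou(q):
        s=sil(q,z0,n,T,S);return -(s&M).sum()/max(1,(s|M).sum())
    b=minimize(iou,p,method='Nelder-Mead',options=dict(initial_simplex=[np.array(p)+d for d in([0,0],[.012,0],[0,.012])],xatol=2e-4,fatol=1e-4,maxiter=60))
    return b.x.round(4),round(-b.fun,3)
E
cat > f.py <<'E'
from fit import *
# f.py k x y [z0] [cams] [yaw zgrasp]
k=int(sys.argv[1]);p=[float(sys.argv[2]),float(sys.argv[3])];z0=float(sys.argv[4])
for n in sys.argv[5].split(','):
    im,T=snap(n,'f%d_%s_%d.png'%(k,n,int(r.get_obs()['clock']*10)));q=fit(k,n,p,im,T,z0);print(n,q)
if len(sys.argv)>6: to([*q[0],float(sys.argv[7])],float(sys.argv[6]))
E
python3 f.py 1 .436 .067 0 scene,top,wrist 56.5 .06
```

```text
scene (array([0.376, 0.118]), np.float64(-0.0))
top (array([0.436, 0.067]), np.float64(-0.0))
wrist (array([0.4675, 0.1375]), np.float64(-0.0))
yaw 56.45 grasp [0.4342 0.0738 0.1686] tilt 0.04
az -0.05
shift [ 0.0716 -0.0073  0.1086]fit.py:21: RuntimeWarning: overflow encountered in scalar negative
  s=sil(q,z0,n,T,S);return -(s&M).sum()/max(1,(s|M).sum())
```

```bash
sed -i 's/return -(s&M).sum()/return -float((s\&M).sum())/' fit.py; python3 f.py 1 .436 .067 0 scene,top,wrist 56.5 .06
python3 f.py 4 .421 -.18 0 scene,top;python3 f.py 3 .4175 -.075 0 top;python3 f.py 6 .438 -.321 0 top
```

```text
scene (array([0.5601, 0.0074]), np.float64(0.002))
top (array([0.436, 0.067]), np.float64(0.0))
wrist (array([0.4384, 0.0657]), np.float64(0.894))
yaw 56.45 grasp [0.434  0.0737 0.1684] tilt 0.01
az -0.05
shift [-0.0043  0.0081  0.1084]
scene (array([ 0.421, -0.18 ]), np.float64(0.0))
top (array([ 0.4197, -0.1821]), np.float64(0.772))
top (array([ 0.4139, -0.0761]), np.float64(0.281))
top (array([ 0.4345, -0.3243]), np.float64(0.868))
```

Call:
arm_command:
  plan:
    - {"claw": 0,"tx": -0.004,"ty": 0.007,"tz": 0,"ax": 0,"ay": 0,"az": 0}
    - {"claw": 0,"tx": 0,"ty": 0,"tz": 0.03,"ax": 0,"ay": 0,"az": 0}
    - {"claw": 0,"tx": 0,"ty": 0,"tz": 0.03,"ax": 0,"ay": 0,"az": 0}
    - {"claw": 0,"tx": 0,"ty": 0,"tz": 0.03,"ax": 0,"ay": 0,"az": 0}
    - {"claw": 0,"tx": 0,"ty": 0,"tz": 0.018,"ax": 0,"ay": 0,"az": 0}
    - {"claw": 0,"tx": 0,"ty": 0,"tz": 0,"ax": 0,"ay": 0,"az": 0}
    - {"claw": 0.4,"tx": 0,"ty": 0,"tz": 0,"ax": 0,"ay": 0,"az": 0}
    - {"claw": 0.4,"tx": 0,"ty": 0,"tz": 0,"ax": 0,"ay": 0,"az": 0}
    - {"claw": 0.4,"tx": 0,"ty": 0,"tz": 0,"ax": 0,"ay": 0,"az": 0}
    - {"claw": 0.4,"tx": 0,"ty": 0,"tz": 0,"ax": 0,"ay": 0,"az": 0}
  squeeze: 20

```text
clock: 19.85
tcp_pos: [0.4382, 0.0666, 0.2165]
orientation: [2.767, 1.485, 0.004]
contact_force: [-0.6, 0.5, 1.3]
grip_width: 0.0638
gripper_force: 22.4
```

```bash
python3 -c "
from h import *
im,T=snap('wrist','w7.png')
st();to([.5782,.2545,.25],56.5)"
```

```text
{'clock': 19.9, 'joints': [0.095, 0.44, -0.457, 2.215, 0.366, 0.554, -1.224], 'tcp_pos': [0.438, 0.067, 0.216], 'orientation': [2.767, 1.485, 0.004], 'contact_force': [-0.434, 0.565, 3.771], 'grip_width': 0.064, 'gripper_force': 22.45}
yaw 56.44 grasp [0.4387 0.0667 0.0615] tilt 0.16
az -0.06
shift [ 0.2339  0.013  -0.1885]
```

View pics/w7.png

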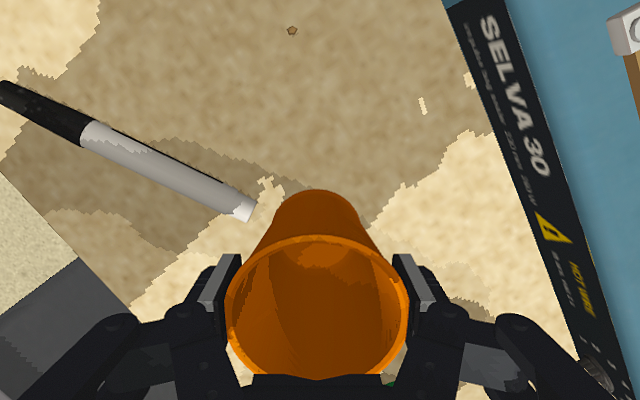

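The orange cup is gripped evenly: pads touch its sides at (228,290) and (405,290). I lift it and pause behind the stand for a close look at the pockets.

Call:
arm_command:
  plan:
    - {"claw": 0.4,"tx": 0,"ty": 0,"tz": -0.02,"ax": 0,"ay": 0,"az": 0}
    - {"claw": 0.4,"tx": 0,"ty": 0,"tz": -0.035,"ax": 0,"ay": 0,"az": 0}
    - {"claw": 0.4,"tx": 0,"ty": 0,"tz": -0.035,"ax": 0,"ay": 0,"az": 0}
    - {"claw": 0.4,"tx": 0,"ty": 0,"tz": -0.035,"ax": 0,"ay": 0,"az": 0}
    - {"claw": 0.4,"tx": 0,"ty": 0,"tz": -0.035,"ax": 0,"ay": 0,"az": 0}
    - {"claw": 0.4,"tx": 0.03,"ty": -0.02,"tz": -0.015,"ax": 0,"ay": 0,"az": 0}
    - {"claw": 0.4,"tx": 0.03,"ty": -0.02,"tz": 0,"ax": 0,"ay": 0,"az": 0}
    - {"claw": 0.4,"tx": 0.03,"ty": -0.02,"tz": 0,"ax": 0,"ay": 0,"az": 0}
    - {"claw": 0.4,"tx": 0.015,"ty": -0.01,"tz": 0,"ax": 0,"ay": 0,"az": 0}
    - {"claw": 0.4,"tx": 0,"ty": 0,"tz": 0,"ax": 0,"ay": 0,"az": 0}

```text
clock: 20.73
tcp_pos: [0.4364, 0.1972, 0.3915]
orientation: [-2.761, -1.494, -0.005]
contact_force: [0.0, -0.2, -0.8]
grip_width: 0.0635
gripper_force: 22.7
```

Call:
arm_command:
  plan:
    - {"claw": 0.4,"tx": 0.02,"ty": 0.015,"tz": 0,"ax": 0,"ay": 0,"az": 0}
    - {"claw": 0.4,"tx": 0.01,"ty": 0.015,"tz": 0,"ax": 0,"ay": 0,"az": 0}
    - {"claw": 0.4,"tx": 0,"ty": 0,"tz": 0,"ax": 0,"ay": 0,"az": 0}
    - {"claw": 0.4,"tx": 0,"ty": 0,"tz": 0,"ax": 0,"ay": 0,"az": 0}
    - {"claw": 0.4,"tx": 0,"ty": 0,"tz": 0,"ax": 0,"ay": 0,"az": 0}
    - {"claw": 0.4,"tx": 0,"ty": 0,"tz": 0,"ax": 0,"ay": 0,"az": 0}
    - {"claw": 0.4,"tx": 0,"ty": 0,"tz": 0,"ax": 0,"ay": 0,"az": 0}
    - {"claw": 0.4,"tx": 0,"ty": 0,"tz": 0,"ax": 0,"ay": 0,"az": 0}
    - {"claw": 0.4,"tx": 0,"ty": 0,"tz": 0,"ax": 0,"ay": 0,"az": 0}
    - {"claw": 0.4,"tx": 0,"ty": 0,"tz": 0,"ax": 0,"ay": 0,"az": 0}

```text
clock: 21.57
tcp_pos: [0.4787, 0.2012, 0.3904]
orientation: [2.768, 1.486, 0.0]
contact_force: [0.2, 0.4, -1.4]
grip_width: 0.0638
gripper_force: 22.6
```

```bash
python3 -c "
from fit import *
im,T=snap('wrist','w8.png');np.save('T8.npy',T)
for t in ['stand','pocket1','stay_knob','cup1_mid']: print(t,find(t,'wrist',T)[:2])
st();to([.5782,.2545,.25],56.5)
p1=np.array([.5782,.2545]);ex=np.array([.552,.834]);ey=np.array([-.834,.552])
for p in (p1,p1+ey*.0992):
  print(proj(np.array([[*(p+a*.028*ex+b*.028*ey),.04] for a,b in((-1,-1),(-1,1),(1,1),(1,-1))]),'wrist',T).round(0).tolist())
"
```

```text
stand [(array([ 0.5375,  0.2915, -0.0057]), 0.57), (array([0.4328, 0.2966, 0.028 ]), 0.53)]
pocket1 [(array([0.4918, 0.3105, 0.0116]), 0.96), (array([0.5791, 0.256 , 0.0123]), 0.74)]
stay_knob [(array([0.4066, 0.369 , 0.1033]), 0.94), (array([0.476 , 0.1946, 0.2126]), 0.36)]
cup1_mid [(array([0.475 , 0.1951, 0.2117]), 0.77), (array([0.409 , 0.3694, 0.0999]), 0.47)]
{'clock': 21.817, 'joints': [0.017, 0.302, -0.637, 1.906, 0.212, 1.001, -1.299], 'tcp_pos': [0.479, 0.201, 0.39], 'orientation': [-2.768, -1.486, 0.0], 'contact_force': [0.01, -0.46, -0.126], 'grip_width': 0.063, 'gripper_force': 22.612}
yaw 56.46 grasp [0.4789 0.2012 0.2353] tilt 0.0
az -0.04
shift [ 0.0992  0.0534 -0.0147]
[[411.0, 91.0], [346.0, 91.0], [347.0, 19.0], [416.0, 20.0]]
[[295.0, 91.0], [230.0, 91.0], [225.0, 20.0], [294.0, 19.0]]
```

View pics/w8.png

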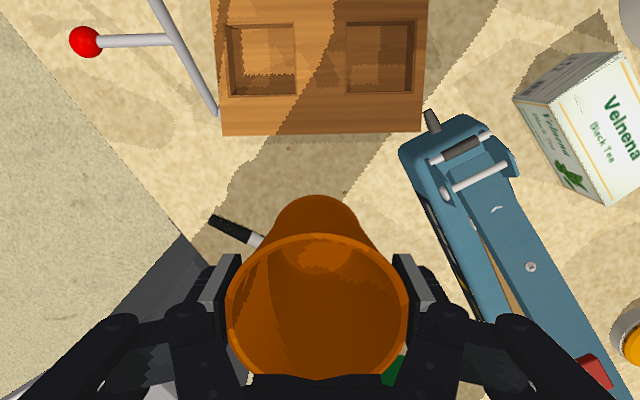

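The pockets lie at (381,56) and (261,59) in the picture. My projection of pocket1 matches within 1 px, and the stand is turned about 1.5° more than I assumed (58°).

Call:
arm_command:
  plan:
    - {"claw": 0.4,"tx": 0.025,"ty": 0.0135,"tz": 0,"ax": 0,"ay": 0,"az": 0}
    - {"claw": 0.4,"tx": 0.025,"ty": 0.0135,"tz": 0,"ax": 0,"ay": 0,"az": 0}
    - {"claw": 0.4,"tx": 0.025,"ty": 0.0135,"tz": 0,"ax": 0,"ay": 0,"az": -1.5}
    - {"claw": 0.4,"tx": 0.0225,"ty": 0.0145,"tz": 0,"ax": 0,"ay": 0,"az": 0}
    - {"claw": 0.4,"tx": 0,"ty": 0,"tz": 0.03,"ax": 0,"ay": 0,"az": 0}
    - {"claw": 0.4,"tx": 0,"ty": 0,"tz": 0.04,"ax": 0,"ay": 0,"az": 0}
    - {"claw": 0.4,"tx": 0,"ty": 0,"tz": 0.04,"ax": 0,"ay": 0,"az": 0}
    - {"claw": 0.4,"tx": 0,"ty": 0,"tz": 0.01,"ax": 0,"ay": 0,"az": 0}
    - {"claw": 0.4,"tx": 0,"ty": 0,"tz": 0,"ax": 0,"ay": 0,"az": 0}
    - {"claw": 0.4,"tx": 0,"ty": 0,"tz": 0,"ax": 0,"ay": 0,"az": 0}

```text
clock: 22.65
tcp_pos: [0.5787, 0.2531, 0.2712]
orientation: [-2.748, -1.522, -0.001]
contact_force: [1.0, 0.0, -0.2]
grip_width: 0.0638
gripper_force: 23.1
```

```bash
python3 -c "
from fit import *
im,T=snap('wrist','w9.png')
o=r.get_obs();z=o['tcp_pos'][2]-.155-.0612;print('cup bottom',z)
print(fit(1,'wrist',[.578,.254],im,T,z))
st();to([.578,.254,.075],58)
print(find('flap_tab','wrist',T)[:1],find('pocket1','wrist',T)[:2])"
```

```text
cup bottom 0.05637441760079726
(array([0.5804, 0.2548]), np.float64(0.801))
{'clock': 22.7, 'joints': [-0.116, 0.613, -0.547, 1.742, 0.394, 0.894, -1.391], 'tcp_pos': [0.579, 0.253, 0.273], 'orientation': [-2.748, -1.522, -0.005], 'contact_force': [0.318, 0.758, -0.005], 'grip_width': 0.064, 'gripper_force': 23.115}
yaw 57.95 grasp [0.5796 0.2537 0.1176] tilt 0.18
az -0.05
shift [-0.0001 -0.0013  0.0426]
[] []
```

Call:
arm_command:
  plan:
    - {"claw": 0.4,"tx": -0.001,"ty": -0.001,"tz": 0.008,"ax": 0,"ay": 0,"az": 0}
    - {"claw": 0.4,"tx": 0,"ty": 0,"tz": 0.008,"ax": 0,"ay": 0,"az": 0}
    - {"claw": 0.4,"tx": 0,"ty": 0,"tz": 0.008,"ax": 0,"ay": 0,"az": 0}
    - {"claw": 0.4,"tx": 0,"ty": 0,"tz": 0.006,"ax": 0,"ay": 0,"az": 0}
    - {"claw": 0.4,"tx": 0,"ty": 0,"tz": 0.005,"ax": 0,"ay": 0,"az": 0}
    - {"claw": 0.4,"tx": 0,"ty": 0,"tz": 0.003,"ax": 0,"ay": 0,"az": 0}
    - {"claw": 0.4,"tx": 0,"ty": 0,"tz": 0.002,"ax": 0,"ay": 0,"az": 0}
    - {"claw": 0.4,"tx": 0,"ty": 0,"tz": 0,"ax": 0,"ay": 0,"az": 0}
    - {"claw": 0.4,"tx": 0,"ty": 0,"tz": 0,"ax": 0,"ay": 0,"az": 0}
    - {"claw": 0.4,"tx": 0,"ty": 0,"tz": 0,"ax": 0,"ay": 0,"az": 0}

```text
clock: 23.63
tcp_pos: [0.5785, 0.2557, 0.2332]
orientation: [-2.745, -1.522, -0.016]
contact_force: [3.7, 6.1, 9.1]
grip_width: 0.0618
gripper_force: 17.0
```

```bash
python3 -c "
from h import *
st();to([.578,.254,.0735],58)"
```

```text
{'clock': 23.633, 'joints': [-0.135, 0.662, -0.524, 1.764, 0.43, 0.822, -1.421], 'tcp_pos': [0.579, 0.256, 0.233], 'orientation': [-2.745, -1.522, -0.016], 'contact_force': [3.725, 6.121, 9.117], 'grip_width': 0.062, 'gripper_force': 16.98}
yaw 58.04 grasp [0.5797 0.2569 0.0782] tilt 0.59
az 0.04
shift [-0.0017  0.0005  0.0047]
```

```bash
python3 -c "
from h import *
a,T=snap('wrist');b,_=snap('scene');
b=cv2.resize(b[160:280,180:300],(400,400),interpolation=cv2.INTER_CUBIC)
a=a[:,140:540]
cv2.imwrite('pics/m10.png',np.hstack([a,b])[:,:,::-1])
print(find('cup1_mid','wrist',T)[:1]);_,T=snap('scene');print(find('cup1_mid','scene',T)[:2])"
```

```text
[]
[(array([0.5832, 0.2658, 0.0724]), 0.57)]
```

View pics/m10.png

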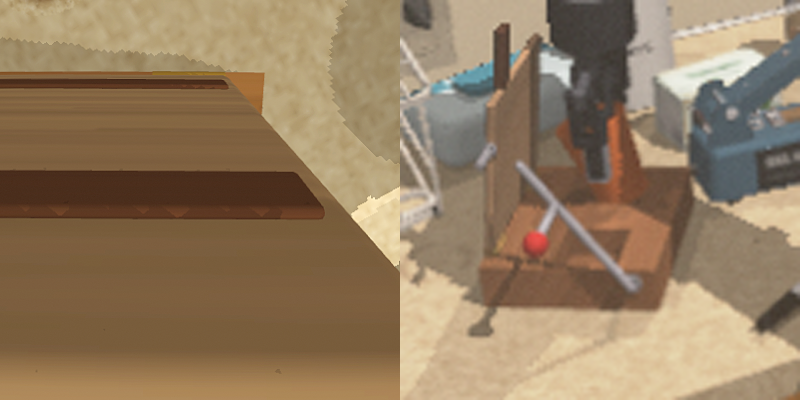

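The left half shows the flap's inside filling the wrist view. In the right half the orange cup at (605,160) is tilted, its mouth toward the flap. I check the camera mount geometry before backing up.

```bash
python3 -c "
from h import *
print(np.round(r.camera_model('wrist')['tool_from_camera'],3))
for n in('scene','top'):
  _,T=snap(n)
  for t in('flap_tab','flap_hinge','stay_knob'): print(n,t,find(t,n,T)[:1])
im=cv2.imread('pics/w9.png');print(im[::80,::120].tolist())
print(np.round(campose('wrist')[:3,3],3), r.get_obs()['moment'])"
```

```text
[[ 0.     0.952  0.305  0.079]
 [ 1.    -0.001  0.001  0.001]
 [ 0.001  0.305 -0.952  0.032]
 [ 0.     0.     0.     1.   ]]
scene flap_tab [(array([0.528 , 0.3501, 0.2133]), 0.85)]
scene flap_hinge [(array([0.5772, 0.3503, 0.0456]), 0.97)]
scene stay_knob [(array([0.5775, 0.3491, 0.046 ]), 0.66)]
top flap_tab [(array([0.5347, 0.3471, 0.214 ]), 0.74)]
top flap_hinge [(array([0.5788, 0.3507, 0.046 ]), 0.71)]
top stay_knob []
[[[162, 208, 229], [164, 210, 230], [117, 156, 174], [113, 152, 171], [91, 126, 142], [87, 93, 88]], [[157, 201, 219], [56, 87, 115], [56, 85, 115], [57, 88, 115], [91, 125, 143], [160, 203, 221]], [[50, 82, 108], [55, 82, 109], [53, 83, 109], [54, 83, 111], [116, 155, 174], [96, 131, 147]], [[170, 215, 234], [34, 63, 99], [57, 115, 172], [0, 48, 103], [147, 194, 214], [106, 116, 121]], [[157, 193, 204], [32, 28, 27], [0, 67, 138], [0, 53, 111], [157, 202, 223], [234, 243, 242]]]
[0.621 0.323 0.202] [ 1.20827223 -0.45554872 -0.03160436]
```

The camera overhangs the flap at this yaw, so I should work with the tool turned 180°. First, back up.

Call:
arm_command:
  plan:
    - {"claw": 0.4,"tx": 0,"ty": 0,"tz": -0.01,"ax": 0,"ay": 0,"az": 0}
    - {"claw": 0.4,"tx": 0,"ty": 0,"tz": -0.02,"ax": 0,"ay": 0,"az": 0}
    - {"claw": 0.4,"tx": 0,"ty": 0,"tz": -0.03,"ax": 0,"ay": 0,"az": 0}
    - {"claw": 0.4,"tx": 0,"ty": 0,"tz": -0.03,"ax": 0,"ay": 0,"az": 0}
    - {"claw": 0.4,"tx": 0,"ty": 0,"tz": -0.03,"ax": 0,"ay": 0,"az": 0}
    - {"claw": 0.4,"tx": 0,"ty": 0,"tz": -0.03,"ax": 0,"ay": 0,"az": 0}
    - {"claw": 0.4,"tx": -0.03,"ty": 0,"tz": 0,"ax": 0,"ay": 0,"az": 0}
    - {"claw": 0.4,"tx": -0.03,"ty": 0,"tz": 0,"ax": 0,"ay": 0,"az": 0}
    - {"claw": 0.4,"tx": -0.02,"ty": 0,"tz": 0,"ax": 0,"ay": 0,"az": 0}
    - {"claw": 0.4,"tx": 0,"ty": 0,"tz": 0,"ax": 0,"ay": 0,"az": 0}

```text
clock: 25.12
tcp_pos: [0.5328, 0.1801, 0.3796]
orientation: [2.749, 1.515, -0.007]
contact_force: [0.0, -0.6, -1.5]
grip_width: 0.0616
gripper_force: 20.5
```

```bash
python3 -c "
from h import *
a,T=snap('wrist');b,_=snap('scene');
b=cv2.resize(b[120:260,180:320],(400,400),interpolation=cv2.INTER_CUBIC)
cv2.imwrite('pics/m11.png',np.hstack([a[:,140:540],b])[:,:,::-1]);cv2.imwrite('pics/w11.png',a[:,:,::-1])
for t in('flap_tab','pocket1','cup1_mid'): print(find(t,'wrist',T)[:2])
st();to([.578,.254,.0735],58)"
```

```text
[]
[(array([0.5765, 0.252 , 0.0104]), 0.8), (array([0.4921, 0.3076, 0.0119]), 0.59)]
[(array([0.5306, 0.1781, 0.2138]), 0.71)]
{'clock': 25.367, 'joints': [0.045, 0.39, -0.617, 1.814, 0.261, 1.019, -1.233], 'tcp_pos': [0.535, 0.185, 0.38], 'orientation': [-2.747, -1.523, -0.001], 'contact_force': [0.368, 0.457, -0.98], 'grip_width': 0.061, 'gripper_force': 20.516}
yaw 58.01 grasp [0.5347 0.1855 0.2253] tilt 0.04
az 0.01
shift [0.0811 0.0004 0.1518]
```

View pics/m11.png

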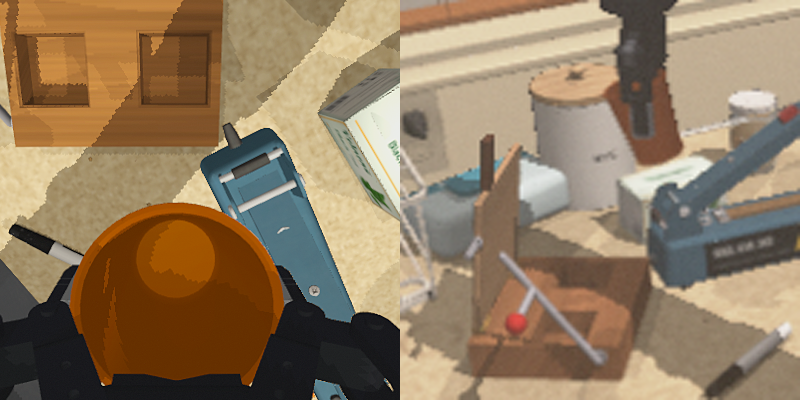

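The cup has tilted about the pad axis, its mouth toward the camera. I'll set it back on the table to straighten it, then regrip with the tool turned 180°.

Call:
arm_command:
  plan:
    - {"claw": 0.4,"tx": 0,"ty": -0.03,"tz": 0,"ax": 0,"ay": 0,"az": 0}
    - {"claw": 0.4,"tx": 0,"ty": -0.03,"tz": 0,"ax": 0,"ay": 0,"az": 0}
    - {"claw": 0.4,"tx": -0.03,"ty": 0.008,"tz": 0,"ax": 0,"ay": 0,"az": 0}
    - {"claw": 0.4,"tx": -0.03,"ty": 0.008,"tz": 0,"ax": 0,"ay": 0,"az": 0}
    - {"claw": 0.4,"tx": -0.03,"ty": 0.008,"tz": 0,"ax": 0,"ay": 0,"az": 0}
    - {"claw": 0.4,"tx": -0.03,"ty": 0.008,"tz": 0,"ax": 0,"ay": 0,"az": 0}
    - {"claw": 0.4,"tx": -0.03,"ty": 0.008,"tz": 0,"ax": 0,"ay": 0,"az": 0}
    - {"claw": 0.4,"tx": 0,"ty": 0,"tz": 0.04,"ax": 0,"ay": 0,"az": 0}
    - {"claw": 0.4,"tx": 0,"ty": 0,"tz": 0.04,"ax": 0,"ay": 0,"az": 0}
    - {"claw": 0.4,"tx": 0,"ty": 0,"tz": 0,"ax": 0,"ay": 0,"az": 0}

```text
clock: 26.2
tcp_pos: [0.4357, 0.0672, 0.2951]
orientation: [-2.744, -1.52, 0.015]
contact_force: [-1.1, -0.8, -2.3]
grip_width: 0.0613
gripper_force: 21.0
```

Call:
arm_command:
  plan:
    - {"claw": 0.4,"tx": 0,"ty": 0,"tz": 0.03,"ax": 0,"ay": 0,"az": 0}
    - {"claw": 0.4,"tx": 0,"ty": 0,"tz": 0.02,"ax": 0,"ay": 0,"az": 0}
    - {"claw": 0.4,"tx": 0,"ty": 0,"tz": 0.01,"ax": 0,"ay": 0,"az": 0}
    - {"claw": 0.4,"tx": 0,"ty": 0,"tz": 0.008,"ax": 0,"ay": 0,"az": 0}
    - {"claw": 0.4,"tx": 0,"ty": 0,"tz": 0.006,"ax": 0,"ay": 0,"az": 0}
    - {"claw": 0.4,"tx": 0,"ty": 0,"tz": 0.005,"ax": 0,"ay": 0,"az": 0}
    - {"claw": 0.4,"tx": 0,"ty": 0,"tz": 0.003,"ax": 0,"ay": 0,"az": 0}
    - {"claw": 0.4,"tx": 0,"ty": 0,"tz": 0,"ax": 0,"ay": 0,"az": 0}
    - {"claw": 0.4,"tx": 0,"ty": 0,"tz": 0,"ax": 0,"ay": 0,"az": 0}
    - {"claw": 0.4,"tx": 0,"ty": 0,"tz": 0,"ax": 0,"ay": 0,"az": 0}

```text
clock: 27.03
tcp_pos: [0.4382, 0.0681, 0.2188]
orientation: [2.748, 1.522, 0.001]
contact_force: [0.7, -0.4, -1.4]
grip_width: 0.0613
gripper_force: 21.0
```

```bash
python3 -c "
from h import *
a,T=snap('wrist','w12.png');print(find('cup1_mid','wrist',T)[:1])
st();to([.438,.067,.06],58)"
```

```text
[(array([0.4387, 0.0665, 0.0515]), 0.67)]
{'clock': 27.133, 'joints': [0.131, 0.444, -0.504, 2.21, 0.395, 0.571, -1.227], 'tcp_pos': [0.438, 0.068, 0.219], 'orientation': [2.748, 1.522, 0.001], 'contact_force': [0.019, 1.003, -1.28], 'grip_width': 0.061, 'gripper_force': 21.034}
yaw 57.95 grasp [0.4383 0.068  0.0637] tilt 0.05
az -0.05
shift [-0.001   0.0004  0.0037]
```

Call:
arm_command:
  plan:
    - {"claw": 0.4,"tx": 0,"ty": 0,"tz": 0.003,"ax": 0,"ay": 0,"az": 0}
    - {"claw": 0.4,"tx": 0,"ty": 0,"tz": 0.003,"ax": 0,"ay": 0,"az": 0}
    - {"claw": 0.4,"tx": 0,"ty": 0,"tz": 0.003,"ax": 0,"ay": 0,"az": 0}
    - {"claw": 0.4,"tx": 0,"ty": 0,"tz": 0.003,"ax": 0,"ay": 0,"az": 0}
    - {"claw": 0.4,"tx": 0,"ty": 0,"tz": 0,"ax": 0,"ay": 0,"az": 0}
    - {"claw": 0.4,"tx": 0,"ty": 0,"tz": 0,"ax": 0,"ay": 0,"az": 0}
    - {"claw": 0.4,"tx": 0,"ty": 0,"tz": 0,"ax": 0,"ay": 0,"az": 0}
    - {"claw": 0.4,"tx": 0,"ty": 0,"tz": 0,"ax": 0,"ay": 0,"az": 0}
    - {"claw": 0.4,"tx": 0,"ty": 0,"tz": 0,"ax": 0,"ay": 0,"az": 0}
    - {"claw": 0.4,"tx": 0,"ty": 0,"tz": 0,"ax": 0,"ay": 0,"az": 0}

```text
clock: 27.97
tcp_pos: [0.4382, 0.068, 0.2064]
orientation: [2.748, 1.522, 0.001]
contact_force: [1.3, -0.8, 2.8]
grip_width: 0.0615
gripper_force: 19.3
```

```bash
python3 -c "
from h import *
a,T=snap('wrist','w13.png');print(find('cup1_mid','wrist',T)[:1])
st();to([.438,.067,.06],58)"
```

```text
[(array([0.4378, 0.0678, 0.0429]), 0.67)]
{'clock': 28.067, 'joints': [0.115, 0.467, -0.486, 2.216, 0.419, 0.544, -1.249], 'tcp_pos': [0.438, 0.068, 0.206], 'orientation': [2.748, 1.522, 0.001], 'contact_force': [1.535, -1.877, 3.845], 'grip_width': 0.061, 'gripper_force': 19.34}
yaw 57.94 grasp [0.4383 0.068  0.0514] tilt 0.03
az -0.06
shift [-0.0009  0.0004 -0.0086]
```

View pics/w13.png

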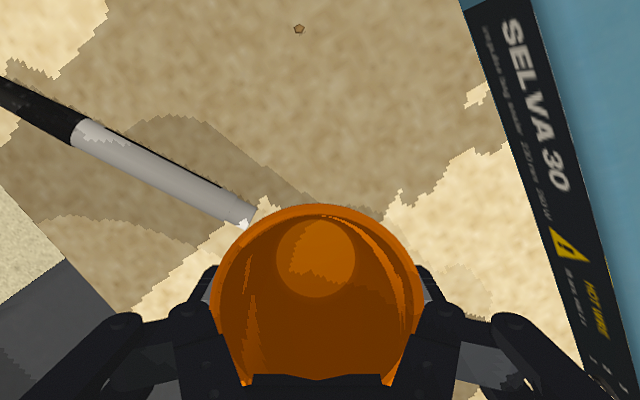

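Still tilted, with its foot edge touching. Being inside its tipping angle, it will settle upright when released.

Call:
arm_command:
  plan:
    - {"claw": 0.3,"tx": 0,"ty": 0,"tz": 0,"ax": 0,"ay": 0,"az": 0}
    - {"claw": 0.2,"tx": 0,"ty": 0,"tz": 0,"ax": 0,"ay": 0,"az": 0}
    - {"claw": 0.1,"tx": 0,"ty": 0,"tz": 0,"ax": 0,"ay": 0,"az": 0}
    - {"claw": 0,"tx": 0,"ty": 0,"tz": 0,"ax": 0,"ay": 0,"az": 0}
    - {"claw": 0,"tx": 0,"ty": 0,"tz": 0,"ax": 0,"ay": 0,"az": 0}
    - {"claw": 0,"tx": 0,"ty": 0,"tz": 0,"ax": 0,"ay": 0,"az": 0}
    - {"claw": 0,"tx": 0,"ty": 0,"tz": -0.02,"ax": 0,"ay": 0,"az": 0}
    - {"claw": 0,"tx": 0,"ty": 0,"tz": -0.03,"ax": 0,"ay": 0,"az": 0}
    - {"claw": 0,"tx": 0,"ty": 0,"tz": -0.04,"ax": 0,"ay": 0,"az": 0}
    - {"claw": 0,"tx": 0,"ty": 0,"tz": -0.04,"ax": 0,"ay": 0,"az": 0}

```text
clock: 28.9
tcp_pos: [0.4372, 0.0681, 0.3371]
orientation: [-2.746, -1.522, 0.004]
contact_force: [1.4, -0.5, 0.8]
grip_width: 0.0852
gripper_force: 0.0
```

Call:
arm_command:
  plan:
    - {"claw": 0,"tx": 0,"ty": 0,"tz": 0,"ax": 0,"ay": 0,"az": -7}
    - {"claw": 0,"tx": 0,"ty": 0,"tz": 0,"ax": 0,"ay": 0,"az": -7}
    - {"claw": 0,"tx": 0,"ty": 0,"tz": 0,"ax": 0,"ay": 0,"az": -7}
    - {"claw": 0,"tx": 0,"ty": 0,"tz": 0,"ax": 0,"ay": 0,"az": -7}
    - {"claw": 0,"tx": 0,"ty": 0,"tz": 0,"ax": 0,"ay": 0,"az": -7}
    - {"claw": 0,"tx": 0,"ty": 0,"tz": 0,"ax": 0,"ay": 0,"az": -7}
    - {"claw": 0,"tx": 0,"ty": 0,"tz": 0,"ax": 0,"ay": 0,"az": -7}
    - {"claw": 0,"tx": 0,"ty": 0,"tz": 0,"ax": 0,"ay": 0,"az": -7}
    - {"claw": 0,"tx": 0,"ty": 0,"tz": 0,"ax": 0,"ay": 0,"az": -7}
    - {"claw": 0,"tx": 0,"ty": 0,"tz": 0,"ax": 0,"ay": 0,"az": -7}

```text
clock: 29.73
tcp_pos: [0.4378, 0.068, 0.3362]
orientation: [-1.37, -2.827, 0.0]
contact_force: [-0.0, -0.5, 0.6]
grip_width: 0.0856
gripper_force: 0.0
```

```bash
python3 f.py 1 .438 .067 0 wrist 238 .06; python3 -c "
from h import *
_,T=snap('top')
for k in (1,3,4,6): print(find('cup%d_mid'%k,'top',T)[:1])
st()"
```

```text
wrist (array([0.4336, 0.0614]), np.float64(0.884))
yaw 128.71 grasp [0.4377 0.0679 0.1811] tilt 0.03
az -109.29
shift [7.800e-03 1.000e-04 1.211e-01]
[(array([ 0.4377, -0.3203,  0.0373]), 0.58)]
[(array([0.4313, 0.2935, 0.0255]), 0.71)]
[(array([0.4089, 0.3706, 0.1088]), 0.5)]
[(array([0.5774, 0.3501, 0.0472]), 0.6)]
{'clock': 30.033, 'joints': [0.451, 0.289, -0.848, 2.113, 0.287, 0.856, 0.093], 'tcp_pos': [0.438, 0.068, 0.336], 'orientation': [-1.382, -2.821, 0.0], 'contact_force': [0.169, 0.478, -0.114], 'grip_width': 0.086, 'gripper_force': 0.0}
```

Call:
arm_command:
  plan:
    - {"claw": 0,"tx": 0,"ty": 0,"tz": 0,"ax": 0,"ay": 0,"az": -6.83}
    - {"claw": 0,"tx": 0,"ty": 0,"tz": 0,"ax": 0,"ay": 0,"az": -6.83}
    - {"claw": 0,"tx": 0,"ty": 0,"tz": 0,"ax": 0,"ay": 0,"az": -6.83}
    - {"claw": 0,"tx": 0,"ty": 0,"tz": 0,"ax": 0,"ay": 0,"az": -6.83}
    - {"claw": 0,"tx": 0,"ty": 0,"tz": 0,"ax": 0,"ay": 0,"az": -6.83}
    - {"claw": 0,"tx": 0,"ty": 0,"tz": 0,"ax": 0,"ay": 0,"az": -6.83}
    - {"claw": 0,"tx": 0,"ty": 0,"tz": 0,"ax": 0,"ay": 0,"az": -6.83}
    - {"claw": 0,"tx": 0,"ty": 0,"tz": 0,"ax": 0,"ay": 0,"az": -6.83}
    - {"claw": 0,"tx": 0,"ty": 0,"tz": 0,"ax": 0,"ay": 0,"az": -6.83}
    - {"claw": 0,"tx": 0,"ty": 0,"tz": 0,"ax": 0,"ay": 0,"az": -6.83}

```text
clock: 30.87
tcp_pos: [0.4379, 0.0681, 0.3363]
orientation: [-0.45, 3.109, -0.001]
contact_force: [0.3, -0.9, 0.6]
grip_width: 0.0854
gripper_force: 0.0
```

Call:
arm_command:
  plan:
    - {"claw": 0,"tx": 0,"ty": 0,"tz": 0,"ax": 0,"ay": 0,"az": -6.83}
    - {"claw": 0,"tx": 0,"ty": 0,"tz": 0,"ax": 0,"ay": 0,"az": -6.83}
    - {"claw": 0,"tx": 0,"ty": 0,"tz": 0,"ax": 0,"ay": 0,"az": -6.83}
    - {"claw": 0,"tx": 0,"ty": 0,"tz": 0,"ax": 0,"ay": 0,"az": -6.83}
    - {"claw": 0,"tx": 0,"ty": 0,"tz": 0,"ax": 0,"ay": 0,"az": -6.83}
    - {"claw": 0,"tx": 0,"ty": 0,"tz": 0,"ax": 0,"ay": 0,"az": -6.83}
    - {"claw": 0,"tx": 0,"ty": 0,"tz": 0,"ax": 0,"ay": 0,"az": 0}
    - {"claw": 0,"tx": 0,"ty": 0,"tz": 0,"ax": 0,"ay": 0,"az": 0}
    - {"claw": 0,"tx": 0,"ty": 0,"tz": 0,"ax": 0,"ay": 0,"az": 0}
    - {"claw": 0,"tx": 0,"ty": 0,"tz": 0,"ax": 0,"ay": 0,"az": 0}

```text
clock: 31.7
tcp_pos: [0.4379, 0.0681, 0.3363]
orientation: [1.501, -2.76, 0.001]
contact_force: [-0.5, 0.6, -1.2]
grip_width: 0.0852
gripper_force: 0.0
```

```bash
python3 f.py 1 .4336 .0614 0 wrist 238 .064; python3 -c "
from h import *
st()"
```

```text
wrist (array([0.4329, 0.061 ]), np.float64(0.965))
yaw -122.88 grasp [0.438  0.0681 0.1814] tilt 0.03
az -0.88
shift [0.0087 0.0005 0.1174]
{'clock': 31.75, 'joints': [0.76, 0.473, -1.278, 2.099, 0.556, 0.974, 1.747], 'tcp_pos': [0.438, 0.068, 0.336], 'orientation': [1.502, -2.759, 0.001], 'contact_force': [-0.142, 0.4, -0.2], 'grip_width': 0.085, 'gripper_force': 0.0}
```

The new fit (overlap 0.965) is much better; the earlier one was biased by occlusion, so the cup had been held about 4–5 mm off along tool x. Regrip it centred.

Call:
arm_command:
  plan:
    - {"claw": 0,"tx": 0.0087,"ty": 0.0005,"tz": 0,"ax": 0,"ay": 0,"az": -0.9}
    - {"claw": 0,"tx": 0,"ty": 0,"tz": 0.03,"ax": 0,"ay": 0,"az": 0}
    - {"claw": 0,"tx": 0,"ty": 0,"tz": 0.03,"ax": 0,"ay": 0,"az": 0}
    - {"claw": 0,"tx": 0,"ty": 0,"tz": 0.03,"ax": 0,"ay": 0,"az": 0}
    - {"claw": 0,"tx": 0,"ty": 0,"tz": 0.027,"ax": 0,"ay": 0,"az": 0}
    - {"claw": 0,"tx": 0,"ty": 0,"tz": 0,"ax": 0,"ay": 0,"az": 0}
    - {"claw": 0.4,"tx": 0,"ty": 0,"tz": 0,"ax": 0,"ay": 0,"az": 0}
    - {"claw": 0.4,"tx": 0,"ty": 0,"tz": 0,"ax": 0,"ay": 0,"az": 0}
    - {"claw": 0.4,"tx": 0,"ty": 0,"tz": 0,"ax": 0,"ay": 0,"az": 0}
    - {"claw": 0.4,"tx": 0,"ty": 0,"tz": 0,"ax": 0,"ay": 0,"az": 0}
  squeeze: 22

```text
clock: 32.58
tcp_pos: [0.4335, 0.0613, 0.2208]
orientation: [-1.524, 2.744, -0.002]
contact_force: [-0.5, 0.9, 4.8]
grip_width: 0.0638
gripper_force: 24.7
```

```bash
python3 -c "
from h import *
st();to([.578,.254,.25],238)"
```

```text
{'clock': 32.583, 'joints': [0.574, 0.626, -1.054, 2.199, 0.813, 0.779, 1.557], 'tcp_pos': [0.433, 0.061, 0.221], 'orientation': [-1.524, 2.744, -0.002], 'contact_force': [-0.547, 0.893, 4.798], 'grip_width': 0.064, 'gripper_force': 24.7}
yaw -121.89 grasp [0.4339 0.0614 0.0658] tilt 0.16
az 0.11
shift [-0.24   -0.0204 -0.1842]
```

Call:
arm_command:
  plan:
    - {"claw": 0.4,"tx": 0,"ty": 0,"tz": -0.02,"ax": 0,"ay": 0,"az": 0}
    - {"claw": 0.4,"tx": 0,"ty": 0,"tz": -0.03,"ax": 0,"ay": 0,"az": 0}
    - {"claw": 0.4,"tx": 0,"ty": 0,"tz": -0.035,"ax": 0,"ay": 0,"az": 0}
    - {"claw": 0.4,"tx": 0,"ty": 0,"tz": -0.035,"ax": 0,"ay": 0,"az": 0}
    - {"claw": 0.4,"tx": 0,"ty": 0,"tz": -0.035,"ax": 0,"ay": 0,"az": 0}
    - {"claw": 0.4,"tx": -0.03,"ty": 0.02,"tz": -0.02,"ax": 0,"ay": 0,"az": 0}
    - {"claw": 0.4,"tx": -0.03,"ty": 0.02,"tz": 0,"ax": 0,"ay": 0,"az": 0}
    - {"claw": 0.4,"tx": -0.03,"ty": 0.02,"tz": 0,"ax": 0,"ay": 0,"az": 0}
    - {"claw": 0.4,"tx": -0.03,"ty": 0,"tz": 0,"ax": 0,"ay": 0,"az": 0}
    - {"claw": 0.4,"tx": 0,"ty": 0,"tz": 0,"ax": 0,"ay": 0,"az": 0}

```text
clock: 33.42
tcp_pos: [0.4454, 0.2003, 0.3966]
orientation: [-1.533, 2.735, 0.003]
contact_force: [1.3, -0.4, -0.1]
grip_width: 0.0633
gripper_force: 25.1
```

Call:
arm_command:
  plan:
    - {"claw": 0.4,"tx": -0.03,"ty": -0.02,"tz": 0,"ax": 0,"ay": 0,"az": 0}
    - {"claw": 0.4,"tx": -0.03,"ty": -0.02,"tz": 0,"ax": 0,"ay": 0,"az": 0}
    - {"claw": 0.4,"tx": -0.03,"ty": -0.02,"tz": 0,"ax": 0,"ay": 0,"az": 0}
    - {"claw": 0.4,"tx": -0.03,"ty": -0.02,"tz": 0,"ax": 0,"ay": 0,"az": 0}
    - {"claw": 0.4,"tx": 0,"ty": 0,"tz": 0,"ax": 0,"ay": 0,"az": 0}
    - {"claw": 0.4,"tx": 0,"ty": 0,"tz": 0.03,"ax": 0,"ay": 0,"az": 0}
    - {"claw": 0.4,"tx": 0,"ty": 0,"tz": 0.04,"ax": 0,"ay": 0,"az": 0}
    - {"claw": 0.4,"tx": 0,"ty": 0,"tz": 0.03,"ax": 0,"ay": 0,"az": 0}
    - {"claw": 0.4,"tx": 0,"ty": 0,"tz": 0,"ax": 0,"ay": 0,"az": 0}
    - {"claw": 0.4,"tx": 0,"ty": 0,"tz": 0,"ax": 0,"ay": 0,"az": 0}

```text
clock: 34.25
tcp_pos: [0.5764, 0.2535, 0.294]
orientation: [1.525, -2.744, -0.001]
contact_force: [0.1, 0.2, -0.1]
grip_width: 0.0635
gripper_force: 25.3
```

```bash
python3 -c "
from fit import *
im,T=snap('wrist','w14.png')
o=r.get_obs();z=o['tcp_pos'][2]-.155-.0658;print('cup bottom',z)
print(fit(1,'wrist',[.578,.254],im,T,z))
for t in('pocket1','stand','cup1_mid','flap_tab'): print(find(t,'wrist',T)[:2])
st();to([.578,.254,.0785],238)"
```

```text
cup bottom 0.07517385768079171
(array([0.5736, 0.2505]), np.float64(0.868))
[(array([0.4937, 0.31  , 0.0122]), 0.83), (array([0.5781, 0.2522, 0.0079]), 0.68)]
[(array([ 0.5414,  0.2937, -0.0012]), 0.72)]
[(array([0.5737, 0.2495, 0.112 ]), 0.95)]
[]
{'clock': 34.5, 'joints': [0.178, 0.751, -1.024, 1.711, 0.715, 1.097, 1.512], 'tcp_pos': [0.577, 0.255, 0.297], 'orientation': [-1.524, 2.743, -0.0], 'contact_force': [1.278, -0.4, -1.648], 'grip_width': 0.063, 'gripper_force': 25.339}
yaw -121.88 grasp [0.5776 0.255  0.1418] tilt 0.21
az 0.12
shift [ 0.0001 -0.0012  0.0633]
```

View pics/w14.png

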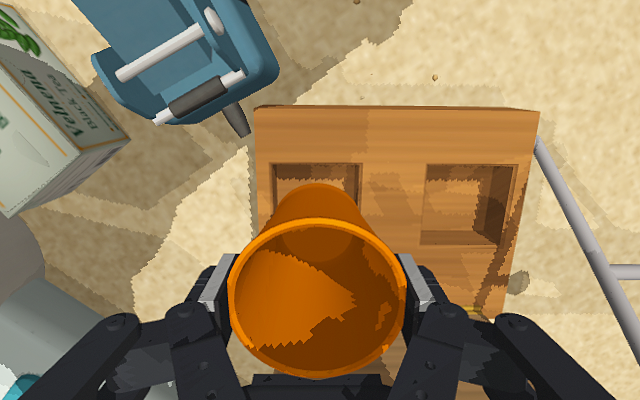

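The wrist view shows the held cup's rim centred at (316,298) with its foot over pocket1's opening at (317,175), and pocket2 at (468,205). I'll fit the cup's offset and tilt in the gripper numerically.

```bash
cat > hold.py <<'E'
from fit import *
Tt=np.array(r.camera_model('wrist')['tool_from_camera'])
def holdfit(im,k,S=2,h0=.19):
    M=cv2.resize(mask(im,k),None,fx=S,fy=S,interpolation=cv2.INTER_NEAREST)
    n,l,s,_=cv2.connectedComponentsWithStats(M);M=(l==1+np.argmax(s[1:,4])).astype(np.uint8)
    M=cv2.morphologyEx(M,cv2.MORPH_CLOSE,np.ones((9*S,9*S)));M[365*S:]=0
    def model(q):
        dx,dy,h,t,u=q[0],q[1],q[2],q[3],q[4]
        c=np.r_[[[.025*np.cos(t_),.025*np.sin(t_),.04] for t_ in a],[[.033*np.cos(t_),.033*np.sin(t_),-.04] for t_ in a]]
        c=R.from_euler('xy',[u,t]).apply(c)+[dx,dy,h]
        hl=cv2.convexHull((proj(c,'wrist',Tt)*S*16).astype(np.int32));m=np.zeros((400*S,640*S),np.uint8);cv2.fillConvexPoly(m,hl,1,cv2.LINE_8,4);m[365*S:]=0;return m
    def c(q): m=model(q);return -float((m&M).sum())/float((m|M).sum())
    x0=np.array([0,0,h0-.012,0,0]);best=None
    for _ in range(3):
        b=minimize(c,x0,method='Nelder-Mead',options=dict(initial_simplex=np.vstack([x0]+[x0+d for d in np.diag([.005,.004,.006,.08,.04])]),maxiter=300,xatol=1e-4,fatol=1e-5));x0=b.x
    return b.x,-b.fun
if __name__=='__main__':
    for f in sys.argv[2:]:
        im=cv2.imread('pics/'+f)[:,:,::-1].copy();q,s=holdfit(im,int(sys.argv[1]))
        print(f,'dx dy h',(q[:3]*1000).round(1),'tilt deg',np.degrees(q[3:]).round(1),'iou',round(s,3))
E
python3 hold.py 1 w7.png w8.png w11.png w13.png w14.png
```

```text
w7.png dx dy h [ -4.3  -0.2 179.5] tilt deg [-0.3  0. ] iou 0.982
w8.png dx dy h [-6.100e+00 -1.000e-01  1.794e+02] tilt deg [-2.7 -0. ] iou 0.983
w11.png dx dy h [ 1.00e-01 -3.00e-01  1.68e+02] tilt deg [-12.9   0.1] iou 0.981
w13.png dx dy h [ -0.2  -0.8 168.1] tilt deg [-13.1   0.9] iou 0.978
w14.png dx dy h [ 39.2   7.2 139.8] tilt deg [8.6 9.9] iou 0.671
```

The tool confirms that the first grip was off by −4.3 mm. For w14, the wood has leaked into the mask, so I restrict it.

```bash
python3 - <<'E'
s=open('hold.py').read()
s=s.replace("    n,l,s,_=cv2","    M=M*NEAR(S)\n    n,l,s,_=cv2")
s=s.replace("def holdfit","""def NEAR(S):
    c=np.r_[[[.025*np.cos(t),.025*np.sin(t),.218] for t in a],[[.033*np.cos(t),.033*np.sin(t),.135] for t in a]]
    m=np.zeros((400*S,640*S),np.uint8);cv2.fillConvexPoly(m,cv2.convexHull((proj(c,'wrist',Tt)*S).astype(np.int32)),1);return cv2.dilate(m,np.ones((21*S,21*S)))
def holdfit""")
open('hold.py','w').write(s)
E
python3 hold.py 1 w7.png w14.png; python3 -c "
import cv2;h=cv2.cvtColor(cv2.imread('pics/w14.png'),cv2.COLOR_BGR2HSV)
for p in ((317,200),(316,350),(290,250),(380,300),(240,200),(390,180),(330,180),(400,240),(300,180)): print(p,h[p[1],p[0]])"
```

```text
(317, 200) [ 15 255 164]
(316, 350) [ 14 255 115]
(290, 250) [ 14 255 128]
(380, 300) [ 14 255 108]
(240, 200) [ 20  87 212]
(390, 180) [ 16 170 186]
(330, 180) [ 16 167 200]
(400, 240) [ 15 172 176]
(300, 180) [ 15 172 153]Traceback (most recent call last):
  File "hold.py", line 23, in <module>
    im=cv2.imread('pics/'+f)[:,:,::-1].copy();q,s=holdfit(im,int(sys.argv[1]))
                                                  ~~~~~~~^^^^^^^^^^^^^^^^^^^^^
  File "hold.py", line 19, in holdfit
    b=minimize(c,x0,method='Nelder-Mead',options=dict(initial_simplex=np.vstack([x0]+[x0+d for d in np.diag([.005,.004,.006,.08,.04])]),maxiter=300,xatol=1e-4,fatol=1e-5));x0=b.x
    res = _minimize_neldermead(fun, x0, args, callback, bounds=bounds,
                               **options)
    fxr = func(xr)
    fx = function(np.copy(x), *(wrapper_args + args))
  File "hold.py", line 16, in c
    def c(q): m=model(q);return -float((m&M).sum())/float((m|M).sum())
                ~~~~~^^^
  File "hold.py", line 15, in model
    hl=cv2.convexHull((proj(c,'wrist',Tt)*S*16).astype(np.int32));m=np.zeros((400*S,640*S),np.uint8);cv2.fillConvexPoly(m,hl,1,cv2.LINE_8,4);m[365*S:]=0;return m
                       ~~~~^^^^^^^^^^^^^^
  File "fit.py", line 5, in proj
    m=r.camera_model(n);q=(np.c_[P,np.ones(len(P))]@np.linalg.inv(T).T)[:,:3]
ValueError: time passes only in moves, steps and waits
```

```bash
python3 - <<'E'
s=open('fit.py').read()
s=s.replace("def proj","from functools import lru_cache\ncm=lru_cache(None)(lambda n:r.camera_model(n))\ndef proj").replace("m=r.camera_model(n);q","m=cm(n);q").replace("170 if k!=3","205 if k!=3")
open('fit.py','w').write(s)
E
python3 hold.py 1 w7.png w14.png
```

```text
w7.png dx dy h [ -4.6  -0.2 179.7] tilt deg [-0.5  0. ] iou 0.982
w14.png dx dy h [ -1.3   0.2 183.8] tilt deg [-1.4 -0.3] iou 0.985
```

```bash
python3 -c "
from fit import *
st();to([.578,.254,.0785],238);T=campose('wrist')
p1=np.array([.578,.254]);ex=np.array([.53,.848]);ey=np.array([-.848,.53])
for p in (p1,p1+ey*.0992):
  print(proj(np.array([[*(p+a*.028*ex+b*.028*ey),.04] for a,b in((-1,-1),(-1,1),(1,1),(1,-1))]),'wrist',T).round(0).tolist())
"
```

```text
{'clock': 34.5, 'joints': [0.178, 0.751, -1.024, 1.711, 0.715, 1.097, 1.512], 'tcp_pos': [0.577, 0.255, 0.297], 'orientation': [-1.524, 2.743, -0.0], 'contact_force': [1.278, -0.4, -1.648], 'grip_width': 0.063, 'gripper_force': 25.339}
yaw -121.88 grasp [0.5776 0.255  0.1418] tilt 0.21
az 0.12
shift [ 0.0001 -0.0012  0.0633]
[[272.0, 160.0], [360.0, 160.0], [356.0, 241.0], [275.0, 240.0]]
[[427.0, 161.0], [514.0, 161.0], [500.0, 241.0], [419.0, 241.0]]
```

Call:
arm_command:
  plan:
    - {"claw": 0.4,"tx": 0.001,"ty": -0.001,"tz": 0.01,"ax": 0,"ay": 0,"az": 0}
    - {"claw": 0.4,"tx": 0,"ty": 0,"tz": 0.01,"ax": 0,"ay": 0,"az": 0}
    - {"claw": 0.4,"tx": 0,"ty": 0,"tz": 0.008,"ax": 0,"ay": 0,"az": 0}
    - {"claw": 0.4,"tx": 0,"ty": 0,"tz": 0.006,"ax": 0,"ay": 0,"az": 0}
    - {"claw": 0.4,"tx": 0,"ty": 0,"tz": 0.004,"ax": 0,"ay": 0,"az": 0}
    - {"claw": 0.4,"tx": 0,"ty": 0,"tz": 0.003,"ax": 0,"ay": 0,"az": 0}
    - {"claw": 0.4,"tx": 0,"ty": 0,"tz": 0.003,"ax": 0,"ay": 0,"az": 0}
    - {"claw": 0.4,"tx": 0,"ty": 0,"tz": 0,"ax": 0,"ay": 0,"az": 0}
    - {"claw": 0.4,"tx": 0,"ty": 0,"tz": 0,"ax": 0,"ay": 0,"az": 0}
    - {"claw": 0.4,"tx": 0,"ty": 0,"tz": 0,"ax": 0,"ay": 0,"az": 0}

```text
clock: 35.33
tcp_pos: [0.5769, 0.253, 0.2506]
orientation: [-1.526, 2.745, 0.0]
contact_force: [0.4, -0.3, -1.0]
grip_width: 0.0632
gripper_force: 25.3
```

```bash
cat > hs.py <<'E'
from hold import *
k=int(sys.argv[1]);im,T=snap('wrist','h%d_%d.png'%(k,int(r.get_obs()['clock']*10)))
o=r.get_obs();M=R.from_rotvec(o['orientation']).as_matrix()
q,s=holdfit(im,k);f=M@(q[:3]+R.from_euler('xy',[q[4],q[3]]).apply([0,0,.04]))+o['tcp_pos']
print('dx dy h',(q[:3]*1000).round(1),'tilt',np.degrees(q[3:]).round(1),'iou',round(s,3),'foot',f.round(4))
to([float(x) for x in sys.argv[2:5]],float(sys.argv[5]));st()
E
python3 hs.py 1 .578 .2543 .0785 238
```

```text
dx dy h [-1.50e+00  1.00e-01  1.84e+02] tilt [-1.1 -0.1] iou 0.983 foot [0.5781 0.2551 0.0267]
yaw -121.86 grasp [0.577  0.2531 0.0957] tilt 0.04
az 0.14
shift [-0.0016 -0.0002  0.0172]
{'clock': 35.383, 'joints': [0.156, 0.801, -0.982, 1.739, 0.768, 1.035, 1.478], 'tcp_pos': [0.577, 0.253, 0.251], 'orientation': [-1.526, 2.745, 0.0], 'contact_force': [-0.165, 0.195, -1.817], 'grip_width': 0.063, 'gripper_force': 25.334}
```

The foot is inside the pocket without contact. Continuing.

Call:
arm_command:
  plan:
    - {"claw": 0.4,"tx": 0,"ty": 0,"tz": 0.004,"ax": 0,"ay": 0,"az": 0}
    - {"claw": 0.4,"tx": 0,"ty": 0,"tz": 0.004,"ax": 0,"ay": 0,"az": 0}
    - {"claw": 0.4,"tx": 0,"ty": 0,"tz": 0.003,"ax": 0,"ay": 0,"az": 0}
    - {"claw": 0.4,"tx": 0,"ty": 0,"tz": 0.002,"ax": 0,"ay": 0,"az": 0}
    - {"claw": 0.4,"tx": 0,"ty": 0,"tz": 0.002,"ax": 0,"ay": 0,"az": 0}
    - {"claw": 0.4,"tx": 0,"ty": 0,"tz": 0.001,"ax": 0,"ay": 0,"az": 0}
    - {"claw": 0.4,"tx": 0,"ty": 0,"tz": 0.001,"ax": 0,"ay": 0,"az": 0}
    - {"claw": 0.4,"tx": 0,"ty": 0,"tz": 0,"ax": 0,"ay": 0,"az": 0}
    - {"claw": 0.4,"tx": 0,"ty": 0,"tz": 0,"ax": 0,"ay": 0,"az": 0}
    - {"claw": 0.4,"tx": 0,"ty": 0,"tz": 0,"ax": 0,"ay": 0,"az": 0}

```text
clock: 36.22
tcp_pos: [0.5768, 0.253, 0.2334]
orientation: [-1.526, 2.746, 0.0]
contact_force: [-0.2, -0.4, -0.8]
grip_width: 0.0636
gripper_force: 25.4
```

Bottom at about 12.6 mm, so it's seated. Release and head for the yellow cup.

Call:
arm_command:
  plan:
    - {"claw": 0.2,"tx": 0,"ty": 0,"tz": 0,"ax": 0,"ay": 0,"az": 0}
    - {"claw": 0.1,"tx": 0,"ty": 0,"tz": 0,"ax": 0,"ay": 0,"az": 0}
    - {"claw": 0,"tx": 0,"ty": 0,"tz": 0,"ax": 0,"ay": 0,"az": 0}
    - {"claw": 0,"tx": 0,"ty": 0,"tz": 0,"ax": 0,"ay": 0,"az": 0}
    - {"claw": 0,"tx": 0,"ty": 0,"tz": -0.01,"ax": 0,"ay": 0,"az": 0}
    - {"claw": 0,"tx": 0,"ty": 0,"tz": -0.03,"ax": 0,"ay": 0,"az": 0}
    - {"claw": 0,"tx": 0,"ty": 0,"tz": -0.04,"ax": 0,"ay": 0,"az": 0}
    - {"claw": 0,"tx": 0,"ty": 0,"tz": -0.04,"ax": 0,"ay": 0,"az": 0}
    - {"claw": 0,"tx": 0,"ty": 0,"tz": 0,"ax": 0,"ay": 0,"az": 0}
    - {"claw": 0,"tx": 0,"ty": 0,"tz": 0,"ax": 0,"ay": 0,"az": 0}

```text
clock: 37.05
tcp_pos: [0.5771, 0.2538, 0.3569]
orientation: [-1.524, 2.741, -0.001]
contact_force: [-0.3, -0.0, 0.1]
grip_width: 0.0856
gripper_force: 0.0
```

```bash
cp pics/scene_6.png /tmp/; python3 f.py 1 .578 .2543 .012 wrist; python3 -c "
from fit import *
im,T=snap('wrist','w15.png');print(find('cup1_mid','wrist',T)[:1]);_,T=snap('scene');print(find('cup1_mid','scene',T)[:1])
for k in(3,4,6): print(k,find('cup%d_mid'%k,'scene',T)[:2])
_,T=snap('top')
for k in(3,4,6): print(k,find('cup%d_mid'%k,'top',T)[:2])
st();to([.42,-.18,.25],238)"
```

```text
wrist (array([0.5771, 0.2541]), np.float64(0.871))
[(array([0.5753, 0.254 , 0.0519]), 0.76)]
[(array([0.5803, 0.2601, 0.0536]), 0.92)]
3 [(array([ 0.4162, -0.0686,  0.0388]), 0.98)]
4 [(array([ 0.4181, -0.1836,  0.0391]), 0.68)]
6 []
3 []
4 [(array([ 0.4387, -0.3197,  0.0378]), 0.75), (array([ 0.4206, -0.1835,  0.0389]), 0.48)]
6 [(array([ 0.4362, -0.3197,  0.0402]), 0.78), (array([0.5776, 0.3512, 0.0441]), 0.67)]
{'clock': 37.65, 'joints': [0.208, 0.693, -1.07, 1.668, 0.651, 1.181, 1.56], 'tcp_pos': [0.577, 0.253, 0.353], 'orientation': [1.526, -2.745, -0.0], 'contact_force': [0.863, 0.33, 0.124], 'grip_width': 0.086, 'gripper_force': 0.0}
yaw -121.86 grasp [0.5767 0.2529 0.198 ] tilt 0.02
az 0.14
shift [ 0.4502 -0.0964 -0.052 ]
```

Call:
arm_command:
  plan:
    - {"claw": 0,"tx": 0,"ty": 0,"tz": -0.03,"ax": 0,"ay": 0,"az": 0}
    - {"claw": 0,"tx": 0.03,"ty": 0.02,"tz": -0.02,"ax": 0,"ay": 0,"az": 0}
    - {"claw": 0,"tx": 0.03,"ty": 0.02,"tz": 0,"ax": 0,"ay": 0,"az": 0}
    - {"claw": 0,"tx": 0.03,"ty": 0.02,"tz": 0,"ax": 0,"ay": 0,"az": 0}
    - {"claw": 0,"tx": 0.03,"ty": 0.02,"tz": 0,"ax": 0,"ay": 0,"az": 0}
    - {"claw": 0,"tx": 0.033,"ty": -0.0178,"tz": 0,"ax": 0,"ay": 0,"az": 0}
    - {"claw": 0,"tx": 0.033,"ty": -0.0178,"tz": 0,"ax": 0,"ay": 0,"az": 0}
    - {"claw": 0,"tx": 0.033,"ty": -0.0178,"tz": 0,"ax": 0,"ay": 0,"az": 0}
    - {"claw": 0,"tx": 0.033,"ty": -0.0178,"tz": 0,"ax": 0,"ay": 0,"az": 0}
    - {"claw": 0,"tx": 0.033,"ty": -0.0178,"tz": 0,"ax": 0,"ay": 0,"az": 0}

```text
clock: 38.48
tcp_pos: [0.4335, 0.0046, 0.4034]
orientation: [-1.527, 2.746, -0.001]
contact_force: [1.4, 0.3, -0.6]
grip_width: 0.0855
gripper_force: 0.0
```

Call:
arm_command:
  plan:
    - {"claw": 0,"tx": 0.033,"ty": -0.0178,"tz": 0,"ax": 0,"ay": 0,"az": 0}
    - {"claw": 0,"tx": 0.033,"ty": -0.0178,"tz": 0,"ax": 0,"ay": 0,"az": 0}
    - {"claw": 0,"tx": 0.033,"ty": -0.0178,"tz": 0,"ax": 0,"ay": 0,"az": 0}
    - {"claw": 0,"tx": 0.033,"ty": -0.0178,"tz": 0,"ax": 0,"ay": 0,"az": 0}
    - {"claw": 0,"tx": 0.033,"ty": -0.0178,"tz": 0.02,"ax": 0,"ay": 0,"az": 0}
    - {"claw": 0,"tx": 0,"ty": 0,"tz": 0.03,"ax": 0,"ay": 0,"az": 0}
    - {"claw": 0,"tx": 0,"ty": 0,"tz": 0.02,"ax": 0,"ay": 0,"az": 0}
    - {"claw": 0,"tx": 0,"ty": 0,"tz": 0,"ax": 0,"ay": 0,"az": 0}
    - {"claw": 0,"tx": 0,"ty": 0,"tz": 0,"ax": 0,"ay": 0,"az": 0}
    - {"claw": 0,"tx": 0,"ty": 0,"tz": 0,"ax": 0,"ay": 0,"az": 0}

```text
clock: 39.32
tcp_pos: [0.4233, -0.1796, 0.3349]
orientation: [-1.528, 2.744, -0.002]
contact_force: [0.2, -0.2, -0.1]
grip_width: 0.0857
gripper_force: 0.0
```

```bash
python3 f.py 4 .42 -.183 0 wrist,top,wrist 238 .064; python3 w.py 238 .064 cup4_mid;  python3 -c "
import cv2,glob
f=sorted(glob.glob('pics/f4_wrist*'))[-1];h=cv2.cvtColor(cv2.imread(f),cv2.COLOR_BGR2HSV);print(h[200:380:30,320].tolist())"
```

```text
wrist (array([ 0.4208, -0.1814]), np.float64(0.967))
top (array([ 0.4184, -0.1691]), np.float64(0.089))
wrist (array([ 0.4208, -0.1812]), np.float64(0.966))
yaw -121.82 grasp [ 0.4235 -0.1801  0.1801] tilt 0.14
az 0.18
shift [0.0024 0.0013 0.1161]
[(array([ 0.4205, -0.1843,  0.0388]), 0.64)]
yaw -121.84 grasp [ 0.4232 -0.1803  0.1797] tilt 0.11
az 0.16
shift [ 0.0049 -0.0002  0.1157]
{'clock': 39.567, 'joints': [1.254, 0.469, -1.203, 2.068, 0.541, 0.965, 2.348], 'tcp_pos': [0.423, -0.18, 0.335], 'orientation': [-1.526, 2.745, -0.003], 'contact_force': [-0.119, -1.411, -0.251], 'grip_width': 0.085, 'gripper_force': 0.0}
[[25, 255, 160], [25, 255, 190], [21, 86, 210], [20, 76, 219], [20, 80, 216], [20, 78, 216]]
```

Call:
arm_command:
  plan:
    - {"claw": 0,"tx": 0.001,"ty": 0.0013,"tz": 0,"ax": 0,"ay": 0,"az": 0}
    - {"claw": 0,"tx": 0,"ty": 0,"tz": 0.03,"ax": 0,"ay": 0,"az": 0}
    - {"claw": 0,"tx": 0,"ty": 0,"tz": 0.03,"ax": 0,"ay": 0,"az": 0}
    - {"claw": 0,"tx": 0,"ty": 0,"tz": 0.03,"ax": 0,"ay": 0,"az": 0}
    - {"claw": 0,"tx": 0,"ty": 0,"tz": 0.026,"ax": 0,"ay": 0,"az": 0}
    - {"claw": 0,"tx": 0,"ty": 0,"tz": 0,"ax": 0,"ay": 0,"az": 0}
    - {"claw": 0.4,"tx": 0,"ty": 0,"tz": 0,"ax": 0,"ay": 0,"az": 0}
    - {"claw": 0.4,"tx": 0,"ty": 0,"tz": 0,"ax": 0,"ay": 0,"az": 0}
    - {"claw": 0.4,"tx": 0,"ty": 0,"tz": 0,"ax": 0,"ay": 0,"az": 0}
    - {"claw": 0.4,"tx": 0,"ty": 0,"tz": 0,"ax": 0,"ay": 0,"az": 0}

```text
clock: 40.4
tcp_pos: [0.4215, -0.1804, 0.2193]
orientation: [-1.525, 2.745, -0.003]
contact_force: [-1.6, 1.2, 6.9]
grip_width: 0.0636
gripper_force: 24.5
```

```bash
python3 hs.py 4 .578 .2543 .25 238
```

```text
dx dy h [ -0.2   0.3 181.9] tilt [-0.2 -0.6] iou 0.983 foot [ 0.4216 -0.1799 -0.0026]
yaw -121.88 grasp [ 0.4219 -0.1806  0.0643] tilt 0.15
az 0.12
shift [-0.4516  0.0976 -0.1857]
{'clock': 40.45, 'joints': [1.07, 0.628, -0.996, 2.156, 0.783, 0.775, 2.143], 'tcp_pos': [0.422, -0.18, 0.219], 'orientation': [-1.525, 2.745, -0.003], 'contact_force': [-1.545, 1.142, 8.173], 'grip_width': 0.064, 'gripper_force': 24.59}
```

Call:
arm_command:
  plan:
    - {"claw": 0.4,"tx": 0,"ty": 0,"tz": -0.02,"ax": 0,"ay": 0,"az": 0}
    - {"claw": 0.4,"tx": 0,"ty": 0,"tz": -0.03,"ax": 0,"ay": 0,"az": 0}
    - {"claw": 0.4,"tx": 0,"ty": 0,"tz": -0.035,"ax": 0,"ay": 0,"az": 0}
    - {"claw": 0.4,"tx": 0,"ty": 0,"tz": -0.035,"ax": 0,"ay": 0,"az": 0}
    - {"claw": 0.4,"tx": 0,"ty": 0,"tz": -0.035,"ax": 0,"ay": 0,"az": 0}
    - {"claw": 0.4,"tx": -0.015,"ty": 0.008,"tz": -0.02,"ax": 0,"ay": 0,"az": 0}
    - {"claw": 0.4,"tx": -0.032,"ty": 0.017,"tz": -0.01,"ax": 0,"ay": 0,"az": 0}
    - {"claw": 0.4,"tx": -0.032,"ty": 0.017,"tz": 0,"ax": 0,"ay": 0,"az": 0}
    - {"claw": 0.4,"tx": -0.032,"ty": 0.017,"tz": 0,"ax": 0,"ay": 0,"az": 0}
    - {"claw": 0.4,"tx": -0.032,"ty": 0.017,"tz": 0,"ax": 0,"ay": 0,"az": 0}

```text
clock: 41.28
tcp_pos: [0.4316, -0.0174, 0.4037]
orientation: [-1.524, 2.746, -0.004]
contact_force: [0.6, 0.7, -1.4]
grip_width: 0.0633
gripper_force: 25.0
```

Call:
arm_command:
  plan:
    - {"claw": 0.4,"tx": -0.032,"ty": 0.017,"tz": 0,"ax": 0,"ay": 0,"az": 0}
    - {"claw": 0.4,"tx": -0.032,"ty": 0.017,"tz": 0,"ax": 0,"ay": 0,"az": 0}
    - {"claw": 0.4,"tx": -0.032,"ty": 0.017,"tz": 0,"ax": 0,"ay": 0,"az": 0}
    - {"claw": 0.4,"tx": -0.032,"ty": 0.017,"tz": 0,"ax": 0,"ay": 0,"az": 0}
    - {"claw": 0.4,"tx": -0.032,"ty": 0.017,"tz": 0,"ax": 0,"ay": 0,"az": 0}
    - {"claw": 0.4,"tx": -0.025,"ty": 0.0136,"tz": 0,"ax": 0,"ay": 0,"az": 0}
    - {"claw": 0.4,"tx": -0.03,"ty": -0.017,"tz": 0,"ax": 0,"ay": 0,"az": 0}
    - {"claw": 0.4,"tx": -0.03,"ty": -0.02,"tz": 0,"ax": 0,"ay": 0,"az": 0}
    - {"claw": 0.4,"tx": -0.03,"ty": -0.02,"tz": 0,"ax": 0,"ay": 0,"az": 0}
    - {"claw": 0.4,"tx": -0.03,"ty": -0.02,"tz": 0,"ax": 0,"ay": 0,"az": 0}

```text
clock: 42.12
tcp_pos: [0.5759, 0.2522, 0.4032]
orientation: [-1.526, 2.745, -0.002]
contact_force: [0.2, 0.9, -0.6]
grip_width: 0.0635
gripper_force: 25.0
```

Call:
arm_command:
  plan:
    - {"claw": 0.4,"tx": 0,"ty": 0,"tz": 0,"ax": 0,"ay": 0,"az": 0}
    - {"claw": 0.4,"tx": 0,"ty": 0,"tz": 0,"ax": 0,"ay": 0,"az": 0}
    - {"claw": 0.4,"tx": 0,"ty": 0,"tz": 0,"ax": 0,"ay": 0,"az": 0}
    - {"claw": 0.4,"tx": 0,"ty": 0,"tz": 0,"ax": 0,"ay": 0,"az": 0}
    - {"claw": 0.4,"tx": 0,"ty": 0,"tz": 0,"ax": 0,"ay": 0,"az": 0}
    - {"claw": 0.4,"tx": 0,"ty": 0,"tz": 0,"ax": 0,"ay": 0,"az": 0}
    - {"claw": 0.4,"tx": 0,"ty": 0,"tz": 0,"ax": 0,"ay": 0,"az": 0}
    - {"claw": 0.4,"tx": 0,"ty": 0,"tz": 0,"ax": 0,"ay": 0,"az": 0}
    - {"claw": 0.4,"tx": 0,"ty": 0,"tz": 0,"ax": 0,"ay": 0,"az": 0}
    - {"claw": 0.4,"tx": 0,"ty": 0,"tz": 0,"ax": 0,"ay": 0,"az": 0}

```text
clock: 42.95
tcp_pos: [0.5745, 0.2515, 0.4028]
orientation: [-1.526, 2.746, -0.0]
contact_force: [-0.9, 0.2, -1.5]
grip_width: 0.0636
gripper_force: 24.8
```

```bash
python3 hs.py 4 .577 .2537 .113 238
```

```text
dx dy h [ -1.    0.2 182.1] tilt [-1.9 -0.4] iou 0.985 foot [0.5753 0.2537 0.1806]
yaw -121.87 grasp [0.5745 0.2515 0.2477] tilt 0.0
az 0.13
shift [-0.0032 -0.001   0.1347]
{'clock': 43.0, 'joints': [0.215, 0.625, -1.071, 1.627, 0.575, 1.239, 1.615], 'tcp_pos': [0.575, 0.252, 0.403], 'orientation': [-1.526, 2.746, -0.0], 'contact_force': [-0.404, -0.361, -0.229], 'grip_width': 0.064, 'gripper_force': 24.836}
```

Call:
arm_command:
  plan:
    - {"claw": 0.4,"tx": -0.0018,"ty": -0.0015,"tz": 0.02,"ax": 0,"ay": 0,"az": 0}
    - {"claw": 0.4,"tx": 0,"ty": 0,"tz": 0.03,"ax": 0,"ay": 0,"az": 0}
    - {"claw": 0.4,"tx": 0,"ty": 0,"tz": 0.025,"ax": 0,"ay": 0,"az": 0}
    - {"claw": 0.4,"tx": 0,"ty": 0,"tz": 0.015,"ax": 0,"ay": 0,"az": 0}
    - {"claw": 0.4,"tx": 0,"ty": 0,"tz": 0.01,"ax": 0,"ay": 0,"az": 0}
    - {"claw": 0.4,"tx": 0,"ty": 0,"tz": 0.01,"ax": 0,"ay": 0,"az": 0}
    - {"claw": 0.4,"tx": 0,"ty": 0,"tz": 0.008,"ax": 0,"ay": 0,"az": 0}
    - {"claw": 0.4,"tx": 0,"ty": 0,"tz": 0,"ax": 0,"ay": 0,"az": 0}
    - {"claw": 0.4,"tx": 0,"ty": 0,"tz": 0,"ax": 0,"ay": 0,"az": 0}
    - {"claw": 0.4,"tx": 0,"ty": 0,"tz": 0,"ax": 0,"ay": 0,"az": 0}

```text
clock: 43.83
tcp_pos: [0.577, 0.2527, 0.2857]
orientation: [-1.525, 2.745, 0.0]
contact_force: [-0.5, -0.1, -1.4]
grip_width: 0.0635
gripper_force: 24.8
```

```bash
python3 hs.py 4 .577 .2537 .113 238
```

```text
dx dy h [ -2.1   0.3 182.4] tilt [-3.7 -0.5] iou 0.986 foot [0.5793 0.2571 0.0634]
yaw -121.87 grasp [0.5773 0.2527 0.1308] tilt 0.1
az 0.13
shift [-0.0009  0.0006  0.0178]
{'clock': 43.883, 'joints': [0.158, 0.745, -0.98, 1.721, 0.7, 1.065, 1.525], 'tcp_pos': [0.577, 0.253, 0.286], 'orientation': [-1.525, 2.744, -0.0], 'contact_force': [0.968, 0.184, -0.623], 'grip_width': 0.064, 'gripper_force': 24.837}
```

Call:
arm_command:
  plan:
    - {"claw": 0.4,"tx": 0.001,"ty": 0,"tz": 0.001,"ax": 0,"ay": 0,"az": 0}
    - {"claw": 0.4,"tx": 0.001,"ty": 0,"tz": 0.001,"ax": 0,"ay": 0,"az": 0}
    - {"claw": 0.4,"tx": 0,"ty": 0,"tz": 0.002,"ax": 0,"ay": 0,"az": 0}
    - {"claw": 0.4,"tx": 0,"ty": 0,"tz": 0.002,"ax": 0,"ay": 0,"az": 0}
    - {"claw": 0.4,"tx": 0,"ty": 0,"tz": 0.002,"ax": 0,"ay": 0,"az": 0}
    - {"claw": 0.4,"tx": 0,"ty": 0,"tz": 0.002,"ax": 0,"ay": 0,"az": 0}
    - {"claw": 0.4,"tx": 0,"ty": 0,"tz": 0.002,"ax": 0,"ay": 0,"az": 0}
    - {"claw": 0.4,"tx": 0,"ty": 0,"tz": 0,"ax": 0,"ay": 0,"az": 0}
    - {"claw": 0.4,"tx": 0,"ty": 0,"tz": 0,"ax": 0,"ay": 0,"az": 0}
    - {"claw": 0.4,"tx": 0,"ty": 0,"tz": 0,"ax": 0,"ay": 0,"az": 0}

```text
clock: 44.72
tcp_pos: [0.5757, 0.2506, 0.2727]
orientation: [-1.526, 2.746, 0.0]
contact_force: [0.3, 0.8, -0.3]
grip_width: 0.0638
gripper_force: 24.8
```

```bash
python3 hs.py 4 .577 .2537 .113 238
```

```text
dx dy h [ -4.8   0.6 183. ] tilt [-7.7 -1.1] iou 0.982 foot [0.58   0.26   0.0501]
yaw -121.86 grasp [0.5757 0.2507 0.1177] tilt 0.01
az 0.14
shift [-0.0033  0.0005  0.0047]
{'clock': 44.767, 'joints': [0.154, 0.757, -0.97, 1.734, 0.714, 1.046, 1.516], 'tcp_pos': [0.576, 0.251, 0.273], 'orientation': [-1.526, 2.746, 0.0], 'contact_force': [0.06, 0.136, -0.012], 'grip_width': 0.064, 'gripper_force': 24.834}
```

The held cup is tilting as its foot slides, so orange probably sits elsewhere in the pocket than I assumed: the earlier fit ignored its hidden foot. I refit from the saved picture, using only the visible part.

```bash
ls pics | grep f1_wrist
cat > vis.py <<'E'
from fit import *
Tt=np.array(r.camera_model('wrist')['tool_from_camera'])
def visfit(im,k,p,T,zlo,zhi,S=3,n='wrist'):
    """cup standing upright, visible only from zlo (hidden below) up to its rim zhi"""
    rl=.033-(zhi-zlo)*.1
    def sl(q):
        c=np.r_[[[q[0]+rl*np.cos(t),q[1]+rl*np.sin(t),zlo] for t in a],[[q[0]+.033*np.cos(t),q[1]+.033*np.sin(t),zhi] for t in a]]
        m=np.zeros((400*S,640*S),np.uint8);cv2.fillConvexPoly(m,cv2.convexHull((proj(c,n,T)*S*16).astype(np.int32)),1,cv2.LINE_8,4);m[365*S:]=0;return m
    M=cv2.resize(mask(im,k),None,fx=S,fy=S,interpolation=cv2.INTER_NEAREST);M[365*S:]=0
    M=M*cv2.dilate(sl(p),np.ones((15*S,15*S)));M=cv2.morphologyEx(M,cv2.MORPH_CLOSE,np.ones((9*S,9*S)))
    c=lambda q:-float((sl(q)&M).sum())/float((sl(q)|M).sum())
    b=minimize(c,p,method='Nelder-Mead',options=dict(initial_simplex=[np.array(p)+d for d in([0,0],[.006,0],[0,.006])],xatol=1e-4,fatol=1e-5,maxiter=80))
    return b.x.round(4),round(-b.fun,3)
E
python3 -c "
from vis import *
M=R.from_rotvec([1.526,-2.745,0]).as_matrix();T=np.eye(4);T[:3,:3]=M;T[:3,3]=[.5767,.2529,.353];T=T@Tt
import glob
for f in glob.glob('pics/f1_wrist_37*')+['pics/w15.png']:
  print(f,visfit(cv2.imread(f)[:,:,::-1].copy(),1,[.578,.2543],T,.041,.092))"
```

```text
f1_wrist_186.png
f1_wrist_187.png
f1_wrist_297.png
f1_wrist_317.png
f1_wrist_370.png
pics/f1_wrist_370.png (array([0.574 , 0.2509]), np.float64(0.938))
pics/w15.png (array([0.5759, 0.2527]), np.float64(0.953))
```

```bash
python3 -c "
from h import *
a,T=snap('wrist');b,_=snap('scene')
b=cv2.resize(b[175:255,205:285],(400,400),interpolation=cv2.INTER_CUBIC)
cv2.imwrite('pics/m16.png',np.hstack([a[:,120:520],b])[:,:,::-1]);cv2.imwrite('pics/w16.png',a[:,:,::-1])"
```

```text
(no output)
```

View pics/m16.png

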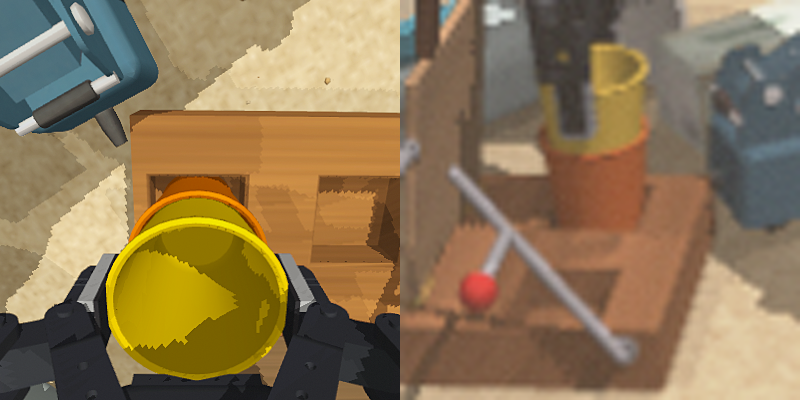

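The scene half shows yellow standing in orange, rims about 37 mm apart and leaning slightly. My sideways shift caused the lean, so I shift back, settle it and check.

Call:
arm_command:
  plan:
    - {"claw": 0.4,"tx": -0.001,"ty": 0,"tz": 0,"ax": 0,"ay": 0,"az": 0}
    - {"claw": 0.4,"tx": -0.001,"ty": 0,"tz": 0,"ax": 0,"ay": 0,"az": 0}
    - {"claw": 0.4,"tx": -0.001,"ty": 0,"tz": 0,"ax": 0,"ay": 0,"az": 0}
    - {"claw": 0.4,"tx": -0.001,"ty": 0,"tz": 0,"ax": 0,"ay": 0,"az": 0}
    - {"claw": 0.4,"tx": -0.001,"ty": 0,"tz": 0,"ax": 0,"ay": 0,"az": 0}
    - {"claw": 0.4,"tx": 0,"ty": 0,"tz": 0,"ax": 0,"ay": 0,"az": 0}
    - {"claw": 0.4,"tx": 0,"ty": 0,"tz": 0,"ax": 0,"ay": 0,"az": 0}
    - {"claw": 0.4,"tx": 0,"ty": 0,"tz": 0,"ax": 0,"ay": 0,"az": 0}
    - {"claw": 0.4,"tx": 0,"ty": 0,"tz": 0,"ax": 0,"ay": 0,"az": 0}
    - {"claw": 0.4,"tx": 0,"ty": 0,"tz": 0,"ax": 0,"ay": 0,"az": 0}

```text
clock: 45.7
tcp_pos: [0.5783, 0.2548, 0.2727]
orientation: [1.526, -2.746, 0.0]
contact_force: [0.2, -0.8, -0.6]
grip_width: 0.0636
gripper_force: 24.8
```

```bash
python3 hs.py 4 .577 .2537 .113 238
```

```text
dx dy h [-3.00e+00  1.00e-01  1.83e+02] tilt [-5.  -0.3] iou 0.981 foot [0.5814 0.2605 0.0499]
yaw -121.87 grasp [0.5783 0.2548 0.1177] tilt 0.0
az 0.13
shift [0.0016 0.0005 0.0047]
{'clock': 45.75, 'joints': [0.146, 0.762, -0.968, 1.723, 0.714, 1.051, 1.514], 'tcp_pos': [0.578, 0.255, 0.273], 'orientation': [1.526, -2.746, 0.0], 'contact_force': [-1.179, -0.517, -1.131], 'grip_width': 0.063, 'gripper_force': 24.835}
```

Call:
arm_command:
  plan:
    - {"claw": 0.4,"tx": -0.001,"ty": 0,"tz": 0,"ax": 0,"ay": 0,"az": 0}
    - {"claw": 0.4,"tx": -0.001,"ty": 0,"tz": 0,"ax": 0,"ay": 0,"az": 0}
    - {"claw": 0.4,"tx": -0.001,"ty": 0,"tz": 0,"ax": 0,"ay": 0,"az": 0}
    - {"claw": 0.4,"tx": -0.001,"ty": 0,"tz": 0,"ax": 0,"ay": 0,"az": 0}
    - {"claw": 0.4,"tx": -0.001,"ty": 0,"tz": 0,"ax": 0,"ay": 0,"az": 0}
    - {"claw": 0.4,"tx": -0.001,"ty": 0,"tz": 0,"ax": 0,"ay": 0,"az": 0}
    - {"claw": 0.4,"tx": 0,"ty": 0,"tz": 0,"ax": 0,"ay": 0,"az": 0}
    - {"claw": 0.4,"tx": 0,"ty": 0,"tz": 0,"ax": 0,"ay": 0,"az": 0}
    - {"claw": 0.4,"tx": 0,"ty": 0,"tz": 0,"ax": 0,"ay": 0,"az": 0}
    - {"claw": 0.4,"tx": 0,"ty": 0,"tz": 0,"ax": 0,"ay": 0,"az": 0}

```text
clock: 46.58
tcp_pos: [0.5815, 0.2599, 0.2727]
orientation: [1.526, -2.746, 0.0]
contact_force: [-0.4, -1.1, -0.4]
grip_width: 0.0636
gripper_force: 24.7
```

```bash
python3 hs.py 4 .577 .2537 .113 238
```

```text
dx dy h [ -2.1  -0.3 183.4] tilt [-3.9  0.5] iou 0.975 foot [0.5846 0.2636 0.0494]
yaw -121.87 grasp [0.5815 0.2599 0.1177] tilt 0.01
az 0.13
shift [0.0076 0.0005 0.0047]
{'clock': 46.633, 'joints': [0.136, 0.768, -0.965, 1.711, 0.716, 1.056, 1.512], 'tcp_pos': [0.581, 0.26, 0.273], 'orientation': [1.526, -2.746, 0.0], 'contact_force': [-0.016, -0.981, -0.423], 'grip_width': 0.063, 'gripper_force': 24.742}
```

Call:
arm_command:
  plan:
    - {"claw": 0.4,"tx": 0.001,"ty": 0,"tz": 0,"ax": 0,"ay": 0,"az": 0}
    - {"claw": 0.4,"tx": 0.001,"ty": 0,"tz": 0.001,"ax": 0,"ay": 0,"az": 0}
    - {"claw": 0.4,"tx": 0,"ty": 0,"tz": 0.001,"ax": 0,"ay": 0,"az": 0}
    - {"claw": 0.4,"tx": 0,"ty": 0,"tz": 0.001,"ax": 0,"ay": 0,"az": 0}
    - {"claw": 0.4,"tx": 0,"ty": 0,"tz": 0,"ax": 0,"ay": 0,"az": 0}
    - {"claw": 0.4,"tx": 0,"ty": 0,"tz": 0,"ax": 0,"ay": 0,"az": 0}
    - {"claw": 0.4,"tx": 0,"ty": 0,"tz": 0,"ax": 0,"ay": 0,"az": 0}
    - {"claw": 0.4,"tx": 0,"ty": 0,"tz": 0,"ax": 0,"ay": 0,"az": 0}
    - {"claw": 0.4,"tx": 0,"ty": 0,"tz": 0,"ax": 0,"ay": 0,"az": 0}
    - {"claw": 0.4,"tx": 0,"ty": 0,"tz": 0,"ax": 0,"ay": 0,"az": 0}

```text
clock: 47.47
tcp_pos: [0.5805, 0.2583, 0.2697]
orientation: [-1.526, 2.746, -0.0]
contact_force: [-1.0, -0.7, -1.0]
grip_width: 0.0635
gripper_force: 24.7
```

```bash
python3 hs.py 4 .577 .2537 .113 238
```

```text
dx dy h [-3.400e+00 -1.000e-01  1.836e+02] tilt [-5.7  0. ] iou 0.975 foot [0.5845 0.2644 0.0463]
yaw -121.87 grasp [0.5805 0.2582 0.1147] tilt 0.01
az 0.13
shift [0.0057 0.0006 0.0017]
{'clock': 47.517, 'joints': [0.137, 0.769, -0.963, 1.717, 0.719, 1.05, 1.511], 'tcp_pos': [0.58, 0.258, 0.27], 'orientation': [-1.526, 2.746, -0.0], 'contact_force': [-0.285, -0.124, -1.449], 'grip_width': 0.064, 'gripper_force': 24.737}
```

Call:
arm_command:
  plan:
    - {"claw": 0.25,"tx": 0,"ty": 0,"tz": 0,"ax": 0,"ay": 0,"az": 0}
    - {"claw": 0.2,"tx": 0,"ty": 0,"tz": 0,"ax": 0,"ay": 0,"az": 0}
    - {"claw": 0.15,"tx": 0,"ty": 0,"tz": 0,"ax": 0,"ay": 0,"az": 0}
    - {"claw": 0.1,"tx": 0,"ty": 0,"tz": 0,"ax": 0,"ay": 0,"az": 0}
    - {"claw": 0,"tx": 0,"ty": 0,"tz": 0,"ax": 0,"ay": 0,"az": 0}
    - {"claw": 0,"tx": 0,"ty": 0,"tz": 0,"ax": 0,"ay": 0,"az": 0}
    - {"claw": 0,"tx": 0,"ty": 0,"tz": -0.02,"ax": 0,"ay": 0,"az": 0}
    - {"claw": 0,"tx": 0,"ty": 0,"tz": -0.04,"ax": 0,"ay": 0,"az": 0}
    - {"claw": 0,"tx": 0,"ty": 0,"tz": -0.04,"ax": 0,"ay": 0,"az": 0}
    - {"claw": 0,"tx": 0,"ty": 0,"tz": -0.03,"ax": 0,"ay": 0,"az": 0}

```text
clock: 48.35
tcp_pos: [0.5803, 0.2588, 0.4028]
orientation: [-1.526, 2.744, 0.001]
contact_force: [1.0, 0.8, 0.3]
grip_width: 0.0855
gripper_force: 0.0
```

```bash
python3 -c "
from vis import *
for n in('scene','top'):
  im,T=snap(n,n+'17.png')
  for k in(1,4,3,6): print(n,k,find('cup%d_mid'%k,n,T)[:2])
  print(find('flap_tab',n,T)[:1])
im,T=snap('wrist','w17.png')
for k in(1,4): print(k,find('cup%d_mid'%k,'wrist',T)[:1])
print(visfit(im,4,[.579,.256],T,.094,.129))
st()
"
```

```text
scene 1 [(array([0.5788, 0.2584, 0.0539]), 0.69), (array([0.5774, 0.3516, 0.045 ]), 0.33)]
scene 4 [(array([0.5771, 0.2549, 0.0852]), 0.69)]
scene 3 [(array([ 0.4178, -0.0668,  0.0379]), 0.58), (array([0.5786, 0.2586, 0.053 ]), 0.25)]
scene 6 []
[(array([0.529 , 0.3509, 0.2123]), 0.64)]
top 1 []
top 4 []
top 3 []
top 6 [(array([ 0.4366, -0.3172,  0.0358]), 0.91), (array([0.5793, 0.2571, 0.0119]), 0.31)]
[(array([0.5304, 0.348 , 0.215 ]), 0.44)]
1 []
4 [(array([0.5756, 0.254 , 0.0868]), 0.64)]
(array([0.5773, 0.254 ]), np.float64(0.978))
{'clock': 49.1, 'joints': [0.196, 0.639, -1.061, 1.611, 0.582, 1.243, 1.609], 'tcp_pos': [0.58, 0.258, 0.399], 'orientation': [1.526, -2.745, -0.0], 'contact_force': [-0.471, 0.11, 0.442], 'grip_width': 0.086, 'gripper_force': 0.0}
```

Yellow is seated in orange, upright at about (0.577, 0.2545, 0.087); the apparent lean was an artefact of its hidden foot. Next is green.

Call:
arm_command:
  plan:
    - {"claw": 0,"tx": 0.03,"ty": 0.02,"tz": 0,"ax": 0,"ay": 0,"az": 0}
    - {"claw": 0,"tx": 0.03,"ty": 0.02,"tz": 0,"ax": 0,"ay": 0,"az": 0}
    - {"claw": 0,"tx": 0.03,"ty": 0.02,"tz": 0,"ax": 0,"ay": 0,"az": 0}
    - {"claw": 0,"tx": 0.03,"ty": 0.02,"tz": 0,"ax": 0,"ay": 0,"az": 0}
    - {"claw": 0,"tx": 0.031,"ty": -0.0147,"tz": 0,"ax": 0,"ay": 0,"az": 0}
    - {"claw": 0,"tx": 0.031,"ty": -0.0147,"tz": 0,"ax": 0,"ay": 0,"az": 0}
    - {"claw": 0,"tx": 0.031,"ty": -0.0147,"tz": 0,"ax": 0,"ay": 0,"az": 0}
    - {"claw": 0,"tx": 0.031,"ty": -0.0147,"tz": 0,"ax": 0,"ay": 0,"az": 0}
    - {"claw": 0,"tx": 0.031,"ty": -0.0147,"tz": 0,"ax": 0,"ay": 0,"az": 0}
    - {"claw": 0,"tx": 0.031,"ty": -0.0147,"tz": 0,"ax": 0,"ay": 0,"az": 0}

```text
clock: 49.93
tcp_pos: [0.4253, -0.0074, 0.3998]
orientation: [-1.527, 2.746, -0.001]
contact_force: [1.3, -0.5, -0.6]
grip_width: 0.0856
gripper_force: 0.0
```

Call:
arm_command:
  plan:
    - {"claw": 0,"tx": 0.031,"ty": -0.0147,"tz": 0,"ax": 0,"ay": 0,"az": 0}
    - {"claw": 0,"tx": 0.025,"ty": -0.0147,"tz": 0,"ax": 0,"ay": 0,"az": 0}
    - {"claw": 0,"tx": 0,"ty": 0,"tz": 0.03,"ax": 0,"ay": 0,"az": 0}
    - {"claw": 0,"tx": 0,"ty": 0,"tz": 0.03,"ax": 0,"ay": 0,"az": 0}
    - {"claw": 0,"tx": 0,"ty": 0,"tz": 0,"ax": 0,"ay": 0,"az": 0}
    - {"claw": 0,"tx": 0,"ty": 0,"tz": 0,"ax": 0,"ay": 0,"az": 0}
    - {"claw": 0,"tx": 0,"ty": 0,"tz": 0,"ax": 0,"ay": 0,"az": 0}
    - {"claw": 0,"tx": 0,"ty": 0,"tz": 0,"ax": 0,"ay": 0,"az": 0}
    - {"claw": 0,"tx": 0,"ty": 0,"tz": 0,"ax": 0,"ay": 0,"az": 0}
    - {"claw": 0,"tx": 0,"ty": 0,"tz": 0,"ax": 0,"ay": 0,"az": 0}

```text
clock: 50.77
tcp_pos: [0.4217, -0.0687, 0.3407]
orientation: [-1.526, 2.745, -0.003]
contact_force: [0.3, -0.8, -0.4]
grip_width: 0.0852
gripper_force: 0.0
```

```bash
python3 f.py 3 .417 -.074 0 wrist 238 .064; python3 w.py 238 .064 cup3_mid;  python3 -c "
import cv2,glob
f=sorted(glob.glob('pics/f3_wrist*'))[-1];h=cv2.cvtColor(cv2.imread(f),cv2.COLOR_BGR2HSV);print(h[140:380:30,320].tolist())"
```

```text
wrist (array([ 0.4301, -0.09  ]), np.float64(0.547))
yaw -121.85 grasp [ 0.4218 -0.0689  0.1855] tilt 0.09
az 0.15
shift [ 0.0135 -0.0184  0.1215]
[]
{'clock': 50.917, 'joints': [1.06, 0.383, -1.214, 2.13, 0.456, 0.923, 2.169], 'tcp_pos': [0.421, -0.069, 0.34], 'orientation': [-1.526, 2.746, -0.001], 'contact_force': [-0.037, 0.088, 0.564], 'grip_width': 0.085, 'gripper_force': 0.0}
[[20, 91, 199], [20, 80, 208], [21, 73, 224], [21, 84, 219], [21, 79, 220], [20, 77, 220], [20, 103, 154], [19, 88, 162]]
```

```bash
python3 -c "
from fit import *
im,T=snap('wrist');M=mask(im,3)
n,l,s,c=cv2.connectedComponentsWithStats(M);i=1+np.argmax(s[1:,4]);print(s[i],c[i])
# ray of centroid to z=.04
best=max(((fit(3,'wrist',[x,y],im,T)) for x in(.42,.44,.46) for y in(-.13,-.1,-.07,-.04)),key=lambda q:q[1]);print(best)
to([*best[0],.064],238)
_,T=snap('scene');print(find('cup3_mid','scene',T)[:2],find('cup6_mid','scene',T)[:1])
_,T=snap('top');print(find('cup3_mid','top',T)[:2],find('cup6_mid','top',T)[:1])
"
```

```text
[ 219  124   98   97 7568] [268.03752643 171.80602537]
(array([ 0.4392, -0.1012]), np.float64(0.959))
yaw -121.87 grasp [ 0.4214 -0.0691  0.185 ] tilt 0.03
az 0.13
shift [ 0.0178 -0.0322  0.121 ]
[(array([ 0.4411, -0.0985,  0.0378]), 0.98)] []
[] [(array([ 0.4345, -0.3195,  0.0371]), 0.59)]
```

Green has been knocked to (0.440, −0.100). Recentre over it.

Call:
arm_command:
  plan:
    - {"claw": 0,"tx": 0.008,"ty": -0.016,"tz": 0,"ax": 0,"ay": 0,"az": 0}
    - {"claw": 0,"tx": 0.008,"ty": -0.016,"tz": 0,"ax": 0,"ay": 0,"az": 0}
    - {"claw": 0,"tx": 0,"ty": 0,"tz": 0.005,"ax": 0,"ay": 0,"az": 0}
    - {"claw": 0,"tx": 0,"ty": 0,"tz": 0,"ax": 0,"ay": 0,"az": 0}
    - {"claw": 0,"tx": 0,"ty": 0,"tz": 0,"ax": 0,"ay": 0,"az": 0}
    - {"claw": 0,"tx": 0,"ty": 0,"tz": 0,"ax": 0,"ay": 0,"az": 0}
    - {"claw": 0,"tx": 0,"ty": 0,"tz": 0,"ax": 0,"ay": 0,"az": 0}
    - {"claw": 0,"tx": 0,"ty": 0,"tz": 0,"ax": 0,"ay": 0,"az": 0}
    - {"claw": 0,"tx": 0,"ty": 0,"tz": 0,"ax": 0,"ay": 0,"az": 0}
    - {"claw": 0,"tx": 0,"ty": 0,"tz": 0,"ax": 0,"ay": 0,"az": 0}

```text
clock: 52.1
tcp_pos: [0.4399, -0.0994, 0.3348]
orientation: [1.527, -2.746, 0.001]
contact_force: [-0.1, 0.6, -0.1]
grip_width: 0.0855
gripper_force: 0.0
```

```bash
python3 f.py 3 .439 -.1 0 wrist 238 .064
```

```text
wrist (array([ 0.4392, -0.1014]), np.float64(0.955))
yaw -121.85 grasp [ 0.44   -0.0995  0.1798] tilt 0.01
az 0.15
shift [ 0.0021 -0.0004  0.1158]
```

Call:
arm_command:
  plan:
    - {"claw": 0,"tx": 0.001,"ty": -0.0004,"tz": 0,"ax": 0,"ay": 0,"az": 0}
    - {"claw": 0,"tx": 0,"ty": 0,"tz": 0.03,"ax": 0,"ay": 0,"az": 0}
    - {"claw": 0,"tx": 0,"ty": 0,"tz": 0.03,"ax": 0,"ay": 0,"az": 0}
    - {"claw": 0,"tx": 0,"ty": 0,"tz": 0.03,"ax": 0,"ay": 0,"az": 0}
    - {"claw": 0,"tx": 0,"ty": 0,"tz": 0.026,"ax": 0,"ay": 0,"az": 0}
    - {"claw": 0,"tx": 0,"ty": 0,"tz": 0,"ax": 0,"ay": 0,"az": 0}
    - {"claw": 0.4,"tx": 0,"ty": 0,"tz": 0,"ax": 0,"ay": 0,"az": 0}
    - {"claw": 0.4,"tx": 0,"ty": 0,"tz": 0,"ax": 0,"ay": 0,"az": 0}
    - {"claw": 0.4,"tx": 0,"ty": 0,"tz": 0,"ax": 0,"ay": 0,"az": 0}
    - {"claw": 0.4,"tx": 0,"ty": 0,"tz": 0,"ax": 0,"ay": 0,"az": 0}

```text
clock: 52.98
tcp_pos: [0.4405, -0.1007, 0.2202]
orientation: [-1.525, 2.745, -0.003]
contact_force: [-0.0, 0.9, 4.3]
grip_width: 0.0634
gripper_force: 24.5
```

```bash
python3 hs.py 3 .4939 .3069 .25 238
```

```text
dx dy h [  0.2   0.3 183.1] tilt [-0.6 -0.7] iou 0.984 foot [ 0.4406 -0.1002 -0.003 ]
yaw -121.89 grasp [ 0.4409 -0.1007  0.0651] tilt 0.16
az 0.11
shift [-0.3739  0.1707 -0.1849]
{'clock': 53.033, 'joints': [0.87, 0.6, -0.963, 2.171, 0.751, 0.747, 1.985], 'tcp_pos': [0.44, -0.101, 0.22], 'orientation': [-1.525, 2.745, -0.003], 'contact_force': [-0.212, -0.101, 7.107], 'grip_width': 0.064, 'gripper_force': 24.633}
```

Call:
arm_command:
  plan:
    - {"claw": 0.4,"tx": 0,"ty": 0,"tz": -0.02,"ax": 0,"ay": 0,"az": 0}
    - {"claw": 0.4,"tx": 0,"ty": 0,"tz": -0.03,"ax": 0,"ay": 0,"az": 0}
    - {"claw": 0.4,"tx": 0,"ty": 0,"tz": -0.035,"ax": 0,"ay": 0,"az": 0}
    - {"claw": 0.4,"tx": 0,"ty": 0,"tz": -0.035,"ax": 0,"ay": 0,"az": 0}
    - {"claw": 0.4,"tx": 0,"ty": 0,"tz": -0.035,"ax": 0,"ay": 0,"az": 0}
    - {"claw": 0.4,"tx": -0.015,"ty": 0.012,"tz": -0.03,"ax": 0,"ay": 0,"az": 0}
    - {"claw": 0.4,"tx": -0.033,"ty": 0.025,"tz": 0,"ax": 0,"ay": 0,"az": 0}
    - {"claw": 0.4,"tx": -0.033,"ty": 0.025,"tz": 0,"ax": 0,"ay": 0,"az": 0}
    - {"claw": 0.4,"tx": -0.033,"ty": 0.025,"tz": 0,"ax": 0,"ay": 0,"az": 0}
    - {"claw": 0.4,"tx": -0.033,"ty": 0.025,"tz": 0,"ax": 0,"ay": 0,"az": 0}

```text
clock: 53.87
tcp_pos: [0.4217, 0.0847, 0.4045]
orientation: [-1.523, 2.747, -0.004]
contact_force: [1.4, -0.1, -1.6]
grip_width: 0.0637
gripper_force: 24.8
```

Call:
arm_command:
  plan:
    - {"claw": 0.4,"tx": -0.033,"ty": 0.025,"tz": 0,"ax": 0,"ay": 0,"az": 0}
    - {"claw": 0.4,"tx": -0.033,"ty": 0.02,"tz": 0,"ax": 0,"ay": 0,"az": 0}
    - {"claw": 0.4,"tx": -0.033,"ty": 0.006,"tz": 0,"ax": 0,"ay": 0,"az": 0}
    - {"claw": 0.4,"tx": -0.033,"ty": 0.004,"tz": 0,"ax": 0,"ay": 0,"az": 0}
    - {"claw": 0.4,"tx": -0.033,"ty": 0.002,"tz": 0,"ax": 0,"ay": 0,"az": 0}
    - {"claw": 0.4,"tx": -0.033,"ty": 0.001,"tz": 0,"ax": 0,"ay": 0,"az": 0}
    - {"claw": 0.4,"tx": -0.029,"ty": 0,"tz": 0,"ax": 0,"ay": 0,"az": 0}
    - {"claw": 0.4,"tx": 0,"ty": 0,"tz": 0,"ax": 0,"ay": 0,"az": -6.43}
    - {"claw": 0.4,"tx": 0,"ty": 0,"tz": 0,"ax": 0,"ay": 0,"az": -6.43}
    - {"claw": 0.4,"tx": 0,"ty": 0,"tz": 0,"ax": 0,"ay": 0,"az": -6.43}

```text
clock: 54.7
tcp_pos: [0.4927, 0.3074, 0.4042]
orientation: [-1.972, 2.445, -0.0]
contact_force: [-0.3, -1.2, 1.1]
grip_width: 0.0638
gripper_force: 24.9
```

Call:
arm_command:
  plan:
    - {"claw": 0.4,"tx": 0,"ty": 0,"tz": 0,"ax": 0,"ay": 0,"az": -6.43}
    - {"claw": 0.4,"tx": 0,"ty": 0,"tz": 0,"ax": 0,"ay": 0,"az": -6.43}
    - {"claw": 0.4,"tx": 0,"ty": 0,"tz": 0,"ax": 0,"ay": 0,"az": -6.43}
    - {"claw": 0.4,"tx": 0,"ty": 0,"tz": 0,"ax": 0,"ay": 0,"az": -6.43}
    - {"claw": 0.4,"tx": 0,"ty": 0,"tz": 0,"ax": 0,"ay": 0,"az": 0}
    - {"claw": 0.4,"tx": 0,"ty": 0,"tz": 0,"ax": 0,"ay": 0,"az": 0}
    - {"claw": 0.4,"tx": 0,"ty": 0,"tz": 0,"ax": 0,"ay": 0,"az": 0}
    - {"claw": 0.4,"tx": 0,"ty": 0,"tz": 0,"ax": 0,"ay": 0,"az": 0}
    - {"claw": 0.4,"tx": 0,"ty": 0,"tz": 0,"ax": 0,"ay": 0,"az": 0}
    - {"claw": 0.4,"tx": 0,"ty": 0,"tz": 0,"ax": 0,"ay": 0,"az": 0}

```text
clock: 55.53
tcp_pos: [0.4928, 0.3068, 0.4038]
orientation: [-2.46, 1.954, -0.001]
contact_force: [0.5, 0.1, -0.3]
grip_width: 0.0637
gripper_force: 24.8
```

```bash
python3 hs.py 3 .4939 .3069 .077 283; python3 -c "
from h import *
_,T=snap('wrist')
for t in('pocket1','stay_knob','stay_pivot','stand'): print(find(t,'wrist',T)[:2])"
```

```text
dx dy h [  0.7  -0.3 183.3] tilt [-0.8 -0.8] iou 0.984 foot [0.4927 0.3066 0.1805]
yaw -76.89 grasp [0.4929 0.3068 0.2488] tilt 0.02
az 0.11
shift [ 0.0002 -0.0011  0.1718]
{'clock': 55.583, 'joints': [0.219, 0.65, -1.275, 1.732, 0.653, 1.264, 2.157], 'tcp_pos': [0.493, 0.307, 0.404], 'orientation': [-2.46, 1.953, -0.001], 'contact_force': [-0.492, -0.595, -0.798], 'grip_width': 0.064, 'gripper_force': 24.843}
[(array([0.4915, 0.3103, 0.0137]), 0.72)]
[]
[(array([0.4339, 0.293 , 0.0313]), 0.92), (array([0.5767, 0.2508, 0.0893]), 0.28)]
[(array([ 0.5411,  0.2909, -0.0031]), 0.94)]
```

Call:
arm_command:
  plan:
    - {"claw": 0.4,"tx": -0.0012,"ty": -0.001,"tz": 0.02,"ax": 0,"ay": 0,"az": 0}
    - {"claw": 0.4,"tx": 0,"ty": 0,"tz": 0.03,"ax": 0,"ay": 0,"az": 0}
    - {"claw": 0.4,"tx": 0,"ty": 0,"tz": 0.03,"ax": 0,"ay": 0,"az": 0}
    - {"claw": 0.4,"tx": 0,"ty": 0,"tz": 0.025,"ax": 0,"ay": 0,"az": 0}
    - {"claw": 0.4,"tx": 0,"ty": 0,"tz": 0.015,"ax": 0,"ay": 0,"az": 0}
    - {"claw": 0.4,"tx": 0,"ty": 0,"tz": 0.01,"ax": 0,"ay": 0,"az": 0}
    - {"claw": 0.4,"tx": 0,"ty": 0,"tz": 0,"ax": 0,"ay": 0,"az": 0}
    - {"claw": 0.4,"tx": 0,"ty": 0,"tz": 0,"ax": 0,"ay": 0,"az": 0}
    - {"claw": 0.4,"tx": 0,"ty": 0,"tz": 0,"ax": 0,"ay": 0,"az": 0}
    - {"claw": 0.4,"tx": 0,"ty": 0,"tz": 0,"ax": 0,"ay": 0,"az": 0}

```text
clock: 56.67
tcp_pos: [0.4939, 0.3086, 0.2751]
orientation: [-2.459, 1.951, -0.001]
contact_force: [-0.9, -0.1, -1.1]
grip_width: 0.0634
gripper_force: 24.9
```

```bash
python3 hs.py 3 .4935 .308 .077 283; python3 -c "
from h import *
_,T=snap('wrist')
for t in('pocket1','stay_knob','stay_pivot','stand'): print(find(t,'wrist',T)[:2])
_,T=snap('scene')
for t in('stay_knob','flap_tab'): print(find(t,'scene',T)[:2])
"
```

```text
dx dy h [  0.8  -0.2 183.1] tilt [-0.8 -0.9] iou 0.984 foot [0.4939 0.3086 0.0519]
yaw -76.86 grasp [0.4941 0.3088 0.12  ] tilt 0.12
az 0.14
shift [0.0005 0.0005 0.043 ]
{'clock': 56.717, 'joints': [0.132, 0.782, -1.141, 1.839, 0.815, 1.078, 2.043], 'tcp_pos': [0.494, 0.309, 0.275], 'orientation': [-2.459, 1.951, -0.001], 'contact_force': [0.322, -0.104, 0.534], 'grip_width': 0.064, 'gripper_force': 24.846}
[]
[(array([0.4346, 0.296 , 0.0299]), 0.58)]
[(array([0.4341, 0.2966, 0.0301]), 0.64)]
[(array([ 0.5417,  0.2915, -0.0039]), 0.66)]
[(array([0.4116, 0.375 , 0.1074]), 0.47)]
[(array([0.5318, 0.3507, 0.2116]), 0.9)]
```

Call:
arm_command:
  plan:
    - {"claw": 0.4,"tx": 0,"ty": 0,"tz": 0.005,"ax": 0,"ay": 0,"az": 0}
    - {"claw": 0.4,"tx": 0,"ty": 0,"tz": 0.005,"ax": 0,"ay": 0,"az": 0}
    - {"claw": 0.4,"tx": 0,"ty": 0,"tz": 0.004,"ax": 0,"ay": 0,"az": 0}
    - {"claw": 0.4,"tx": 0,"ty": 0,"tz": 0.004,"ax": 0,"ay": 0,"az": 0}
    - {"claw": 0.4,"tx": 0,"ty": 0,"tz": 0.004,"ax": 0,"ay": 0,"az": 0}
    - {"claw": 0.4,"tx": 0,"ty": 0,"tz": 0.003,"ax": 0,"ay": 0,"az": 0}
    - {"claw": 0.4,"tx": 0,"ty": 0,"tz": 0,"ax": 0,"ay": 0,"az": 0}
    - {"claw": 0.4,"tx": 0,"ty": 0,"tz": 0,"ax": 0,"ay": 0,"az": 0}
    - {"claw": 0.4,"tx": 0,"ty": 0,"tz": 0,"ax": 0,"ay": 0,"az": 0}
    - {"claw": 0.4,"tx": 0,"ty": 0,"tz": 0,"ax": 0,"ay": 0,"az": 0}

```text
clock: 57.95
tcp_pos: [0.4936, 0.3082, 0.2488]
orientation: [-2.461, 1.953, -0.0]
contact_force: [0.0, -0.0, -1.5]
grip_width: 0.0632
gripper_force: 24.9
```

```bash
python3 hs.py 3 .4935 .308 .077 283
```

```text
dx dy h [  0.8  -0.3 183.1] tilt [-0.9 -0.7] iou 0.985 foot [0.4934 0.308  0.0258]
yaw -76.85 grasp [0.4936 0.3082 0.0939] tilt 0.01
az 0.15
shift [0.0002 0.0001 0.0169]
{'clock': 58.0, 'joints': [0.113, 0.812, -1.11, 1.854, 0.85, 1.045, 2.018], 'tcp_pos': [0.494, 0.308, 0.249], 'orientation': [-2.461, 1.952, -0.0], 'contact_force': [-0.951, -0.828, -0.025], 'grip_width': 0.063, 'gripper_force': 24.851}
```

In the pocket, no contact. Seat and release with a small opening.

Call:
arm_command:
  plan:
    - {"claw": 0.4,"tx": 0,"ty": 0,"tz": 0.004,"ax": 0,"ay": 0,"az": 0}
    - {"claw": 0.4,"tx": 0,"ty": 0,"tz": 0.004,"ax": 0,"ay": 0,"az": 0}
    - {"claw": 0.4,"tx": 0,"ty": 0,"tz": 0.003,"ax": 0,"ay": 0,"az": 0}
    - {"claw": 0.4,"tx": 0,"ty": 0,"tz": 0.002,"ax": 0,"ay": 0,"az": 0}
    - {"claw": 0.4,"tx": 0,"ty": 0,"tz": 0.002,"ax": 0,"ay": 0,"az": 0}
    - {"claw": 0.4,"tx": 0,"ty": 0,"tz": 0.001,"ax": 0,"ay": 0,"az": 0}
    - {"claw": 0.4,"tx": 0,"ty": 0,"tz": 0,"ax": 0,"ay": 0,"az": 0}
    - {"claw": 0.4,"tx": 0,"ty": 0,"tz": 0,"ax": 0,"ay": 0,"az": 0}
    - {"claw": 0.4,"tx": 0,"ty": 0,"tz": 0,"ax": 0,"ay": 0,"az": 0}
    - {"claw": 0.4,"tx": 0,"ty": 0,"tz": 0,"ax": 0,"ay": 0,"az": 0}

```text
clock: 58.83
tcp_pos: [0.4935, 0.3082, 0.2327]
orientation: [2.461, -1.953, -0.0]
contact_force: [-1.0, 0.0, -0.6]
grip_width: 0.0632
gripper_force: 24.9
```

```bash
python3 -c "
from h import *
st()"
```

```text
{'clock': 58.833, 'joints': [0.101, 0.83, -1.091, 1.862, 0.873, 1.024, 2.003], 'tcp_pos': [0.494, 0.308, 0.233], 'orientation': [2.461, -1.953, -0.0], 'contact_force': [-1.033, 0.006, -0.569], 'grip_width': 0.063, 'gripper_force': 24.864}
```

Call:
arm_command:
  plan:
    - {"claw": 0.22,"tx": 0,"ty": 0,"tz": 0,"ax": 0,"ay": 0,"az": 0}
    - {"claw": 0.18,"tx": 0,"ty": 0,"tz": 0,"ax": 0,"ay": 0,"az": 0}
    - {"claw": 0.15,"tx": 0,"ty": 0,"tz": 0,"ax": 0,"ay": 0,"az": 0}
    - {"claw": 0.15,"tx": 0,"ty": 0,"tz": 0,"ax": 0,"ay": 0,"az": 0}
    - {"claw": 0.15,"tx": 0,"ty": 0,"tz": -0.01,"ax": 0,"ay": 0,"az": 0}
    - {"claw": 0.15,"tx": 0,"ty": 0,"tz": -0.03,"ax": 0,"ay": 0,"az": 0}
    - {"claw": 0.1,"tx": 0,"ty": 0,"tz": -0.03,"ax": 0,"ay": 0,"az": 0}
    - {"claw": 0,"tx": 0,"ty": 0,"tz": -0.035,"ax": 0,"ay": 0,"az": 0}
    - {"claw": 0,"tx": 0,"ty": 0,"tz": -0.035,"ax": 0,"ay": 0,"az": 0}
    - {"claw": 0,"tx": 0,"ty": 0,"tz": -0.03,"ax": 0,"ay": 0,"az": 0}

```text
clock: 59.67
tcp_pos: [0.4932, 0.3085, 0.4058]
orientation: [-2.461, 1.951, -0.0]
contact_force: [1.2, 0.8, 0.3]
grip_width: 0.0855
gripper_force: 0.0
```

Call:
arm_command:
  plan:
    - {"claw": 0,"tx": 0,"ty": 0,"tz": 0,"ax": 0,"ay": 0,"az": 6.43}
    - {"claw": 0,"tx": 0,"ty": 0,"tz": 0,"ax": 0,"ay": 0,"az": 6.43}
    - {"claw": 0,"tx": 0,"ty": 0,"tz": 0,"ax": 0,"ay": 0,"az": 6.43}
    - {"claw": 0,"tx": 0,"ty": 0,"tz": 0,"ax": 0,"ay": 0,"az": 6.43}
    - {"claw": 0,"tx": 0,"ty": 0,"tz": 0,"ax": 0,"ay": 0,"az": 6.43}
    - {"claw": 0,"tx": 0,"ty": 0,"tz": 0,"ax": 0,"ay": 0,"az": 6.43}
    - {"claw": 0,"tx": 0,"ty": 0,"tz": 0,"ax": 0,"ay": 0,"az": 6.43}
    - {"claw": 0,"tx": 0,"ty": 0,"tz": 0,"ax": 0,"ay": 0,"az": 0}
    - {"claw": 0,"tx": 0,"ty": 0,"tz": 0,"ax": 0,"ay": 0,"az": 0}
    - {"claw": 0,"tx": 0,"ty": 0,"tz": 0,"ax": 0,"ay": 0,"az": 0}

```text
clock: 60.5
tcp_pos: [0.4934, 0.3083, 0.403]
orientation: [-1.531, 2.743, -0.0]
contact_force: [-0.0, 0.6, 0.7]
grip_width: 0.0852
gripper_force: 0.0
```

```bash
python3 -c "
from vis import *
im,T=snap('wrist','w18.png');print(visfit(im,3,[.4935,.308],T,.041,.092));print(find('cup3_mid','wrist',T)[:1])
_,T=snap('scene');print(find('cup3_mid','scene',T)[:1],find('stay_knob','scene',T)[:1],find('cup4_mid','scene',T)[:1])
_,T=snap('top');print(find('cup6_mid','top',T)[:2])
to([.436,-.321,.25],238);st()"
```

```text
(array([0.4933, 0.3076]), np.float64(0.966))
[(array([0.4899, 0.3026, 0.0537]), 0.91)]
[(array([0.4972, 0.3132, 0.0522]), 0.8)] [(array([0.4133, 0.3768, 0.108 ]), 0.7)] [(array([0.5746, 0.2554, 0.089 ]), 0.54)]
[]
yaw -121.85 grasp [0.4936 0.3081 0.2476] tilt 0.01
az 0.15
shift [ 0.5641 -0.2845 -0.0024]
{'clock': 60.9, 'joints': [0.13, 0.552, -1.095, 1.735, 0.527, 1.186, 1.474], 'tcp_pos': [0.494, 0.308, 0.403], 'orientation': [1.527, -2.745, -0.0], 'contact_force': [-0.112, 0.031, 0.888], 'grip_width': 0.085, 'gripper_force': 0.0}
```

Call:
arm_command:
  plan:
    - {"claw": 0,"tx": 0.033,"ty": -0.005,"tz": 0,"ax": 0,"ay": 0,"az": 0}
    - {"claw": 0,"tx": 0.033,"ty": -0.005,"tz": 0,"ax": 0,"ay": 0,"az": 0}
    - {"claw": 0,"tx": 0.033,"ty": -0.005,"tz": 0,"ax": 0,"ay": 0,"az": 0}
    - {"claw": 0,"tx": 0.033,"ty": -0.005,"tz": 0,"ax": 0,"ay": 0,"az": 0}
    - {"claw": 0,"tx": 0.033,"ty": -0.005,"tz": 0,"ax": 0,"ay": 0,"az": 0}
    - {"claw": 0,"tx": 0.0333,"ty": -0.0216,"tz": 0,"ax": 0,"ay": 0,"az": 0}
    - {"claw": 0,"tx": 0.0333,"ty": -0.0216,"tz": 0,"ax": 0,"ay": 0,"az": 0}
    - {"claw": 0,"tx": 0.0333,"ty": -0.0216,"tz": 0,"ax": 0,"ay": 0,"az": 0}
    - {"claw": 0,"tx": 0.0333,"ty": -0.0216,"tz": 0,"ax": 0,"ay": 0,"az": 0}
    - {"claw": 0,"tx": 0.0333,"ty": -0.0216,"tz": 0,"ax": 0,"ay": 0,"az": 0}

```text
clock: 61.73
tcp_pos: [0.4311, -0.0454, 0.403]
orientation: [-1.527, 2.746, -0.002]
contact_force: [0.8, 0.8, 0.2]
grip_width: 0.0858
gripper_force: 0.0
```

Call:
arm_command:
  plan:
    - {"claw": 0,"tx": 0.0333,"ty": -0.0216,"tz": 0,"ax": 0,"ay": 0,"az": 0}
    - {"claw": 0,"tx": 0.0333,"ty": -0.0216,"tz": 0,"ax": 0,"ay": 0,"az": 0}
    - {"claw": 0,"tx": 0.0333,"ty": -0.0216,"tz": 0,"ax": 0,"ay": 0,"az": 0}
    - {"claw": 0,"tx": 0.0333,"ty": -0.0216,"tz": 0,"ax": 0,"ay": 0,"az": 0}
    - {"claw": 0,"tx": 0.0333,"ty": -0.0216,"tz": 0,"ax": 0,"ay": 0,"az": 0}
    - {"claw": 0,"tx": 0.0333,"ty": -0.0216,"tz": 0,"ax": 0,"ay": 0,"az": 0}
    - {"claw": 0,"tx": 0.03,"ty": -0.0216,"tz": 0.03,"ax": 0,"ay": 0,"az": 0}
    - {"claw": 0,"tx": 0,"ty": 0,"tz": 0.03,"ax": 0,"ay": 0,"az": 0}
    - {"claw": 0,"tx": 0,"ty": 0,"tz": 0,"ax": 0,"ay": 0,"az": 0}
    - {"claw": 0,"tx": 0,"ty": 0,"tz": 0,"ax": 0,"ay": 0,"az": 0}

```text
clock: 62.57
tcp_pos: [0.438, -0.3136, 0.3456]
orientation: [1.527, -2.745, -0.005]
contact_force: [0.8, 1.1, 0.7]
grip_width: 0.0852
gripper_force: 0.0
```

```bash
python3 w.py 238 .064 cup6_mid; python3 f.py 6 .436 -.321 0 wrist 238 .064;  python3 -c "
import cv2,glob
f=sorted(glob.glob('pics/f6_wrist*'))[-1];h=cv2.cvtColor(cv2.imread(f),cv2.COLOR_BGR2HSV);print(h[140:380:20,320].tolist())"
```

```text
[(array([ 0.4386, -0.321 ,  0.0368]), 0.85)]
yaw -121.73 grasp [ 0.4395 -0.3128  0.1931] tilt 0.11
az 0.27
shift [ 0.0073 -0.0038  0.1291]
{'clock': 62.667, 'joints': [1.329, 0.544, -1.083, 1.887, 0.555, 1.049, 2.603], 'tcp_pos': [0.439, -0.313, 0.348], 'orientation': [-1.529, 2.743, -0.002], 'contact_force': [0.587, 0.713, 1.143], 'grip_width': 0.085, 'gripper_force': 0.0}
wrist (array([ 0.4355, -0.3222]), np.float64(0.98))
yaw -121.73 grasp [ 0.4397 -0.313   0.1934] tilt 0.15
az 0.27
shift [ 0.01   -0.0017  0.1294]
[[15, 30, 137], [16, 24, 115], [18, 26, 116], [16, 24, 162], [13, 21, 173], [20, 88, 192], [20, 93, 191], [21, 81, 198], [20, 89, 192], [20, 82, 195], [20, 90, 192], [97, 118, 78]]
```

Call:
arm_command:
  plan:
    - {"claw": 0,"tx": 0.009,"ty": -0.0017,"tz": 0,"ax": 0,"ay": 0,"az": 0}
    - {"claw": 0,"tx": 0,"ty": 0,"tz": 0.03,"ax": 0,"ay": 0,"az": 0}
    - {"claw": 0,"tx": 0,"ty": 0,"tz": 0.03,"ax": 0,"ay": 0,"az": 0}
    - {"claw": 0,"tx": 0,"ty": 0,"tz": 0.03,"ax": 0,"ay": 0,"az": 0}
    - {"claw": 0,"tx": 0,"ty": 0,"tz": 0.03,"ax": 0,"ay": 0,"az": 0}
    - {"claw": 0,"tx": 0,"ty": 0,"tz": 0.008,"ax": 0,"ay": 0,"az": 0}
    - {"claw": 0,"tx": 0,"ty": 0,"tz": 0,"ax": 0,"ay": 0,"az": 0}
    - {"claw": 0.4,"tx": 0,"ty": 0,"tz": 0,"ax": 0,"ay": 0,"az": 0}
    - {"claw": 0.4,"tx": 0,"ty": 0,"tz": 0,"ax": 0,"ay": 0,"az": 0}
    - {"claw": 0.4,"tx": 0,"ty": 0,"tz": 0,"ax": 0,"ay": 0,"az": 0}

```text
clock: 63.55
tcp_pos: [0.436, -0.3227, 0.221]
orientation: [-1.526, 2.745, -0.005]
contact_force: [-1.2, 0.6, 3.7]
grip_width: 0.0635
gripper_force: 23.1
```

```bash
python3 hs.py 6 .4935 .308 .25 238
```

```text
dx dy h [ -2.    0.8 183.7] tilt [-0.3 -1.4] iou 0.983 foot [ 0.4363 -0.3205 -0.0027]
yaw -121.87 grasp [ 0.4364 -0.3231  0.0659] tilt 0.21
az 0.13
shift [-0.5654  0.2855 -0.1841]
{'clock': 63.6, 'joints': [1.22, 0.705, -0.924, 1.967, 0.756, 0.855, 2.464], 'tcp_pos': [0.436, -0.323, 0.221], 'orientation': [-1.526, 2.745, -0.005], 'contact_force': [-1.504, -0.197, 6.305], 'grip_width': 0.064, 'gripper_force': 23.228}
```

Call:
arm_command:
  plan:
    - {"claw": 0.4,"tx": 0,"ty": 0,"tz": -0.02,"ax": 0,"ay": 0,"az": 0}
    - {"claw": 0.4,"tx": 0,"ty": 0,"tz": -0.03,"ax": 0,"ay": 0,"az": 0}
    - {"claw": 0.4,"tx": 0,"ty": 0,"tz": -0.035,"ax": 0,"ay": 0,"az": 0}
    - {"claw": 0.4,"tx": 0,"ty": 0,"tz": -0.035,"ax": 0,"ay": 0,"az": 0}
    - {"claw": 0.4,"tx": 0,"ty": 0,"tz": -0.035,"ax": 0,"ay": 0,"az": 0}
    - {"claw": 0.4,"tx": -0.017,"ty": 0.011,"tz": -0.03,"ax": 0,"ay": 0,"az": 0}
    - {"claw": 0.4,"tx": -0.0333,"ty": 0.0216,"tz": 0,"ax": 0,"ay": 0,"az": 0}
    - {"claw": 0.4,"tx": -0.0333,"ty": 0.0216,"tz": 0,"ax": 0,"ay": 0,"az": 0}
    - {"claw": 0.4,"tx": -0.0333,"ty": 0.0216,"tz": 0,"ax": 0,"ay": 0,"az": 0}
    - {"claw": 0.4,"tx": -0.0333,"ty": 0.0216,"tz": 0,"ax": 0,"ay": 0,"az": 0}

```text
clock: 64.43
tcp_pos: [0.4313, -0.1414, 0.4047]
orientation: [-1.526, 2.746, -0.004]
contact_force: [0.8, 0.9, 1.0]
grip_width: 0.0636
gripper_force: 24.8
```

Call:
arm_command:
  plan:
    - {"claw": 0.4,"tx": -0.0333,"ty": 0.0216,"tz": 0,"ax": 0,"ay": 0,"az": 0}
    - {"claw": 0.4,"tx": -0.0333,"ty": 0.0216,"tz": 0,"ax": 0,"ay": 0,"az": 0}
    - {"claw": 0.4,"tx": -0.0333,"ty": 0.0216,"tz": 0,"ax": 0,"ay": 0,"az": 0}
    - {"claw": 0.4,"tx": -0.0333,"ty": 0.0216,"tz": 0,"ax": 0,"ay": 0,"az": 0}
    - {"claw": 0.4,"tx": -0.0333,"ty": 0.0216,"tz": 0,"ax": 0,"ay": 0,"az": 0}
    - {"claw": 0.4,"tx": -0.0333,"ty": 0.0216,"tz": 0,"ax": 0,"ay": 0,"az": 0}
    - {"claw": 0.4,"tx": -0.0333,"ty": 0.0216,"tz": 0,"ax": 0,"ay": 0,"az": 0}
    - {"claw": 0.4,"tx": -0.03,"ty": 0.01,"tz": 0,"ax": 0,"ay": 0,"az": 0}
    - {"claw": 0.4,"tx": -0.033,"ty": 0.006,"tz": 0,"ax": 0,"ay": 0,"az": 0}
    - {"claw": 0.4,"tx": -0.033,"ty": 0.006,"tz": 0,"ax": 0,"ay": 0,"az": 0}

```text
clock: 65.27
tcp_pos: [0.458, 0.2295, 0.4046]
orientation: [-1.527, 2.744, -0.003]
contact_force: [0.3, -1.5, -1.1]
grip_width: 0.0635
gripper_force: 24.8
```

Call:
arm_command:
  plan:
    - {"claw": 0.4,"tx": -0.033,"ty": 0.006,"tz": 0,"ax": 0,"ay": 0,"az": 0}
    - {"claw": 0.4,"tx": -0.033,"ty": 0.006,"tz": 0,"ax": 0,"ay": 0,"az": 0}
    - {"claw": 0.4,"tx": -0.02,"ty": 0.003,"tz": 0,"ax": 0,"ay": 0,"az": 0}
    - {"claw": 0.4,"tx": 0,"ty": 0,"tz": 0,"ax": 0,"ay": 0,"az": -6.43}
    - {"claw": 0.4,"tx": 0,"ty": 0,"tz": 0,"ax": 0,"ay": 0,"az": -6.43}
    - {"claw": 0.4,"tx": 0,"ty": 0,"tz": 0,"ax": 0,"ay": 0,"az": -6.43}
    - {"claw": 0.4,"tx": 0,"ty": 0,"tz": 0,"ax": 0,"ay": 0,"az": -6.43}
    - {"claw": 0.4,"tx": 0,"ty": 0,"tz": 0,"ax": 0,"ay": 0,"az": -6.43}
    - {"claw": 0.4,"tx": 0,"ty": 0,"tz": 0,"ax": 0,"ay": 0,"az": -6.43}
    - {"claw": 0.4,"tx": 0,"ty": 0,"tz": 0,"ax": 0,"ay": 0,"az": -6.43}

```text
clock: 66.1
tcp_pos: [0.4908, 0.3084, 0.4049]
orientation: [-2.465, 1.945, -0.002]
contact_force: [-0.1, -0.2, -1.9]
grip_width: 0.0635
gripper_force: 24.8
```

```bash
python3 hs.py 6 .4933 .3078 .115 283
```

```text
dx dy h [ -1.1   0.3 183.6] tilt [-0.1 -1.6] iou 0.978 foot [0.4896 0.309  0.181 ]
yaw -76.19 grasp [0.4912 0.3082 0.2496] tilt 0.08
az 0.81
shift [ 0.0009 -0.0022  0.1346]
{'clock': 66.15, 'joints': [0.216, 0.647, -1.275, 1.734, 0.651, 1.262, 2.167], 'tcp_pos': [0.491, 0.308, 0.405], 'orientation': [-2.471, 1.938, -0.001], 'contact_force': [-0.602, -0.452, -1.127], 'grip_width': 0.063, 'gripper_force': 24.821}
```

Call:
arm_command:
  plan:
    - {"claw": 0.4,"tx": 0.0015,"ty": -0.0028,"tz": 0.02,"ax": 0,"ay": 0,"az": 0}
    - {"claw": 0.4,"tx": 0,"ty": 0,"tz": 0.03,"ax": 0,"ay": 0,"az": 0}
    - {"claw": 0.4,"tx": 0,"ty": 0,"tz": 0.025,"ax": 0,"ay": 0,"az": 0}
    - {"claw": 0.4,"tx": 0,"ty": 0,"tz": 0.01,"ax": 0,"ay": 0,"az": 0}
    - {"claw": 0.4,"tx": 0,"ty": 0,"tz": 0,"ax": 0,"ay": 0,"az": 0}
    - {"claw": 0.4,"tx": 0,"ty": 0,"tz": 0,"ax": 0,"ay": 0,"az": 0}
    - {"claw": 0.4,"tx": 0,"ty": 0,"tz": 0,"ax": 0,"ay": 0,"az": 0}
    - {"claw": 0.4,"tx": 0,"ty": 0,"tz": 0,"ax": 0,"ay": 0,"az": 0}
    - {"claw": 0.4,"tx": 0,"ty": 0,"tz": 0,"ax": 0,"ay": 0,"az": 0}
    - {"claw": 0.4,"tx": 0,"ty": 0,"tz": 0,"ax": 0,"ay": 0,"az": 0}

```text
clock: 66.98
tcp_pos: [0.4941, 0.3078, 0.3194]
orientation: [-2.46, 1.952, -0.001]
contact_force: [0.2, 0.1, -0.1]
grip_width: 0.0632
gripper_force: 24.9
```

```bash
python3 hs.py 6 .4933 .3078 .115 283
```

```text
dx dy h [ -0.8   0.2 183.2] tilt [-0.6 -1.4] iou 0.976 foot [0.4928 0.3087 0.0959]
yaw -76.87 grasp [0.4942 0.3077 0.1641] tilt 0.06
az 0.13
shift [-0.0003  0.0007  0.0491]
{'clock': 67.033, 'joints': [0.162, 0.732, -1.187, 1.809, 0.752, 1.138, 2.087], 'tcp_pos': [0.494, 0.308, 0.319], 'orientation': [-2.46, 1.952, -0.001], 'contact_force': [-0.769, -0.44, -1.008], 'grip_width': 0.064, 'gripper_force': 24.864}
```

Call:
arm_command:
  plan:
    - {"claw": 0.4,"tx": 0.0005,"ty": 0,"tz": 0.01,"ax": 0,"ay": 0,"az": 0}
    - {"claw": 0.4,"tx": 0,"ty": 0,"tz": 0.01,"ax": 0,"ay": 0,"az": 0}
    - {"claw": 0.4,"tx": 0,"ty": 0,"tz": 0.008,"ax": 0,"ay": 0,"az": 0}
    - {"claw": 0.4,"tx": 0,"ty": 0,"tz": 0.006,"ax": 0,"ay": 0,"az": 0}
    - {"claw": 0.4,"tx": 0,"ty": 0,"tz": 0.004,"ax": 0,"ay": 0,"az": 0}
    - {"claw": 0.4,"tx": 0,"ty": 0,"tz": 0.004,"ax": 0,"ay": 0,"az": 0}
    - {"claw": 0.4,"tx": 0,"ty": 0,"tz": 0.003,"ax": 0,"ay": 0,"az": 0}
    - {"claw": 0.4,"tx": 0,"ty": 0,"tz": 0,"ax": 0,"ay": 0,"az": 0}
    - {"claw": 0.4,"tx": 0,"ty": 0,"tz": 0,"ax": 0,"ay": 0,"az": 0}
    - {"claw": 0.4,"tx": 0,"ty": 0,"tz": 0,"ax": 0,"ay": 0,"az": 0}

```text
clock: 67.87
tcp_pos: [0.4941, 0.3072, 0.2737]
orientation: [-2.461, 1.952, -0.0]
contact_force: [0.3, 0.8, 0.1]
grip_width: 0.0633
gripper_force: 24.9
```

```bash
python3 hs.py 6 .4933 .3078 .115 283
```

```text
dx dy h [ -4.4   0.3 184. ] tilt [-5.9 -1.5] iou 0.972 foot [0.491  0.3152 0.05  ]
yaw -76.86 grasp [0.4942 0.3072 0.1188] tilt 0.03
az 0.14
shift [-0.0008  0.0007  0.0038]
{'clock': 67.917, 'joints': [0.132, 0.781, -1.136, 1.841, 0.812, 1.076, 2.046], 'tcp_pos': [0.494, 0.307, 0.274], 'orientation': [-2.461, 1.952, -0.0], 'contact_force': [0.334, 0.622, -0.055], 'grip_width': 0.063, 'gripper_force': 24.863}
```

Call:
arm_command:
  plan:
    - {"claw": 0.4,"tx": 0,"ty": 0,"tz": 0.001,"ax": 0,"ay": 0,"az": 0}
    - {"claw": 0.4,"tx": 0,"ty": 0,"tz": 0.001,"ax": 0,"ay": 0,"az": 0}
    - {"claw": 0.4,"tx": 0,"ty": 0,"tz": 0,"ax": 0,"ay": 0,"az": 0}
    - {"claw": 0.4,"tx": 0,"ty": 0,"tz": 0,"ax": 0,"ay": 0,"az": 0}
    - {"claw": 0.22,"tx": 0,"ty": 0,"tz": 0,"ax": 0,"ay": 0,"az": 0}
    - {"claw": 0.18,"tx": 0,"ty": 0,"tz": 0,"ax": 0,"ay": 0,"az": 0}
    - {"claw": 0.12,"tx": 0,"ty": 0,"tz": 0,"ax": 0,"ay": 0,"az": 0}
    - {"claw": 0.12,"tx": 0,"ty": 0,"tz": 0,"ax": 0,"ay": 0,"az": 0}
    - {"claw": 0.12,"tx": 0,"ty": 0,"tz": 0,"ax": 0,"ay": 0,"az": 0}
    - {"claw": 0.12,"tx": 0,"ty": 0,"tz": 0,"ax": 0,"ay": 0,"az": 0}

```text
clock: 68.75
tcp_pos: [0.4941, 0.3071, 0.2715]
orientation: [-2.461, 1.952, -0.0]
contact_force: [0.2, 1.0, -1.1]
grip_width: 0.075
gripper_force: 0.0
```

Call:
arm_command:
  plan:
    - {"claw": 0.12,"tx": 0,"ty": 0,"tz": -0.01,"ax": 0,"ay": 0,"az": 0}
    - {"claw": 0.12,"tx": 0,"ty": 0,"tz": -0.03,"ax": 0,"ay": 0,"az": 0}
    - {"claw": 0.1,"tx": 0,"ty": 0,"tz": -0.03,"ax": 0,"ay": 0,"az": 0}
    - {"claw": 0,"tx": 0,"ty": 0,"tz": -0.035,"ax": 0,"ay": 0,"az": 0}
    - {"claw": 0,"tx": 0,"ty": 0,"tz": -0.03,"ax": 0,"ay": 0,"az": 0}
    - {"claw": 0,"tx": 0,"ty": 0,"tz": 0,"ax": 0,"ay": 0,"az": 6.43}
    - {"claw": 0,"tx": 0,"ty": 0,"tz": 0,"ax": 0,"ay": 0,"az": 6.43}
    - {"claw": 0,"tx": 0,"ty": 0,"tz": 0,"ax": 0,"ay": 0,"az": 6.43}
    - {"claw": 0,"tx": 0,"ty": 0,"tz": 0,"ax": 0,"ay": 0,"az": 0}
    - {"claw": 0,"tx": 0,"ty": 0,"tz": 0,"ax": 0,"ay": 0,"az": 0}

```text
clock: 69.58
tcp_pos: [0.4938, 0.3072, 0.4071]
orientation: [-2.103, 2.333, -0.001]
contact_force: [0.4, -0.3, 0.1]
grip_width: 0.0855
gripper_force: 0.0
```

```bash
python3 -c "
from vis import *
for n in('scene','top'):
  im,T=snap(n,n+'19.png')
  for t in('cup1_mid','cup3_mid','cup4_mid','cup6_mid','flap_tab','stay_knob'): print(n,t,find(t,n,T)[:2])
im,T=snap('wrist','w19.png')
for t in('cup1_mid','cup3_mid','cup4_mid','cup6_mid'): print(t,find(t,'wrist',T)[:1])
print(visfit(im,6,[.4933,.3078],T,.094,.129),visfit(im,4,[.577,.2545],T,.094,.129))
st()"
```

```text
scene cup1_mid [(array([0.5776, 0.2597, 0.0522]), 0.58)]
scene cup3_mid [(array([0.4955, 0.3135, 0.0515]), 0.81)]
scene cup4_mid [(array([0.5737, 0.252 , 0.0901]), 0.63), (array([0.4962, 0.3038, 0.0875]), 0.27)]
scene cup6_mid [(array([0.4981, 0.3053, 0.0841]), 0.66)]
scene flap_tab [(array([0.5295, 0.3522, 0.2132]), 0.95)]
scene stay_knob [(array([0.4121, 0.3764, 0.1085]), 0.61)]
top cup1_mid [(array([0.5747, 0.2516, 0.0476]), 0.4)]
top cup3_mid [(array([0.5776, 0.3519, 0.0447]), 0.55), (array([0.5756, 0.2515, 0.0854]), 0.35)]
top cup4_mid [(array([0.5785, 0.2515, 0.0871]), 0.84)]
top cup6_mid [(array([5.400e-01, 2.951e-01, 3.000e-04]), 0.33)]
top flap_tab [(array([0.5747, 0.2545, 0.0484]), 0.4)]
top stay_knob [(array([0.4091, 0.3748, 0.1047]), 0.62)]
cup1_mid []
cup3_mid []
cup4_mid [(array([0.5774, 0.2526, 0.0812]), 0.93)]
cup6_mid [(array([0.4977, 0.3084, 0.0844]), 0.67)]
(array([0.4942, 0.3069]), np.float64(0.905)) (array([0.5761, 0.2547]), np.float64(0.976))
{'clock': 70.533, 'joints': [0.184, 0.6, -1.196, 1.728, 0.591, 1.231, 1.872], 'tcp_pos': [0.494, 0.307, 0.406], 'orientation': [2.099, -2.337, -0.0], 'contact_force': [-0.368, -0.838, 1.124], 'grip_width': 0.086, 'gripper_force': 0.0}
```

Everything is in place: yellow in orange, white in green, flap up at about 1.42, stay fully up. Raise clear, then hand in.

Call:
arm_command:
  plan:
    - {"claw": 0,"tx": 0,"ty": 0,"tz": -0.02,"ax": 0,"ay": 0,"az": 0}
    - {"claw": 0,"tx": 0.01,"ty": 0,"tz": -0.03,"ax": 0,"ay": 0,"az": 0}
    - {"claw": 0,"tx": 0.02,"ty": 0,"tz": -0.02,"ax": 0,"ay": 0,"az": 0}
    - {"claw": 0,"tx": 0.02,"ty": 0,"tz": 0,"ax": 0,"ay": 0,"az": 0}
    - {"claw": 0,"tx": 0.01,"ty": 0,"tz": 0,"ax": 0,"ay": 0,"az": 0}
    - {"claw": 0,"tx": 0,"ty": 0,"tz": 0,"ax": 0,"ay": 0,"az": 0}
    - {"claw": 0,"tx": 0,"ty": 0,"tz": 0,"ax": 0,"ay": 0,"az": 0}
    - {"claw": 0,"tx": 0,"ty": 0,"tz": 0,"ax": 0,"ay": 0,"az": 0}
    - {"claw": 0,"tx": 0,"ty": 0,"tz": 0,"ax": 0,"ay": 0,"az": 0}
    - {"claw": 0,"tx": 0,"ty": 0,"tz": 0,"ax": 0,"ay": 0,"az": 0}

```text
clock: 71.37
tcp_pos: [0.4874, 0.2483, 0.4763]
orientation: [-2.101, 2.336, 0.001]
contact_force: [-0.1, -0.4, -0.2]
grip_width: 0.0855
gripper_force: 0.0
```

```bash
python3 -c "
from h import *
for n in('scene','top'):
  _,T=snap(n)
  for t in('cup2_mid','cup5_mid','cup6_mid','flap_tab','stay_knob'): print(n,t,find(t,n,T)[:2])
print(r.hand_in())"
```

```text
scene cup2_mid []
scene cup5_mid []
scene cup6_mid [(array([0.4957, 0.3046, 0.0849]), 0.73)]
scene flap_tab [(array([0.4123, 0.3782, 0.1117]), 0.27)]
scene stay_knob [(array([0.4153, 0.3766, 0.1095]), 0.79)]
top cup2_mid []
top cup5_mid []
top cup6_mid []
top flap_tab [(array([0.5796, 0.2581, 0.0131]), 0.73)]
top stay_knob [(array([0.4106, 0.3713, 0.1053]), 0.48)]
the job is handed in; nothing more can be done
None
```

I handed the job in with the flap propped by its fully raised stay and the four tumblers nested upright, yellow in orange in pocket1 and white in green in pocket2; hand-in returned no verdict, and in the last camera readings the flap tab itself was not clearly detected.

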